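# Change over the two laser-module burn-in fixtures

### The arm

A 6-joint arm with a two-finger parallel gripper is mounted at the origin on the work surface. World frame = base frame: x ahead of the robot, y to its left, z up, the work surface at z = 0. Lengths are in m, angles in rad, forces in N, time in s.
With the tool pointing down it reaches from about 0.275 to 0.85 m from the base axis. Payload 19 kg.
Tool frame: the origin (TCP) lies at the very end of the fingers, on their centre line; the grasp point (between the pads) lies 19 mm behind it; z points along the fingers, y is the direction in which the jaws open and shut (so a half turn about z gives the same grasp; the last joint's range is limited). The gripper opens to 85 mm and grips with 20 to 120 N. Pads are 22 mm wide; open, the fingers measure 114 mm over their backs; the gripper's body (76 mm by 85 mm) begins 54 mm behind the grasp point. The pads swing forward as they close: fully open they stand 13 mm farther back than shut.
Start: joints at [-1.393, 0.15, 1.437, -0, 1.554, -0.134], TCP at [0.176, -0.547, 0.231] pointing down, gripper open.
Joint ranges: [-2.8, 2.8], [-0.68, 2.1], [0.12, 2.68], [-1.39, 4.53], [0.16, 2.79], [-2.81, 2.81]. Speed limits (rad/s): [1.89, 1.89, 2.22, 3.01, 3.01, 3.01].

### API

Orientations are given as a unit quaternion [w, x, y, z].
In Python, from plant import env gives the robot as it stands.
- The arm moves only by the tool drive_tool, never from a script. Its argument "series" is a list of rows, each an object with "slide": the shift along the world's x, y, z normalised to -1 to 1, where 1 is 75 mm, a list of three; "roll": the turn about the world's z normalised to -1 to 1, where 1 is 6 degrees; "fingers": the finger opening in mm, from 0 to 85.4. In form: [{"slide": [dx, dy, dz], "roll": roll, "fingers": fingers}, ...]. A call has 1 to 10 rows; each row shifts and turns the pose as measured when the row begins; what a row does not reach is not made up. A row lasts 1/12 s, in which the tool goes at most 41.7 mm and 7.16 degrees, less where a joint would pass 70% of its speed; a pose out of reach is approached as far as the arm can. A call with a number of a shift or a turn outside -1 to 1 is refused whole. A call with a gripper value outside its range is refused whole. The fingers move at their own pace and stop on an object; "squeeze" is the grip in N (left out, the last holds). Time passes only in rows, so rows that do not move let the fingers close. It gives the time, the measured TCP pose, the force and the opening at its end, in the units of the state.
- env.sense(): the state, without advancing time (a new reading comes with each control period).
- env.get_image(name): name is "scene" or "top" or "wrist"; returns a dict with "img" (400x640x3 uint8, red, green, blue), "fx", "fy", "cx", "cy" (pixels), "eye" and "orientation" of the camera in the world. Camera axes: x right, y down, z forward; pixel columns grow to the right and rows downward; lengths in m; the calibration is good to about 2 mm. A picture is of the moment at which its call begins. There is no depth.
- env.sign_off(): hands the job in, once; it reports no verdict.
Trained networks look in a picture, given as the dict that the camera call returned (one of the last four; its "shot" number tells which), for a name from the list of things; names that differ only in an ending like _2 or _b are one class to them, and where a whole thing is asked for, a point or a joint stands for the part that bears it (a point fixed in the world has none). Each returns a list of dicts, best first, with "p" (0 to 1); they miss things now and then, are a little off and sometimes report something else, mostly with a low value. They report only what shows in the picture. A call takes as long as a camera call. They do not tell look-alikes from the thing itself.
- env.masks_of(picture, thing): "pixels" (400x640 bool, what is visible of it) and "position" ([column, row] in pixels, amid what is visible of it).
- env.tip_of(picture, thing): "position" ([column, row] in pixels: a listed point, or the origin of a listed thing).
The state is a dict: "t": time; "joint_positions": joint angles; "joint_vel": joint speeds; "tau": joint torques, N m; "ee_pos": TCP position; "orientation": TCP orientation; "force": force on the tool from outside, world axes, zero at the start; "ft_torque": the same for the moment, N m; "finger_gap": opening from 0.0 (shut) to 1.0 (fully open).
Only numpy, scipy, OpenCV 4.12 (cv2) and the standard library are available. Lean on these libraries where they do the work, as an engineer would, in place of code of your own. Each camera call takes 0.05 s, during which the arm holds its last target.

### The job

Change over the two burn-in fixtures: release the toggle clamp of each fixture that holds a tested laser module (blue band and cap), take the module out, and stand every blue module, also one left on the mat, upright in a free bore of the grey storage block, lowered gently and not dropped. Stand each fresh module (orange band and cap) from the mat fully home in the nest of an empty fixture, one to a nest (a lone one in either fixture), and flip that clamp back over centre so that it locks on the module. When all is in place press the green button of the timer box right down to start the run, and leave goggles, mouse and screwdriver where they are.

Things in the scene. Friction and masses are not known exactly. Their poses are not given: they have to be found in the camera images.
- fixture1: Burn-in fixture 1, fixed: aluminium plate (180 x 80 x 14 mm), round nest at its +x end, hold-down toggle clamp on a dark riser (40 mm wide along y, from 51 mm behind to 27 mm ahead of the origin) at the other. Origin: on the desk under the clamp-arm pivot. z up, x from clamp to nest, y along the clamp's hinges. Closed, the arm (14 mm high, 105 mm above the desk) spans pivot to nest.
- nest1 (a point): Centre of the flat floor of fixture 1's nest: 85 mm from the fixture origin along x, 8 mm above the desk, same axes. The nest is a recess 54 mm across and 6 mm deep with a chamfered rim, for a module's 50 mm flange. Closed, the clamp's 16 mm rubber pad presses on a seated module's top; open, the arm leans back past the riser and the space above the nest is free.
- handle1 (a joint): Clamp handle 1, rad. 0 = locked (nearly upright, leaning 0.07 towards the nest, on its stop); grows as it swings away from the nest to 1.3 = fully open (1.23 from vertical; the arm is clear of the nest from 1.2). Dead centre is at 0.14: over a module it takes some 4 to 8 N at the grip to pass it; beyond, it moves easily and stays where left. Starts locked, also over an empty nest.
- hinge1 (a point): Fixed axis of clamp handle 1: 20 mm behind the fixture origin (towards -x), in its middle plane, 126 mm above the desk. Same axes as the fixture; the handle turns about y.
- grip1 (a point): Grip point on handle 1's green round grip (18 mm thick, its rounded end 22 mm further out): 105 mm from the hinge axis, at hinge + 105 mm x (-sin(q - 0.07) along the fixture's x, cos(q - 0.07) up), q the joint value. It can be pinched from above, fingers closing along the fixture's y, and led round the arc while the bar turns between the pads.
- fixture2: Burn-in fixture 2, fixed: aluminium plate (180 x 80 x 14 mm), round nest at its +x end, hold-down toggle clamp on a dark riser (40 mm wide along y, from 51 mm behind to 27 mm ahead of the origin) at the other. Origin: on the desk under the clamp-arm pivot. z up, x from clamp to nest, y along the clamp's hinges. Closed, the arm (14 mm high, 105 mm above the desk) spans pivot to nest.
- nest2 (a point): Centre of the flat floor of fixture 2's nest: 85 mm from the fixture origin along x, 8 mm above the desk, same axes. The nest is a recess 54 mm across and 6 mm deep with a chamfered rim, for a module's 50 mm flange. Closed, the clamp's 16 mm rubber pad presses on a seated module's top; open, the arm leans back past the riser and the space above the nest is free.
- handle2 (a joint): Clamp handle 2, rad. 0 = locked (nearly upright, leaning 0.07 towards the nest, on its stop); grows as it swings away from the nest to 1.3 = fully open (1.23 from vertical; the arm is clear of the nest from 1.2). Dead centre is at 0.14: over a module it takes some 4 to 8 N at the grip to pass it; beyond, it moves easily and stays where left. Starts locked, also over an empty nest.
- hinge2 (a point): Fixed axis of clamp handle 2: 20 mm behind the fixture origin (towards -x), in its middle plane, 126 mm above the desk. Same axes as the fixture; the handle turns about y.
- grip2 (a point): Grip point on handle 2's green round grip (18 mm thick, its rounded end 22 mm further out): 105 mm from the hinge axis, at hinge + 105 mm x (-sin(q - 0.07) along the fixture's x, cos(q - 0.07) up), q the joint value. It can be pinched from above, fingers closing along the fixture's y, and led round the arc while the bar turns between the pads.
- bore1 (a point): Centre of the flat floor of a bore in the fixed grey storage block (234 x 80 x 30 mm, three bores in a row 74 mm apart, along the block's x). Each bore is 54 mm across with chamfered rim and 12 mm deep; this floor is 18 mm above the desk. z up.
- bore2 (a point): The same for another bore of the block.
- bore3 (a point): The same for another bore of the block.
- tested1_mid (a point): Laser module, blue band and cap, clamped in fixture 1's nest at the start; may be absent. Foot flange 50 mm across and 8 mm thick, black barrel 32 mm across above it, 58 mm high in all, flat top, about 0.16 kg. Point: on its axis half-way up, 29 mm above its underside; z is its axis, up as it stands. Grasp the barrel from above.
- tested2_mid (a point): Laser module, blue band and cap, clamped in fixture 2's nest at the start; may be absent. Foot flange 50 mm across and 8 mm thick, black barrel 32 mm across above it, 58 mm high in all, flat top, about 0.16 kg. Point: on its axis half-way up, 29 mm above its underside; z is its axis, up as it stands. Grasp the barrel from above.
- tested3_mid (a point): Laser module, blue band and cap, standing on the mat at the start; may be absent. Foot flange 50 mm across and 8 mm thick, black barrel 32 mm across above it, 58 mm high in all, flat top, about 0.16 kg. Point: on its axis half-way up, 29 mm above its underside; z is its axis, up as it stands. Grasp the barrel from above.
- fresh1_mid (a point): Laser module, orange band and cap, standing on the mat at the start; may be absent. Foot flange 50 mm across and 8 mm thick, black barrel 32 mm across above it, 58 mm high in all, flat top, about 0.16 kg. Point: on its axis half-way up, 29 mm above its underside; z is its axis, up as it stands. Grasp the barrel from above.
- fresh2_mid (a point): Laser module, orange band and cap, standing on the mat at the start; may be absent. Foot flange 50 mm across and 8 mm thick, black barrel 32 mm across above it, 58 mm high in all, flat top, about 0.16 kg. Point: on its axis half-way up, 29 mm above its underside; z is its axis, up as it stands. Grasp the barrel from above.
- mat: Thin blue mat, 245 x 90 x 3 mm, fixed on the desk, on which the modules stand at the start, 80 mm or so apart along its x. Origin: centre of its underside.
- start (a joint): Green start button on the timer box, m: 0 = up, 0.005 = right down. It is sprung (4 N) and comes up again.
- start_top (a point): Top of the green start button, 24 mm across, on the flat top of the fixed timer box (56 x 110 x 40 mm) between and beyond the fixtures. Pressed straight down.
- goggles_mid (a point): Red laser-safety goggles lying on the desk beside the work, about 140 x 90 x 36 mm with the strap. Point: centre, 18 mm up. Not to be disturbed.
- mouse_mid (a point): Black computer mouse, 100 x 56 x 30 mm, beyond the fixtures. Point: 11 mm up. Not to be disturbed.
- screwdriver_grip (a point): Screwdriver lying on the desk beside the work. Point: middle of its handle. Not to be disturbed.
Mind the look-alikes: they are no part of the job. Of the things like the part that bears bore1, leave any that is pink or turquoise; of the rest the larger one is meant.

How it is judged:
On the way, in this order (a step that is already met when the one before it is completed fails the run):
1. all blue modules stand in the block and all orange ones in nests under locked clamps (angle between each of tested1_mid, tested2_mid, tested3_mid, fresh1_mid, fresh2_mid's own z axis and vertical below 0.07 rad and ((horizontal distance between tested1_mid and bore1 below 0.006 m and distance between tested1_mid and bore1 between 0.024 and 0.033 m) or (horizontal distance between tested1_mid and bore2 below 0.006 m and distance between tested1_mid and bore2 between 0.024 and 0.033 m) or (horizontal distance between tested1_mid and bore3 below 0.006 m and distance between tested1_mid and bore3 between 0.024 and 0.033 m)) and ((horizontal distance between tested2_mid and bore1 below 0.006 m and distance between tested2_mid and bore1 between 0.024 and 0.033 m) or (horizontal distance between tested2_mid and bore2 below 0.006 m and distance between tested2_mid and bore2 between 0.024 and 0.033 m) or (horizontal distance between tested2_mid and bore3 below 0.006 m and distance between tested2_mid and bore3 between 0.024 and 0.033 m)) and ((horizontal distance between tested3_mid and bore1 below 0.006 m and distance between tested3_mid and bore1 between 0.024 and 0.033 m) or (horizontal distance between tested3_mid and bore2 below 0.006 m and distance between tested3_mid and bore2 between 0.024 and 0.033 m) or (horizontal distance between tested3_mid and bore3 below 0.006 m and distance between tested3_mid and bore3 between 0.024 and 0.033 m)) and ((horizontal distance between fresh1_mid and nest1 below 0.006 m and distance between fresh1_mid and nest1 between 0.024 and 0.033 m and value of joint handle1 below 0.08 rad) or (horizontal distance between fresh1_mid and nest2 below 0.006 m and distance between fresh1_mid and nest2 between 0.024 and 0.033 m and value of joint handle2 below 0.08 rad)) and ((horizontal distance between fresh2_mid and nest1 below 0.006 m and distance between fresh2_mid and nest1 between 0.024 and 0.033 m and value of joint handle1 below 0.08 rad) or (horizontal distance between fresh2_mid and nest2 below 0.006 m and distance between fresh2_mid and nest2 between 0.024 and 0.033 m and value of joint handle2 below 0.08 rad))), for 0.2 s.
2. the start button is pressed right down (value of joint start above 0.004 m), for 0.05 s.
At the end, for the whole second after the job is handed in: Each blue module stands upright (within 4 degrees) on the floor of a bore of the block, each orange one likewise in a nest under a locked clamp (handle below 0.08 rad); axes within 6 mm, heights within 4 mm. A clamp without a module may be open or closed (all of step 1 and value of joint start below 0.002 m); the robot touches nothing.
It fails at once if goggles, mouse or screwdriver moved more than 3 cm (distance of any of goggles_mid, mouse_mid, screwdriver_grip from where it was at the start of the episode above 0.03 m).
It fails at once if a tested module dropped into the storage block (faster than 0.5 m/s within the last 2 cm) ((linear speed of tested1 above 0.5 m/s and horizontal distance between tested1_mid and bore1 below 0.01 m and distance between tested1_mid and bore1 below 0.049 m) or (linear speed of tested1 above 0.5 m/s and horizontal distance between tested1_mid and bore2 below 0.01 m and distance between tested1_mid and bore2 below 0.049 m) or (linear speed of tested1 above 0.5 m/s and horizontal distance between tested1_mid and bore3 below 0.01 m and distance between tested1_mid and bore3 below 0.049 m)).
It fails at once if a tested module dropped into the storage block (faster than 0.5 m/s within the last 2 cm) ((linear speed of tested2 above 0.5 m/s and horizontal distance between tested2_mid and bore1 below 0.01 m and distance between tested2_mid and bore1 below 0.049 m) or (linear speed of tested2 above 0.5 m/s and horizontal distance between tested2_mid and bore2 below 0.01 m and distance between tested2_mid and bore2 below 0.049 m) or (linear speed of tested2 above 0.5 m/s and horizontal distance between tested2_mid and bore3 below 0.01 m and distance between tested2_mid and bore3 below 0.049 m)).
It fails at once if a tested module dropped into the storage block (faster than 0.5 m/s within the last 2 cm) ((linear speed of tested3 above 0.5 m/s and horizontal distance between tested3_mid and bore1 below 0.01 m and distance between tested3_mid and bore1 below 0.049 m) or (linear speed of tested3 above 0.5 m/s and horizontal distance between tested3_mid and bore2 below 0.01 m and distance between tested3_mid and bore2 below 0.049 m) or (linear speed of tested3 above 0.5 m/s and horizontal distance between tested3_mid and bore3 below 0.01 m and distance between tested3_mid and bore3 below 0.049 m)).
Of tested1, tested2, tested3 only 2 to 3 are there at a start; the rules pass over those that are not, and their reading is None.
Of fresh1, fresh2 only 1 to 2 are there at a start; the rules pass over those that are not, and their reading is None.
At some moment in a run one of fresh1, fresh2 may be knocked a few centimetres aside while the robot is not near it.
It also fails if it takes over 210 s, if anything falls off the work surface, if the arm or the gripper's body presses on something with over 40 N, if the wrist force passes 120 N, or if a joint passes its speed limit or range.

## Working session

There is one attempt and no reset: what is moved stays moved. The work goes in short steps, Python scripts to look and compute and a tool call to move; the robot and the scene stay as the last step left them, time stands still between calls to the robot, and variables do not carry over. Pictures are saved under pics/ and viewed, and the job is handed in when it is done.

Besides the shell and the picture viewer there is one more tool, called after ">>>" as name(argument=value, ...) on one line, values as JSON. drive_tool: Moves the arm, as the interface text tells. Scaled input: -1 to 1 covers 75 mm each way for a shift and 6 degrees each way for a turn. Its arguments: {"type":"object","properties":{"series":{"type":"array"},"squeeze":{"type":"number"}},"required":["series"]}

```bash
mkdir -p pics; ls
cat > h.py <<'E'
import numpy as np, cv2
from scipy.spatial.transform import Rotation as R
from plant import env
def shot(n,f=None):
    p=env.get_image(n)
    if f: cv2.imwrite('pics/'+f,p['img'][:,:,::-1])
    return p
def Rc(p):
    w,x,y,z=p['orientation']; return R.from_quat([x,y,z,w]).as_matrix()
def ray(p,uv,z):
    d=Rc(p)@np.array([(uv[0]-p['cx'])/p['fx'],(uv[1]-p['cy'])/p['fy'],1]); e=np.array(p['eye'])
    return e+d*(z-e[2])/d[2]
def proj(p,X):
    c=Rc(p).T@(np.array(X)-np.array(p['eye'])); return np.array([p['fx']*c[0]/c[2]+p['cx'],p['fy']*c[1]/c[2]+p['cy']])
E
python3 - <<'E'
from h import *
for n in ['scene','top','wrist']:
    p=shot(n,n+'0.png'); print(n,p['eye'],p['orientation'],p['fx'],p['fy'],p['cx'],p['cy'],p['shot'])
print(env.sense())
E
```

```text
pics
scene [1.21111189 0.54493155 1.13055992] [-0.1572642   0.4034363   0.83839606 -0.33105764] 470.6627950001635 470.6627950001635 317.13055868728384 201.58770741438963 1
top [ 0.26289218 -0.02387544  1.73134253] [-0.04906618  0.70588536 -0.70518578  0.04507088] 464.4039136640925 464.4039136640925 318.35509143343376 200.6932895364369 2
wrist [ 0.24944527 -0.52546306  0.37323964] [ 0.12256721  0.79889945 -0.58193702 -0.08992356] 330.7225084643503 330.7225084643503 317.18400973865926 196.2582982150727 3
{'t': 0.15, 'joint_positions': array([-1.39299898e+00,  1.50817404e-01,  1.43784348e+00,  8.27765701e-06,
        1.55381884e+00, -1.33970950e-01]), 'joint_vel': array([-0.00080784, -0.00147933, -0.00267305, -0.0001346 , -0.00192664,
        0.00082855]), 'tau': array([ 2.48442797e-03, -7.13376260e+01, -5.71043658e+01, -1.08236079e-04,
        7.06409948e-03,  2.83685949e-05]), 'ee_pos': array([ 0.17634236, -0.54709165,  0.23086487]), 'orientation': array([-4.43516511e-04,  9.87874564e-01,  1.55253501e-01, -5.58122672e-06]), 'force': array([ 0.41935506, -0.71144784, -0.30544507]), 'ft_torque': array([-0.04435487, -0.02854719,  0.0549915 ]), 'finger_gap': 1.002775179020808}
```

Run:
```python
from h import *
p=shot('top'); s=shot('scene')
Z=dict(fixture1=0,nest1=.008,nest2=.008,hinge1=.126,grip1=.231,bore1=.018,tested1_mid=.037,tested3_mid=.032,fresh1_mid=.032,mat=0,start_top=.045,goggles_mid=.018,mouse_mid=.011,screwdriver_grip=.012)
for k,z in Z.items():
    for q,nm in ((p,'top'),(s,'scn')):
        for r in env.tip_of(q,k):
            if r['p']>.15: print(k,nm,round(r['p'],2),np.round(r['position']),np.round(ray(q,r['position'],z),3))
```

```text
fixture1 top 0.93 [365. 174.] [ 0.596 -0.192  0.   ]
fixture1 top 0.89 [262. 168.] [0.619 0.199 0.   ]
fixture1 scn 0.96 [357. 301.] [0.614 0.203 0.   ]
fixture1 scn 0.79 [257. 231.] [ 0.604 -0.187  0.   ]
nest1 top 0.88 [240. 172.] [0.604 0.283 0.008]
nest1 top 0.7 [389. 168.] [ 0.618 -0.28   0.008]
nest1 top 0.48 [259. 159.] [0.654 0.213 0.008]
nest1 top 0.16 [182. 232.] [0.377 0.491 0.008]
nest1 scn 0.66 [385. 314.] [0.602 0.285 0.008]
nest2 top 0.88 [240. 172.] [0.604 0.283 0.008]
nest2 top 0.7 [389. 168.] [ 0.618 -0.28   0.008]
nest2 top 0.48 [259. 159.] [0.654 0.213 0.008]
nest2 top 0.16 [182. 232.] [0.377 0.491 0.008]
nest2 scn 0.66 [385. 314.] [0.602 0.285 0.008]
hinge1 top 0.87 [264. 163.] [0.612 0.178 0.126]
hinge1 top 0.74 [364. 170.] [ 0.587 -0.174  0.126]
hinge1 scn 0.69 [353. 272.] [0.617 0.182 0.126]
hinge1 scn 0.62 [257. 203.] [ 0.597 -0.177  0.126]
grip1 top 0.42 [257. 159.] [0.604 0.188 0.231]
grip1 top 0.39 [370. 162.] [ 0.592 -0.184  0.231]
grip1 top 0.26 [356. 212.] [ 0.427 -0.138  0.231]
grip1 scn 0.66 [253. 175.] [ 0.592 -0.183  0.231]
grip1 scn 0.66 [356. 246.
[... 1627 characters left out ...]
0.5 [321. 140.] [ 0.718 -0.023  0.045]
start_top top 0.41 [181. 232.] [0.375 0.486 0.045]
start_top scn 0.38 [275. 267.] [ 0.692 -0.027  0.045]
goggles_mid top 0.69 [338. 214.] [ 0.443 -0.085  0.018]
goggles_mid top 0.56 [181. 234.] [0.369 0.494 0.018]
goggles_mid scn 0.84 [495. 299.] [0.386 0.495 0.018]
mouse_mid top 0.9 [251. 135.] [0.748 0.243 0.011]
mouse_mid scn 0.75 [336. 347.] [0.76  0.24  0.011]
mouse_mid scn 0.23 [229. 210.] [ 0.604 -0.309  0.011]
screwdriver_grip top 0.68 [457. 225.] [ 0.403 -0.528  0.012]
screwdriver_grip top 0.5 [321. 143.] [ 0.716 -0.023  0.012]
screwdriver_grip top 0.23 [251. 215.] [0.439 0.237 0.012]
screwdriver_grip scn 0.73 [220. 150.] [ 0.416 -0.547  0.012]
```

Scene: the blue modules are clamped in both fixtures (scene 387,310 and 232,210). Two orange ones stand on the mat (scene 379,245 and 400,257), and the mat holds no blue one. Storage block candidates in the scene view are turquoise (171,192), pink (455,224), small dark grey (311,161) and large grey (297,201). The large grey one fits, since pink and turquoise are excluded and the larger of the rest is meant. I'll confirm this with a crop.

```bash
python3 - <<'E'
from h import *
p=shot('scene');t=shot('top')
a=cv2.resize(p['img'][130:240,200:360,::-1],None,fx=4,fy=4,interpolation=cv2.INTER_CUBIC)[:300*1,:]
b=cv2.resize(t['img'][120:240,220:420,::-1],None,fx=3.2,fy=2.5,interpolation=cv2.INTER_CUBIC)
cv2.imwrite('pics/crop1.png',np.vstack([a,b]))
E
python3 - <<'E'
from h import *
w=shot('wrist'); s=env.sense()
q=s['orientation'];T=R.from_quat([q[1],q[2],q[3],q[0]]).as_matrix()
print(np.round(T,3)); print(np.round(Rc(w),3)); print('cam in tool',np.round(T.T@(np.array(w['eye'])-s['ee_pos']),3)); print(np.round(T.T@Rc(w),3))
print(s['t'])
E
```

```text
[[ 0.952  0.307 -0.   ]
 [ 0.307 -0.952  0.   ]
 [-0.    -0.    -1.   ]]
[[ 0.307 -0.908 -0.286]
 [-0.952 -0.292 -0.092]
 [-0.     0.301 -0.954]]
cam in tool [ 0.076  0.002 -0.142]
[[-0.    -0.954 -0.301]
 [ 1.    -0.    -0.   ]
 [-0.    -0.301  0.954]]
1.8
```

>>> drive_tool(series=[{"slide":[0.15,0.2,0.5],"roll":0,"fingers":85},{"slide":[0.3,0.3,0.4],"roll":0,"fingers":85},{"slide":[0.35,0.4,0.2],"roll":0,"fingers":85},{"slide":[0.35,0.4,0.2],"roll":0,"fingers":85},{"slide":[0.35,0.4,0.2],"roll":0,"fingers":85},{"slide":[0.35,0.4,0.2],"roll":0,"fingers":85},{"slide":[0.35,0.4,0.2],"roll":0,"fingers":85},{"slide":[0.35,0.4,0.2],"roll":0,"fingers":85},{"slide":[0.35,0.4,0.2],"roll":0,"fingers":85},{"slide":[0.35,0.4,0.2],"roll":0,"fingers":85}])

```text
t: 2.63
ee_pos: [0.4108, -0.2721, 0.4158]
orientation: [-0.003, 0.989, 0.15, 0.0]
force: [0.7, -1.7, -0.0]
finger_gap: 0.996
```

>>> drive_tool(series=[{"slide":[0.15,0.2,0],"roll":1,"fingers":85},{"slide":[0.15,0.2,0],"roll":1,"fingers":85},{"slide":[0.15,0.2,0],"roll":1,"fingers":85},{"slide":[0.15,0.2,0],"roll":1,"fingers":85},{"slide":[0.15,0.2,0],"roll":1,"fingers":85},{"slide":[0.15,0.2,0],"roll":1,"fingers":85},{"slide":[0.15,0.2,0],"roll":1,"fingers":85},{"slide":[0.15,0.2,0],"roll":1,"fingers":85},{"slide":[0.15,0.2,0],"roll":1,"fingers":85},{"slide":[0.15,0.2,0],"roll":1,"fingers":85}])

```text
t: 3.47
ee_pos: [0.5306, -0.1095, 0.4209]
orientation: [-0.001, 0.766, 0.643, 0.002]
force: [0.5, -0.1, -0.8]
finger_gap: 0.991
```

>>> drive_tool(series=[{"slide":[0,0,0],"roll":1,"fingers":85},{"slide":[0,0,0],"roll":1,"fingers":85},{"slide":[0,0,0],"roll":1,"fingers":85},{"slide":[0,0,0],"roll":1,"fingers":85},{"slide":[0,0,0],"roll":0,"fingers":85},{"slide":[0,0,0],"roll":0,"fingers":85}])

```text
t: 3.97
ee_pos: [0.5328, -0.1055, 0.4202]
orientation: [-0.002, 0.603, 0.798, 0.002]
force: [-1.1, -0.6, -0.0]
finger_gap: 0.998
```

```bash
cat > meas.py <<'E'
import sys
from h import *
f=sys.argv[1]
w=shot('wrist',f); s=env.sense()
q=s['orientation'];T=R.from_quat([q[1],q[2],q[3],q[0]]).as_matrix()
print('t',s['t'],'tcp',np.round(s['ee_pos'],4),'psi',np.degrees(np.arctan2(T[1,0],T[0,0])).round(1))
Z=dict(fixture1=0,nest1=.008,hinge1=.126,grip1=.231,bore1=.018,tested1_mid=.037,fresh1_mid=.032,mat=0,start_top=.045)
for k in sys.argv[2:]:
    for r in env.tip_of(w,k):
        if r['p']>.2: print(k,round(r['p'],2),np.round(r['position']),np.round(ray(w,r['position'],Z[k]),4))
E
python3 meas.py w1.png fixture1 nest1 hinge1 grip1 bore1 tested1_mid
```

```text
t 4.0167 tcp [ 0.5328 -0.1055  0.4202] psi 105.8
fixture1 0.76 [339. 196.] [ 0.5972 -0.1902  0.    ]
nest1 0.72 [331. 243.] [ 0.6068 -0.2779  0.008 ]
hinge1 0.71 [347. 212.] [ 0.5945 -0.1745  0.126 ]
hinge1 0.56 [258. 162.] [ 0.4598 -0.1396  0.126 ]
grip1 0.81 [355. 252.] [ 0.5977 -0.1834  0.231 ]
bore1 0.95 [336. 329.] [ 0.668 -0.449  0.018]
bore1 0.9 [271. 114.] [ 0.4496 -0.0832  0.018 ]
bore1 0.84 [244. 202.] [ 0.4375 -0.2398  0.018 ]
bore1 0.81 [325. 356.] [ 0.6656 -0.5183  0.018 ]
bore1 0.76 [142. 177.] [ 0.2636 -0.2438  0.018 ]
bore1 0.73 [152. 152.] [ 0.2731 -0.1963  0.018 ]
bore1 0.68 [256. 159.] [ 0.4423 -0.1614  0.018 ]
bore1 0.65 [129. 207.] [ 0.2478 -0.3037  0.018 ]
bore1 0.54 [448. 125.] [ 0.7278 -0.0227  0.018 ]
tested1_mid 0.95 [334. 253.] [ 0.6123 -0.2826  0.037 ]
tested1_mid 0.25 [242. 200.] [ 0.4377 -0.2298  0.037 ]
```

```bash
python3 - <<'E'
from h import *
im=cv2.imread('pics/w1.png')
a=cv2.resize(im[150:290,270:410],None,fx=4,fy=4,interpolation=cv2.INTER_CUBIC)
cv2.imwrite('pics/c2.png',a)
a=cv2.resize(im[70:240,200:310],None,fx=3.5,fy=3.5,interpolation=cv2.INTER_CUBIC)
cv2.imwrite('pics/c3.png',a)
E
cat > corn.py <<'E'
from h import *
w=shot('wrist')
b=[(180,43),(352,102),(198,563),(45,515)]
P=[ray(w,(200+u/3.5-.36,70+v/3.5-.36),.03)[:2] for u,v in b]; P=np.array(P);print(P.round(4),P.mean(0).round(4),[np.linalg.norm(P[i]-P[(i+1)%4]).round(3) for i in range(4)])
d=P[0]+P[1]-P[2]-P[3]; d/=np.linalg.norm(d); print('dir',d,np.degrees(np.arctan2(*d[::-1])))
for u,v in [(236,166),(189,319),(146,462)]: print('bore',ray(w,(200+u/3.5-.36,70+v/3.5-.36),.03).round(4))
b=[(204,68),(387,95),(320,470),(149,449)]
P=np.array([ray(w,(270+u/4-.4,150+v/4-.4),.014)[:2] for u,v in b]);print(P.round(4),P.mean(0).round(4),[np.linalg.norm(P[i]-P[(i+1)%4]).round(3) for i in range(4)])
d=P[2]+P[3]-P[0]-P[1]; d/=np.linalg.norm(d); print('dir',d,np.degrees(np.arctan2(*d[::-1])))
E
python3 corn.py
```

```text
[[ 0.41   -0.0446]
 [ 0.4884 -0.0479]
 [ 0.4717 -0.2815]
 [ 0.3937 -0.2772]] [ 0.4409 -0.1628] [np.float64(0.079), np.float64(0.234), np.float64(0.078), np.float64(0.233)]
dir [0.07055082 0.99750819] 85.9543750196002
bore [ 0.4455 -0.0888  0.03  ]
bore [ 0.4404 -0.1625  0.03  ]
bore [ 0.4358 -0.2368  0.03  ]
[[ 0.5493 -0.1451]
 [ 0.6274 -0.1351]
 [ 0.6538 -0.3133]
 [ 0.5745 -0.3246]] [ 0.6013 -0.2295] [np.float64(0.079), np.float64(0.18), np.float64(0.08), np.float64(0.181)]
dir [ 0.14265086 -0.98977307] -81.79873056828855
```

Run:
```python
from h import *
w=shot('wrist')
print(ray(w,(354.1,257.1),.2437), proj(w,(0.5952+.0012*.1,-0.1882,.2437)), proj(w,(.6091,-.2839,.014)))
for X in [(.6091,-.2839)]:
  for a in range(0,360,90):
    c,s=np.cos(np.radians(a-81.8)),np.sin(np.radians(a-81.8)); print(a,(proj(w,(X[0]+.027*c,X[1]+.027*s,.014))-[270,150])*4)
```

```text
[ 0.59559393 -0.18383682  0.2437    ] [352.6173309  260.55710674] [331.03287532 247.28610223]
0 [235.5970477  441.87450252]
90 [302.61873173 396.35736727]
180 [252.89182931 335.01875067]
270 [185.44036617 381.90630392]
```

>>> drive_tool(series=[{"slide":[0.21,-0.27,-0.3],"roll":-0.32,"fingers":50},{"slide":[0.21,-0.27,-0.3],"roll":-0.32,"fingers":50},{"slide":[0.21,-0.27,-0.3],"roll":-0.32,"fingers":50},{"slide":[0.21,-0.27,-0.3],"roll":-0.32,"fingers":50},{"slide":[0,0,0],"roll":0,"fingers":50},{"slide":[0,0,0],"roll":0,"fingers":50}])

```text
t: 4.92
ee_pos: [0.5977, -0.1894, 0.3282]
orientation: [0.001, 0.657, 0.754, 0.003]
force: [0.5, 0.2, -0.1]
finger_gap: 0.583
```

```bash
python3 meas.py w2.png grip1
```

```text
t 4.9667 tcp [ 0.5975 -0.1894  0.3277] psi 97.8
grip1 0.9 [314. 185.] [ 0.5945 -0.181   0.231 ]
```

>>> drive_tool(series=[{"slide":[-0.04,0.08,-0.35],"roll":0,"fingers":50},{"slide":[0,0,-0.35],"roll":0,"fingers":50},{"slide":[0,0,-0.35],"roll":0,"fingers":50},{"slide":[0,0,-0.35],"roll":0,"fingers":50},{"slide":[0,0,-0.1],"roll":0,"fingers":50},{"slide":[0,0,0],"roll":0,"fingers":50}])

```text
t: 5.52
ee_pos: [0.5941, -0.1791, 0.2223]
orientation: [0.008, 0.655, 0.756, 0.005]
force: [-0.0, 0.4, 0.7]
finger_gap: 0.585
```

>>> drive_tool(series=[{"slide":[0,-0.05,-0.12],"roll":0,"fingers":50},{"slide":[0,0,0],"roll":0,"fingers":10},{"slide":[0,0,0],"roll":0,"fingers":10},{"slide":[0,0,0],"roll":0,"fingers":10},{"slide":[0,0,0],"roll":0,"fingers":10},{"slide":[0,0,0],"roll":0,"fingers":10}], squeeze=40)

```text
t: 6.02
ee_pos: [0.5954, -0.183, 0.2184]
orientation: [0.01, 0.655, 0.756, 0.006]
force: [1.9, -0.1, -6.6]
finger_gap: 0.196
```

```bash
python3 meas.py w3.png
python3 - <<'E'
import numpy as np
d=np.array([.1427,-.9898]); L=.105
for q0,q1 in [(i*.13,(i+1)*.13) for i in range(10)]:
    f=lambda q: np.array([-np.sin(q-.07),np.cos(q-.07)])*L
    D=f(q1)-f(q0); print(round(q1,2),np.round(np.r_[D[0]*d,D[1]]/.075,3))
E
```

```text
t 6.0667 tcp [ 0.5953 -0.183   0.2184] psi 98.2
0.13 [-0.026  0.18   0.001]
0.26 [-0.026  0.179 -0.023]
0.39 [-0.025  0.174 -0.046]
0.52 [-0.024  0.167 -0.068]
0.65 [-0.023  0.157 -0.09 ]
0.78 [-0.021  0.144 -0.109]
0.91 [-0.019  0.129 -0.127]
1.04 [-0.016  0.111 -0.143]
1.17 [-0.013  0.092 -0.156]
1.3 [-0.01   0.071 -0.167]
```

>>> drive_tool(series=[{"slide":[-0.026,0.18,0],"roll":0,"fingers":10},{"slide":[-0.026,0.18,-0.02],"roll":0,"fingers":10},{"slide":[-0.026,0.18,-0.03],"roll":0,"fingers":10},{"slide":[-0.025,0.17,-0.05],"roll":0,"fingers":10},{"slide":[-0.024,0.165,-0.07],"roll":0,"fingers":10},{"slide":[0,0,0],"roll":0,"fingers":10}])

```text
t: 6.57
ee_pos: [0.5863, -0.1155, 0.2068]
orientation: [0.014, 0.656, 0.755, 0.006]
force: [4.1, -7.0, -13.0]
finger_gap: 0.192
```

```bash
python3 meas.py w4.png grip1 hinge1
```

```text
t 6.6167 tcp [ 0.5864 -0.1161  0.2071] psi 98.1
grip1 0.89 [319. 285.] [ 0.5861 -0.1158  0.231 ]
hinge1 0.93 [311. 274.] [ 0.5918 -0.1742  0.126 ]
```

>>> drive_tool(series=[{"slide":[-0.015,0.09,-0.15],"roll":0,"fingers":10},{"slide":[-0.015,0.1,-0.15],"roll":0,"fingers":10},{"slide":[-0.015,0.11,-0.17],"roll":0,"fingers":10},{"slide":[-0.01,0.09,-0.17],"roll":0,"fingers":10},{"slide":[-0.01,0.08,-0.17],"roll":0,"fingers":10},{"slide":[-0.005,0.05,-0.1],"roll":0,"fingers":10},{"slide":[0,0,0],"roll":0,"fingers":10}])

```text
t: 7.3
ee_pos: [0.5809, -0.0712, 0.1463]
orientation: [0.019, 0.655, 0.755, 0.009]
force: [4.4, -9.8, -4.3]
finger_gap: 0.197
```

```bash
python3 meas.py w5.png grip1 hinge1
python3 - <<'E'
from h import *
shot('scene','s5.png')
im=cv2.imread('pics/s5.png'); cv2.imwrite('pics/s5c.png',cv2.resize(im[130:330,180:420],None,fx=3,fy=3))
E
```

```text
t 7.35 tcp [ 0.581  -0.0714  0.1467] psi 98.1
grip1 0.74 [317. 300.] [ 0.5723 -0.0354  0.231 ]
```

>>> drive_tool(series=[{"slide":[0,0,0],"roll":0,"fingers":50},{"slide":[0,0,0],"roll":0,"fingers":50},{"slide":[0,0,0],"roll":0,"fingers":50},{"slide":[0,0,0.3],"roll":0,"fingers":60},{"slide":[0,0,0.5],"roll":0,"fingers":60},{"slide":[0,0,0.5],"roll":0,"fingers":60},{"slide":[0.05,-0.3,0.5],"roll":0,"fingers":60},{"slide":[0.05,-0.5,0.3],"roll":0,"fingers":60},{"slide":[0.05,-0.5,0],"roll":0,"fingers":60},{"slide":[0,0,0],"roll":0,"fingers":60}])

```text
t: 8.33
ee_pos: [0.5895, -0.1656, 0.31]
orientation: [0.018, 0.653, 0.757, 0.01]
force: [-0.3, -0.7, -0.1]
finger_gap: 0.702
```

```bash
python3 meas.py w6.png nest1 tested1_mid bore1
```

```text
t 8.3833 tcp [ 0.5894 -0.1635  0.3106] psi 98.4
nest1 0.66 [311. 225.] [ 0.6078 -0.277   0.008 ]
tested1_mid 0.62 [313. 234.] [ 0.6105 -0.2787  0.037 ]
tested1_mid 0.43 [311. 227.] [ 0.6059 -0.2684  0.037 ]
bore1 0.91 [ 60. 137.] [ 0.2752 -0.1952  0.018 ]
bore1 0.76 [ 47. 211.] [ 0.2485 -0.3001  0.018 ]
bore1 0.73 [195. 132.] [ 0.442  -0.1656  0.018 ]
bore1 0.73 [199.  67.] [ 0.4433 -0.0861  0.018 ]
bore1 0.65 [328. 364.] [ 0.6696 -0.5182  0.018 ]
bore1 0.64 [187. 184.] [ 0.4332 -0.2359  0.018 ]
bore1 0.61 [335. 329.] [ 0.6709 -0.4466  0.018 ]
bore1 0.57 [ 59. 175.] [ 0.2689 -0.2465  0.018 ]
```

```bash
cat > st.py <<'E'
from h import *
s=env.sense();q=s['orientation'];T=R.from_quat([q[1],q[2],q[3],q[0]]).as_matrix()
print('t',s['t'],'tcp',s['ee_pos'].round(4),'toolz',T[:,2].round(4),'psi',np.degrees(np.arctan2(T[1,0],T[0,0])).round(1),'F',s['force'].round(1),'gap',s['finger_gap'])
E
python3 st.py
python3 - <<'E'
from h import *
w=shot('wrist'); m=env.masks_of(w,'tested1_mid')
for r in m[:2]: print(r['p'],r['position'])
im=w['img'].astype(int); b=(im[...,2]>im[...,0]+60)&(im[...,2]>90)
b[:200]=0
ys,xs=np.nonzero(b); print(len(xs),xs.min(),xs.max(),ys.min(),ys.max())
cv2.imwrite('pics/c6.png',cv2.resize(w['img'][190:270,260:370,::-1],None,fx=6,fy=6,interpolation=cv2.INTER_CUBIC))
for z in(.066,): print(ray(w,(311,243),z))
for X in [(.609,-.2825,.066),(.609,-.2825,.014)]: print((proj(w,X)-[260,190])*6)
E
```

```text
t 8.5333 tcp [ 0.589  -0.1602  0.3089] toolz [ 0.0377 -0.0061 -0.9993] psi 98.6 F [-0.  -0.7 -0.4] gap 0.7061083541688333
0.7 [307.2, 233.2]
0.39 [193.4, 124.6]
2175 300 368 242 364
[ 0.60617505 -0.27116079  0.066     ]
[311.41282064 366.86154816]
[307.05968156 265.560539  ]
```

>>> drive_tool(series=[{"slide":[0.08,-0.4,0],"roll":0,"fingers":70},{"slide":[0.08,-0.4,-0.2],"roll":0,"fingers":70},{"slide":[0.08,-0.4,-0.3],"roll":0,"fingers":70},{"slide":[0,-0.2,-0.3],"roll":0,"fingers":70},{"slide":[0,0,0],"roll":0,"fingers":70},{"slide":[0,0,0],"roll":0,"fingers":70}])

```text
t: 9.13
ee_pos: [0.608, -0.2616, 0.2465]
orientation: [0.016, 0.648, 0.761, 0.011]
force: [0.0, 0.6, 0.8]
finger_gap: 0.818
```

```bash
python3 st.py; python3 meas.py w7.png nest1 tested1_mid
python3 - <<'E'
from h import *
w=shot('wrist')
for X in [(.609,-.2825,.066),(.609,-.2825,.014)]: print((proj(w,X)))
E
```

```text
t 9.1333 tcp [ 0.608  -0.2616  0.2465] toolz [ 0.0382 -0.0044 -0.9993] psi 99.2 F [0.  0.6 0.8] gap 0.8179830692319316
t 9.1833 tcp [ 0.6079 -0.2613  0.2463] psi 99.2
tested1_mid 0.65 [308. 179.] [ 0.6078 -0.2799  0.037 ]
tested1_mid 0.25 [154. 115.] [ 0.4427 -0.237   0.037 ]
[307.99804215 188.84835767]
[307.5026036  175.98511089]
```

```bash
python3 - <<'E'
from h import *
w=shot('wrist')
for z in (.1,.15,.2,.22): print(z,ray(w,(313,130),z).round(3),ray(w,(313,138),z).round(3))
E
cat > c.py <<'E'
from h import *
w=shot('wrist'); cv2.imwrite('pics/c7.png',cv2.resize(w['img'][20:220,220:400,::-1],None,fx=3,fy=3,interpolation=cv2.INTER_CUBIC))
s=shot('scene'); cv2.imwrite('pics/c8.png',cv2.resize(s['img'][140:270,190:330,::-1],None,fx=4,fy=4,interpolation=cv2.INTER_CUBIC))
E
python3 c.py
```

```text
0.1 [ 0.603 -0.219  0.1  ] [ 0.605 -0.226  0.1  ]
0.15 [ 0.601 -0.214  0.15 ] [ 0.602 -0.219  0.15 ]
0.2 [ 0.599 -0.208  0.2  ] [ 0.6   -0.212  0.2  ]
0.22 [ 0.598 -0.206  0.22 ] [ 0.599 -0.21   0.22 ]
```

>>> drive_tool(series=[{"slide":[0,-0.22,-0.4],"roll":0,"fingers":70},{"slide":[0,0,-0.5],"roll":0,"fingers":70},{"slide":[0,0,-0.5],"roll":0,"fingers":70},{"slide":[0,0,-0.5],"roll":0,"fingers":70},{"slide":[0,0,-0.3],"roll":0,"fingers":70},{"slide":[0,0,0],"roll":0,"fingers":70}])

```text
t: 9.98
ee_pos: [0.6097, -0.2765, 0.0843]
orientation: [0.024, 0.647, 0.762, 0.012]
force: [-0.3, 0.6, 0.3]
finger_gap: 0.823
```

```bash
python3 st.py; python3 meas.py w8.png tested1_mid
```

```text
t 9.9833 tcp [ 0.6097 -0.2765  0.0843] toolz [ 0.0516 -0.0124 -0.9986] psi 99.4 F [-0.3  0.6  0.3] gap 0.8226174370094136
t 10.0333 tcp [ 0.6103 -0.2768  0.0866] psi 99.4
```

>>> drive_tool(series=[{"slide":[0,0,0.5],"roll":0,"fingers":70},{"slide":[0,0,0.5],"roll":0,"fingers":70},{"slide":[0,0,0.5],"roll":0,"fingers":70},{"slide":[0,0,0.5],"roll":0,"fingers":70}])

```text
t: 10.42
ee_pos: [0.6095, -0.2756, 0.2459]
orientation: [0.024, 0.646, 0.763, 0.012]
force: [0.6, -0.0, 0.7]
finger_gap: 0.821
```

```bash
python3 st.py
```

```text
t 10.4167 tcp [ 0.6095 -0.2756  0.2459] toolz [ 0.0529 -0.013  -0.9985] psi 99.4 F [ 0.6 -0.   0.7] gap 0.8211360879993534
```

>>> drive_tool(series=[{"slide":[0,0,-0.2],"roll":0,"fingers":70},{"slide":[0,0,-0.2],"roll":0,"fingers":70},{"slide":[0,0,-0.2],"roll":0,"fingers":70},{"slide":[0,0,-0.2],"roll":0,"fingers":70},{"slide":[0,0,-0.2],"roll":0,"fingers":70},{"slide":[0,0,-0.2],"roll":0,"fingers":70}])

```text
t: 10.92
ee_pos: [0.615, -0.2778, 0.183]
orientation: [0.044, 0.645, 0.763, 0.015]
force: [0.2, 0.3, -0.2]
finger_gap: 0.818
```

```bash
python3 st.py
```

```text
t 10.9167 tcp [ 0.615  -0.2778  0.183 ] toolz [ 0.0875 -0.0339 -0.9956] psi 99.4 F [ 0.2  0.3 -0.2] gap 0.8180573407398394
```

>>> drive_tool(series=[{"slide":[0,0,0],"roll":0,"fingers":70},{"slide":[0,0,0],"roll":0,"fingers":70},{"slide":[0,0,0],"roll":0,"fingers":70}])

```text
t: 11.17
ee_pos: [0.6145, -0.2772, 0.1834]
orientation: [0.044, 0.645, 0.763, 0.015]
force: [0.3, 0.8, -0.2]
finger_gap: 0.818
```

```bash
python3 st.py
```

```text
t 11.1667 tcp [ 0.6145 -0.2772  0.1834] toolz [ 0.0871 -0.0336 -0.9956] psi 99.4 F [ 0.3  0.8 -0.2] gap 0.8180120308590457
```

>>> drive_tool(series=[{"slide":[0,0,0.2],"roll":0,"fingers":70},{"slide":[0,0,0.2],"roll":0,"fingers":70},{"slide":[0,0,0.2],"roll":0,"fingers":70},{"slide":[0,0,0.2],"roll":0,"fingers":70},{"slide":[0,0,0.2],"roll":0,"fingers":70},{"slide":[0,0,0.2],"roll":0,"fingers":70}])

```text
t: 11.67
ee_pos: [0.6143, -0.2769, 0.282]
orientation: [0.046, 0.645, 0.763, 0.016]
force: [-0.3, -0.1, -0.0]
finger_gap: 0.814
```

```bash
python3 st.py
```

```text
t 11.6667 tcp [ 0.6143 -0.2769  0.282 ] toolz [ 0.0899 -0.0353 -0.9953] psi 99.5 F [-0.3 -0.1 -0. ] gap 0.8142956518384239
```

>>> drive_tool(series=[{"slide":[0,0,0],"roll":0,"fingers":70},{"slide":[0,0,0],"roll":0,"fingers":70},{"slide":[0,0,-0.1],"roll":0,"fingers":70},{"slide":[0,0,-0.1],"roll":0,"fingers":70}])

```text
t: 12.0
ee_pos: [0.6156, -0.2774, 0.2742]
orientation: [0.051, 0.645, 0.763, 0.016]
force: [-0.4, 0.2, -1.1]
finger_gap: 0.817
```

```bash
python3 st.py
```

```text
t 12.0 tcp [ 0.6156 -0.2774  0.2742] toolz [ 0.0996 -0.0411 -0.9942] psi 99.4 F [-0.4  0.2 -1.1] gap 0.8170103692589219
```

>>> drive_tool(series=[{"slide":[-0.3,0.13,0],"roll":0,"fingers":70},{"slide":[-0.3,0.13,0],"roll":0,"fingers":70},{"slide":[-0.3,0.13,0],"roll":0,"fingers":70},{"slide":[0,0,0],"roll":0,"fingers":70}])

```text
t: 12.33
ee_pos: [0.5444, -0.2463, 0.2638]
orientation: [0.046, 0.645, 0.763, 0.016]
force: [-0.4, -0.3, -0.8]
finger_gap: 0.818
```

```bash
python3 st.py
```

```text
t 12.3333 tcp [ 0.5444 -0.2463  0.2638] toolz [ 0.0902 -0.0353 -0.9953] psi 99.5 F [-0.4 -0.3 -0.8] gap 0.8182691675004263
```

>>> drive_tool(series=[{"slide":[0.3,-0.13,0],"roll":0,"fingers":70},{"slide":[0.3,-0.13,0],"roll":0,"fingers":70},{"slide":[0.3,-0.13,0],"roll":0,"fingers":70},{"slide":[0,0,0],"roll":0,"fingers":70}])

```text
t: 12.67
ee_pos: [0.6117, -0.2752, 0.2592]
orientation: [0.044, 0.645, 0.763, 0.015]
force: [-1.7, 1.2, -0.1]
finger_gap: 0.819
```

```bash
python3 st.py
```

```text
t 12.6667 tcp [ 0.6117 -0.2752  0.2592] toolz [ 0.087  -0.0334 -0.9956] psi 99.4 F [-1.7  1.2 -0.1] gap 0.8188039069067425
```

>>> drive_tool(series=[{"slide":[-0.4,0.17,0],"roll":0,"fingers":70},{"slide":[0.4,-0.17,0],"roll":0,"fingers":70},{"slide":[-0.4,0.17,0],"roll":0,"fingers":70},{"slide":[0.4,-0.17,0],"roll":0,"fingers":70},{"slide":[-0.4,0.17,0],"roll":0,"fingers":70},{"slide":[0.4,-0.17,0],"roll":0,"fingers":70}])

```text
t: 13.17
ee_pos: [0.594, -0.2635, 0.1982]
orientation: [-0.015, 0.646, 0.763, 0.006]
force: [-3.4, 2.2, 3.7]
finger_gap: 0.819
```

```bash
python3 st.py
```

```text
t 13.1667 tcp [ 0.594  -0.2635  0.1982] toolz [-0.015   0.0284 -0.9995] psi 99.5 F [-3.4  2.2  3.7] gap 0.8192581015890715
```

>>> drive_tool(series=[{"slide":[-0.1,0.04,0.05],"roll":0,"fingers":70},{"slide":[-0.1,0.04,0.05],"roll":0,"fingers":70},{"slide":[-0.1,0.04,0.05],"roll":0,"fingers":70},{"slide":[-0.1,0.04,0.05],"roll":0,"fingers":70},{"slide":[-0.1,0.04,0.05],"roll":0,"fingers":70},{"slide":[-0.1,0.04,0.05],"roll":0,"fingers":70}])

```text
t: 13.67
ee_pos: [0.546, -0.2443, 0.2]
orientation: [-0.03, 0.646, 0.763, 0.004]
force: [0.1, -0.5, 0.1]
finger_gap: 0.819
```

```bash
python3 st.py
```

```text
t 13.6667 tcp [ 0.546  -0.2443  0.2   ] toolz [-0.0405  0.0441 -0.9982] psi 99.4 F [ 0.1 -0.5  0.1] gap 0.818915068445795
```

>>> drive_tool(series=[{"slide":[0.4,-0.24,0],"roll":0,"fingers":70},{"slide":[0.4,-0.24,0],"roll":0,"fingers":70},{"slide":[0,0,0],"roll":0,"fingers":70}])

```text
t: 13.92
ee_pos: [0.6035, -0.2792, 0.2097]
orientation: [-0.024, 0.646, 0.763, 0.005]
force: [-1.5, -1.0, -0.6]
finger_gap: 0.819
```

```bash
python3 st.py
```

```text
t 13.9167 tcp [ 0.6035 -0.2792  0.2097] toolz [-0.0306  0.0378 -0.9988] psi 99.5 F [-1.5 -1.  -0.6] gap 0.8187029995455422
```

>>> drive_tool(series=[{"slide":[0,0,-0.2],"roll":0,"fingers":70},{"slide":[0,0,-0.2],"roll":0,"fingers":70},{"slide":[0,0,-0.2],"roll":0,"fingers":70},{"slide":[0,0,-0.2],"roll":0,"fingers":70}])

```text
t: 14.25
ee_pos: [0.6051, -0.2808, 0.1626]
orientation: [-0.012, 0.646, 0.763, 0.006]
force: [-0.2, 0.3, 0.4]
finger_gap: 0.82
```

```bash
python3 st.py
```

```text
t 14.25 tcp [ 0.6051 -0.2808  0.1626] toolz [-0.0105  0.0254 -0.9996] psi 99.5 F [-0.2  0.3  0.4] gap 0.8197486116990002
```

>>> drive_tool(series=[{"slide":[0,0,-0.3],"roll":0,"fingers":70},{"slide":[0,0,-0.3],"roll":0,"fingers":70},{"slide":[0,0,-0.3],"roll":0,"fingers":70},{"slide":[0,0,-0.3],"roll":0,"fingers":70}])

```text
t: 14.58
ee_pos: [0.6059, -0.2818, 0.0834]
orientation: [-0.001, 0.646, 0.763, 0.008]
force: [-0.7, -0.1, -0.3]
finger_gap: 0.819
```

```bash
python3 st.py; python3 meas.py w9.png tested1_mid nest1
```

```text
t 14.5833 tcp [ 0.6059 -0.2818  0.0834] toolz [ 0.0085  0.0134 -0.9999] psi 99.5 F [-0.7 -0.1 -0.3] gap 0.8191335818640514
t 14.6333 tcp [ 0.6045 -0.281   0.0789] psi 99.5
tested1_mid 0.68 [319. 218.] [ 0.6066 -0.2793  0.037 ]
```

Run:
```python
from h import *
w=shot('wrist'); print(ray(w,(321,233),.066),ray(w,(320,203),.014))
```

```text
[ 0.60633352 -0.27623221  0.066     ] [ 0.60659882 -0.27639493  0.014     ]
```

>>> drive_tool(series=[{"slide":[0,0.01,-0.3],"roll":0,"fingers":70},{"slide":[0,0,-0.3],"roll":0,"fingers":70},{"slide":[0,0,0],"roll":0,"fingers":70}])

```text
t: 15.03
ee_pos: [0.6089, -0.2829, 0.0474]
orientation: [0.004, 0.646, 0.763, 0.009]
force: [-0.9, -0.1, -0.5]
finger_gap: 0.819
```

```bash
python3 st.py
```

```text
t 15.0333 tcp [ 0.6089 -0.2829  0.0474] toolz [ 0.0176  0.0079 -0.9998] psi 99.5 F [-0.9 -0.1 -0.5] gap 0.8193658426265616
```

```bash
python3 meas.py w10.png tested1_mid nest1; python3 st.py
```

```text
t 15.0833 tcp [ 0.6097 -0.2833  0.0499] psi 99.5
nest1 0.37 [314. 242.] [ 0.6095 -0.2938  0.008 ]
t 15.1833 tcp [ 0.6102 -0.2837  0.051 ] toolz [ 0.0211  0.0058 -0.9998] psi 99.5 F [0.3 0.1 1.8] gap 0.8169444226861319
```

```bash
cat > m2.py <<'E'
import sys
from h import *
# usage: file ; prints projections
w=shot('wrist',sys.argv[1]); s=env.sense(); q=s['orientation'];T=R.from_quat([q[1],q[2],q[3],q[0]]).as_matrix()
print('cam-in-tool',np.round(T.T@(np.array(w['eye'])-s['ee_pos']),4), 't',s['t'],'tcp',s['ee_pos'].round(4),'tz',T[:2,2].round(3))
for a in (-.035,0,.035): print(proj(w,s['ee_pos']+T@[0,a,0]).round(1), proj(w,s['ee_pos']+T@[.011,a,0]).round(1))
E
python3 m2.py w11.png
python3 - <<'E'
from h import *
w=shot('wrist'); print(ray(w,(318,262),.066),ray(w,(316,220),.014))
cv2.imwrite('pics/c11.png',cv2.resize(cv2.imread('pics/w11.png')[160:310,190:440],None,fx=3,fy=3,interpolation=cv2.INTER_CUBIC))
E
```

```text
cam-in-tool [ 7.480e-02 -1.000e-04 -1.427e-01] t 15.2333 tcp [ 0.6102 -0.2836  0.0508] tz [0.021 0.006]
[244.7 255.9] [243.2 234.8]
[317.7 255.9] [317.7 234.8]
[390.7 255.9] [392.3 234.8]
[ 0.60912351 -0.27857737  0.066     ] [ 0.60932077 -0.27959723  0.014     ]
```

>>> drive_tool(series=[{"slide":[-0.02,0.06,-0.26],"roll":0,"fingers":70},{"slide":[0,0,0],"roll":0,"fingers":70},{"slide":[0,0,0],"roll":0,"fingers":70}])

```text
t: 15.53
ee_pos: [0.6101, -0.28, 0.035]
orientation: [0.008, 0.646, 0.763, 0.009]
force: [1.1, 0.6, 0.0]
finger_gap: 0.816
```

```bash
python3 m2.py w12.png; python3 st.py
```

```text
cam-in-tool [ 0.0747  0.     -0.1428] t 15.5833 tcp [ 0.6098 -0.2799  0.0346] tz [0.024 0.004]
[244.3 255.4] [242.8 234.3]
[317.3 255.4] [317.3 234.3]
[390.3 255.4] [391.8 234.3]
t 15.5833 tcp [ 0.6098 -0.2799  0.0346] toolz [ 0.0244  0.0036 -0.9997] psi 99.5 F [ 0.2 -0.8  0.6] gap 0.819426967839036
```

>>> drive_tool(series=[{"slide":[0,0,-0.06],"roll":0,"fingers":25},{"slide":[0,0,0],"roll":0,"fingers":25},{"slide":[0,0,0],"roll":0,"fingers":25},{"slide":[0,0,0],"roll":0,"fingers":25},{"slide":[0,0,0],"roll":0,"fingers":25},{"slide":[0,0,0],"roll":0,"fingers":25}])

```text
t: 16.08
ee_pos: [0.6104, -0.2809, 0.0329]
orientation: [0.009, 0.646, 0.763, 0.009]
force: [0.4, 0.3, -1.6]
finger_gap: 0.359
```

```bash
python3 m2.py w12.png; python3 st.py
```

```text
cam-in-tool [ 7.480e-02 -1.000e-04 -1.425e-01] t 16.1333 tcp [ 0.6105 -0.2809  0.0328] tz [0.026 0.002]
[244.7 256.1] [243.2 235. ]
[317.8 256.2] [317.8 235.1]
[390.9 256.2] [392.5 235.1]
t 16.1333 tcp [ 0.6105 -0.2809  0.0328] toolz [ 0.0259  0.0022 -0.9997] psi 99.5 F [-0.9  0.5 -1.1] gap 0.3605882134974105
```

>>> drive_tool(series=[{"slide":[0,0,0.2],"roll":0,"fingers":25},{"slide":[0,0,0.4],"roll":0,"fingers":25},{"slide":[0,0,0.4],"roll":0,"fingers":25},{"slide":[-0.2,0.05,0.2],"roll":0,"fingers":25},{"slide":[-0.4,0.1,0],"roll":0,"fingers":25},{"slide":[-0.4,0.1,0],"roll":0,"fingers":25},{"slide":[-0.4,0.1,0],"roll":0,"fingers":25},{"slide":[-0.4,0.1,0],"roll":0,"fingers":25},{"slide":[-0.3,0.1,0],"roll":0,"fingers":25},{"slide":[0,0,0],"roll":0,"fingers":25}])

```text
t: 16.97
ee_pos: [0.4465, -0.2366, 0.1243]
orientation: [0.009, 0.646, 0.763, 0.009]
force: [-0.7, 0.1, -0.3]
finger_gap: 0.361
```

```bash
python3 m2.py w13.png; python3 st.py;  python3 meas.py w13.png bore1 tested1_mid
```

```text
cam-in-tool [ 0.0757 -0.0013 -0.1422] t 17.0167 tcp [ 0.448  -0.2373  0.1247] tz [0.026 0.002]
[247.5 258.2] [246.1 237.2]
[320.6 258.3] [320.7 237.2]
[393.7 258.4] [395.4 237.3]
t 17.0167 tcp [ 0.448  -0.2373  0.1247] toolz [ 0.0264  0.0024 -0.9996] psi 99.5 F [ 1.1 -0.4 -0.4] gap 0.3630930629268766
t 17.0667 tcp [ 0.4493 -0.2379  0.1248] psi 99.5
bore1 0.76 [ 71. 164.] [ 0.2641 -0.2449  0.018 ]
bore1 0.66 [86. 98.] [ 0.2768 -0.1943  0.018 ]
bore1 0.63 [319.  93.] [ 0.4394 -0.1634  0.018 ]
bore1 0.59 [ 58. 228.] [ 0.2512 -0.2995  0.018 ]
bore1 0.56 [299. 190.] [ 0.4363 -0.2378  0.018 ]
tested1_mid 0.7 [315. 257.] [ 0.4558 -0.2839  0.037 ]
```

```bash
python3 m2.py w14.png
python3 - <<'E'
from h import *
w=shot('wrist','w15.png'); s=env.sense(); zt=s['ee_pos'][2]
print(s['ee_pos'].round(4))
print('flange far edge',ray(w,(316,190),zt-.0248+.008))
im=w['img']
cv2.imwrite('pics/c15.png',np.hstack([cv2.resize(im[130:250,230:400,::-1],None,fx=2.3,fy=2.3,interpolation=cv2.INTER_CUBIC),cv2.resize(im[200:320,430:600,::-1],None,fx=2.3,fy=2.3,interpolation=cv2.INTER_CUBIC)]))
for X in [(.4357,-.2366,.03)]:
  print(((proj(w,X)-[230,130])*2.3).round(),[((proj(w,np.array(X)+[.027*np.cos(a),.027*np.sin(a),0])-[230,130])*2.3).round() for a in np.radians([0,90,180,270])])
for X in [(.6092,-.279,.014)]:
  print(((proj(w,X)-[430,200])*2.3).round(),[((proj(w,np.array(X)+[.027*np.cos(a),.027*np.sin(a),0])-[430,200])*2.3).round() for a in np.radians([0,90,180,270])])
E
```

```text
cam-in-tool [ 0.0749 -0.0002 -0.1427] t 17.2167 tcp [ 0.4503 -0.2382  0.1242] tz [0.026 0.003]
[244.9 255.9] [243.4 234.8]
[317.9 255.9] [317.9 234.8]
[390.9 255.9] [392.5 234.8]
[ 0.4502 -0.2381  0.124 ]
flange far edge [ 0.44519028 -0.21063436  0.10721419]
[151. 142.] [array([232., 155.]), array([163.,  61.]), array([ 67., 129.]), array([139., 218.])]
[131. 145.] [array([198., 155.]), array([154.,  80.]), array([ 63., 135.]), array([109., 206.])]
```

>>> drive_tool(series=[{"slide":[-0.05,0.01,0],"roll":0,"fingers":25},{"slide":[-0.05,0.01,0],"roll":0,"fingers":25},{"slide":[-0.05,0.0,0],"roll":0,"fingers":25},{"slide":[-0.04,0,0],"roll":0,"fingers":25},{"slide":[0,0,0],"roll":0,"fingers":25},{"slide":[0,0,0],"roll":0,"fingers":25}])

```text
t: 17.77
ee_pos: [0.4357, -0.2366, 0.1229]
orientation: [0.008, 0.645, 0.764, 0.009]
force: [0.8, 0.9, -1.3]
finger_gap: 0.363
```

```bash
python3 st.py; python3 m2.py w16.png
```

```text
t 17.7667 tcp [ 0.4357 -0.2366  0.1229] toolz [ 0.0242  0.0044 -0.9997] psi 99.7 F [ 0.8  0.9 -1.3] gap 0.36252787038628687
cam-in-tool [ 7.480e-02 -1.000e-04 -1.425e-01] t 17.8167 tcp [ 0.4357 -0.2367  0.1229] tz [0.024 0.004]
[244.8 256.2] [243.2 235.1]
[317.8 256.2] [317.8 235.1]
[391.  256.3] [392.5 235.1]
```

>>> drive_tool(series=[{"slide":[0,-0.02,-0.25],"roll":0,"fingers":25},{"slide":[0,0,-0.25],"roll":0,"fingers":25},{"slide":[0,0,-0.25],"roll":0,"fingers":25},{"slide":[0,0,0],"roll":0,"fingers":25},{"slide":[0,0,0],"roll":0,"fingers":25}])

```text
t: 18.23
ee_pos: [0.4366, -0.2388, 0.0665]
orientation: [0.01, 0.645, 0.764, 0.01]
force: [0.0, -0.1, 0.3]
finger_gap: 0.363
```

```bash
python3 st.py; python3 m2.py w17.png
```

```text
t 18.2333 tcp [ 0.4366 -0.2388  0.0665] toolz [ 0.027   0.0023 -0.9996] psi 99.6 F [ 0.  -0.1  0.3] gap 0.3626791055386912
cam-in-tool [ 0.0748 -0.     -0.1425] t 18.2833 tcp [ 0.4365 -0.2388  0.0665] tz [0.027 0.002]
[244.5 256. ] [242.9 234.9]
[317.6 256. ] [317.6 234.9]
[390.7 256. ] [392.3 234.9]
```

Run:
```python
from h import *
w=shot('wrist'); cv2.imwrite('pics/c17.png',cv2.resize(w['img'][20:280,230:420,::-1],None,fx=2.3,fy=2.3,interpolation=cv2.INTER_CUBIC))
for X in [(.4357,-.2366,.03),(.4409,-.1628,.03)]:
  print(((proj(w,X)-[230,20])*2.3).round(),[((proj(w,np.array(X)+[.027*np.cos(a),.027*np.sin(a),0])-[230,20])*2.3).round() for a in np.radians([0,90,180,270])])
```

```text
[196. 467.] [array([300., 482.]), array([214., 365.]), array([ 90., 451.]), array([179., 561.])]
[273. 169.] [array([389., 190.]), array([298.,  39.]), array([154., 148.]), array([251., 288.])]
```

>>> drive_tool(series=[{"slide":[0,0.01,-0.15],"roll":0,"fingers":25},{"slide":[0,0,-0.13],"roll":0,"fingers":25},{"slide":[0,0,0],"roll":0,"fingers":25},{"slide":[0,0,0],"roll":0,"fingers":25}])

```text
t: 18.67
ee_pos: [0.4377, -0.2388, 0.0465]
orientation: [0.012, 0.645, 0.764, 0.01]
force: [-0.2, 0.2, -1.0]
finger_gap: 0.364
```

```bash
python3 st.py; python3 m2.py w18.png
```

```text
t 18.6667 tcp [ 0.4377 -0.2388  0.0465] toolz [ 3.020e-02 -5.000e-04 -9.995e-01] psi 99.7 F [-0.2  0.2 -1. ] gap 0.36423388114259103
cam-in-tool [ 0.0748 -0.     -0.1425] t 18.7167 tcp [ 0.4376 -0.2388  0.0464] tz [ 0.03 -0.  ]
[244.5 256. ] [243.  234.9]
[317.6 256. ] [317.6 234.9]
[390.7 256. ] [392.3 234.9]
```

>>> drive_tool(series=[{"slide":[-0.015,0.01,-0.05],"roll":0,"fingers":25},{"slide":[0,0,-0.03],"roll":0,"fingers":25},{"slide":[0,0,0],"roll":0,"fingers":25}])

```text
t: 18.97
ee_pos: [0.4375, -0.2387, 0.0429]
orientation: [0.013, 0.645, 0.764, 0.01]
force: [-0.2, 0.3, -1.8]
finger_gap: 0.36
```

>>> drive_tool(series=[{"slide":[0,0,-0.03],"roll":0,"fingers":25},{"slide":[0,0,0],"roll":0,"fingers":25},{"slide":[0,0,0],"roll":0,"fingers":34},{"slide":[0,0,0],"roll":0,"fingers":50},{"slide":[0,0,0],"roll":0,"fingers":50},{"slide":[0,0,0],"roll":0,"fingers":60},{"slide":[0,0,0],"roll":0,"fingers":60}])

```text
t: 19.55
ee_pos: [0.4385, -0.2395, 0.0433]
orientation: [0.016, 0.645, 0.764, 0.01]
force: [-0.5, -1.0, 0.4]
finger_gap: 0.7
```

```bash
python3 st.py; python3 m2.py w19.png
```

```text
t 19.55 tcp [ 0.4385 -0.2395  0.0433] toolz [ 0.0364 -0.0054 -0.9993] psi 99.7 F [-0.5 -1.   0.4] gap 0.7002801888371232
cam-in-tool [ 7.480e-02 -1.000e-04 -1.425e-01] t 19.6 tcp [ 0.4385 -0.2395  0.0433] tz [ 0.036 -0.005]
[244.7 256.2] [243.1 235.1]
[317.7 256.2] [317.7 235.1]
[390.9 256.2] [392.4 235.1]
```

>>> drive_tool(series=[{"slide":[0,0,0.4],"roll":0,"fingers":70},{"slide":[0,0,0.5],"roll":0,"fingers":70},{"slide":[0,0,0.5],"roll":0,"fingers":70},{"slide":[0,0.2,0.5],"roll":0,"fingers":70},{"slide":[0,0.4,0.4],"roll":0,"fingers":70},{"slide":[0,0.5,0.3],"roll":0,"fingers":70},{"slide":[0,0.5,0.2],"roll":0,"fingers":70},{"slide":[0,0.5,0.2],"roll":0,"fingers":70},{"slide":[0,0.5,0.1],"roll":0,"fingers":70},{"slide":[0,0.5,0],"roll":0,"fingers":70}])

```text
t: 20.43
ee_pos: [0.4337, -0.0046, 0.283]
orientation: [0.014, 0.649, 0.761, 0.011]
force: [0.8, -0.1, 0.2]
finger_gap: 0.821
```

>>> drive_tool(series=[{"slide":[0.1,0.5,0.1],"roll":0,"fingers":70},{"slide":[0.1,0.5,0.1],"roll":0,"fingers":70},{"slide":[0.1,0.5,0],"roll":0,"fingers":70},{"slide":[0.1,0.5,0],"roll":0,"fingers":70},{"slide":[0.1,0.5,0],"roll":0,"fingers":70},{"slide":[0.1,0.5,0],"roll":0,"fingers":70},{"slide":[0,0.4,0],"roll":0,"fingers":70},{"slide":[0,0,0],"roll":0,"fingers":70},{"slide":[0,0,0],"roll":0,"fingers":70}])

```text
t: 21.18
ee_pos: [0.4761, 0.2716, 0.2998]
orientation: [0.015, 0.646, 0.763, 0.013]
force: [0.5, -0.4, -0.7]
finger_gap: 0.819
```

```bash
python3 st.py; python3 meas.py w20.png fresh1_mid fixture1 grip1 hinge1 nest1 tested1_mid start_top mat
```

```text
t 21.1833 tcp [0.4761 0.2716 0.2998] toolz [ 4.050e-02 -1.000e-04 -9.992e-01] psi 99.4 F [ 0.5 -0.4 -0.7] gap 0.8192690778152352
t 21.2333 tcp [0.476  0.2713 0.2997] psi 99.4
fresh1_mid 0.82 [277. 180.] [0.4412 0.2319 0.032 ]
fixture1 0.94 [388. 217.] [0.6042 0.1923 0.    ]
hinge1 0.94 [416. 273.] [0.6082 0.1768 0.126 ]
hinge1 0.67 [266. 227.] [0.4407 0.2062 0.126 ]
nest1 0.9 [398. 159.] [0.5964 0.2792 0.008 ]
tested1_mid 0.41 [398. 159.] [0.5866 0.2838 0.037 ]
mat 0.9 [268. 227.] [0.4361 0.1522 0.    ]
mat 0.37 [257. 368.] [ 0.4482 -0.1045  0.    ]
```

Run:
```python
from h import *
w=shot('wrist')
cv2.imwrite('pics/c20.png',cv2.resize(w['img'][120:310,220:450,::-1],None,fx=3,fy=3,interpolation=cv2.INTER_CUBIC))
for uv in [(273.5,189),(271.5,242)]: print(ray(w,uv,.061).round(4))
for uv in [(277,180),(275,229)]: print(ray(w,uv,.011).round(4))
```

```text
[0.44   0.2261 0.061 ]
[0.4459 0.1565 0.061 ]
[0.4407 0.2239 0.011 ]
[0.4468 0.1527 0.011 ]
```

>>> drive_tool(series=[{"slide":[-0.38,-0.2,0],"roll":0,"fingers":70},{"slide":[0.38,0.2,0],"roll":0,"fingers":70},{"slide":[0,0,0],"roll":0,"fingers":70}])

```text
t: 21.93
ee_pos: [0.4705, 0.2664, 0.2986]
orientation: [0.015, 0.648, 0.761, 0.011]
force: [0.1, 1.3, 0.3]
finger_gap: 0.82
```

```bash
python3 st.py
python3 - <<'E'
from h import *
w=shot('wrist')
# reuse corners from c20 is invalid now; nothing
E
```

```text
t 21.9333 tcp [0.4705 0.2664 0.2986] toolz [ 0.0373 -0.0016 -0.9993] psi 99.2 F [0.1 1.3 0.3] gap 0.819712492441681
```

>>> drive_tool(series=[{"slide":[-0.07,-0.3,-0.4],"roll":0,"fingers":70},{"slide":[-0.07,-0.3,-0.45],"roll":0,"fingers":70},{"slide":[-0.07,-0.3,-0.45],"roll":0,"fingers":70},{"slide":[-0.07,-0.3,-0.45],"roll":0,"fingers":70},{"slide":[-0.05,-0.3,-0.45],"roll":0,"fingers":70},{"slide":[0,0,0],"roll":0,"fingers":70},{"slide":[0,0,0],"roll":0,"fingers":70}])

```text
t: 22.57
ee_pos: [0.4415, 0.1487, 0.1321]
orientation: [0.017, 0.648, 0.762, 0.016]
force: [0.1, 0.0, 1.1]
finger_gap: 0.822
```

```bash
python3 st.py; python3 meas.py w21.png fresh1_mid
```

```text
t 22.5667 tcp [0.4415 0.1487 0.1321] toolz [ 0.0457  0.0019 -0.999 ] psi 99.2 F [0.1 0.  1.1] gap 0.8215263302154284
t 22.6167 tcp [0.4413 0.1489 0.132 ] psi 99.3
fresh1_mid 0.77 [327.  90.] [0.4401 0.2256 0.032 ]
```

Run:
```python
from h import *
w=shot('wrist'); s=env.sense(); print(s['ee_pos'].round(4))
print(ray(w,(322,198),.061).round(4),ray(w,(319,179),.011).round(4),ray(w,(330,84),.061).round(4))
```

```text
[0.4424 0.15   0.1335]
[0.4471 0.1563 0.061 ] [0.4476 0.1565 0.011 ] [0.4398 0.2296 0.061 ]
```

>>> drive_tool(series=[{"slide":[0.05,0.06,-0.35],"roll":0,"fingers":70},{"slide":[0,0,-0.35],"roll":0,"fingers":70},{"slide":[0,0,-0.35],"roll":0,"fingers":70},{"slide":[0,0,-0.2],"roll":0,"fingers":70},{"slide":[0,0,0],"roll":0,"fingers":70},{"slide":[0,0,0],"roll":0,"fingers":70}])

```text
t: 23.22
ee_pos: [0.4531, 0.1599, 0.0456]
orientation: [0.022, 0.645, 0.764, 0.023]
force: [-0.5, 1.4, -0.4]
finger_gap: 0.818
```

```bash
python3 st.py; python3 m2.py w22.png
```

```text
t 23.2167 tcp [0.4531 0.1599 0.0456] toolz [ 0.0637  0.0062 -0.9979] psi 99.6 F [-0.5  1.4 -0.4] gap 0.8180363313392051
cam-in-tool [ 0.0749 -0.0002 -0.1422] t 23.2667 tcp [0.4532 0.1599 0.0459] tz [0.064 0.006]
[244.9 256.4] [243.3 235.3]
[318.1 256.5] [318.1 235.3]
[391.3 256.5] [392.9 235.4]
```

>>> drive_tool(series=[{"slide":[0,0,0.4],"roll":0,"fingers":70},{"slide":[0,0,0.4],"roll":0,"fingers":70},{"slide":[0,0,0.2],"roll":0,"fingers":70},{"slide":[0,0,0],"roll":0,"fingers":70}])

```text
t: 23.6
ee_pos: [0.4544, 0.1613, 0.1297]
orientation: [0.024, 0.644, 0.764, 0.025]
force: [0.8, -0.2, 0.5]
finger_gap: 0.821
```

```bash
python3 st.py
```

```text
t 23.6 tcp [0.4544 0.1613 0.1297] toolz [ 0.069   0.0075 -0.9976] psi 99.7 F [ 0.8 -0.2  0.5] gap 0.8211767280229185
```

>>> drive_tool(series=[{"slide":[-0.1,-0.03,0.04],"roll":0,"fingers":70},{"slide":[-0.1,-0.03,0.04],"roll":0,"fingers":70},{"slide":[-0.1,-0.03,0.04],"roll":0,"fingers":70},{"slide":[-0.1,-0.03,0.04],"roll":0,"fingers":70},{"slide":[-0.1,-0.03,0.04],"roll":0,"fingers":70},{"slide":[-0.1,-0.03,0.04],"roll":0,"fingers":70}])

```text
t: 24.1
ee_pos: [0.4056, 0.1471, 0.1502]
orientation: [0.025, 0.644, 0.764, 0.026]
force: [-0.6, -0.2, -0.9]
finger_gap: 0.819
```

```bash
python3 st.py
```

```text
t 24.1 tcp [0.4056 0.1471 0.1502] toolz [ 0.0709  0.008  -0.9974] psi 99.8 F [-0.6 -0.2 -0.9] gap 0.8193412786079531
```

>>> drive_tool(series=[{"slide":[0.4,0.12,0],"roll":0,"fingers":70},{"slide":[0.2,0.06,0],"roll":0,"fingers":70},{"slide":[0,0,0],"roll":0,"fingers":70}])

```text
t: 24.35
ee_pos: [0.4487, 0.1601, 0.1521]
orientation: [0.025, 0.644, 0.764, 0.027]
force: [-0.0, -0.6, 0.7]
finger_gap: 0.824
```

```bash
python3 st.py
```

```text
t 24.35 tcp [0.4487 0.1601 0.1521] toolz [ 0.0733  0.0083 -0.9973] psi 99.7 F [-0.  -0.6  0.7] gap 0.8235677394116596
```

>>> drive_tool(series=[{"slide":[0,0,0.4],"roll":0,"fingers":70},{"slide":[0,0,0.4],"roll":0,"fingers":70},{"slide":[-0.4,-0.14,0],"roll":0,"fingers":70},{"slide":[0.4,0.14,0],"roll":0,"fingers":70},{"slide":[-0.4,-0.14,0],"roll":0,"fingers":70},{"slide":[0.4,0.14,0],"roll":0,"fingers":70},{"slide":[-0.4,-0.14,0],"roll":0,"fingers":70},{"slide":[0.4,0.14,0],"roll":0,"fingers":70}])

```text
t: 25.02
ee_pos: [0.4259, 0.1554, 0.1911]
orientation: [0.006, 0.644, 0.765, 0.003]
force: [-2.8, -0.0, 5.2]
finger_gap: 0.82
```

```bash
python3 st.py; python3 -c "
from plant import env; s=env.sense(); print(s['joint_positions'].round(3),s['joint_vel'].round(2))"
```

```text
t 25.0167 tcp [0.4259 0.1554 0.1911] toolz [ 0.0141 -0.0027 -0.9999] psi 99.8 F [-2.8 -0.   5.2] gap 0.8198640650299209
[ 0.183 -0.098  1.773 -0.005  1.453  0.012] [ 0.14  1.56 -1.2   0.01 -0.19  0.17]
```

>>> drive_tool(series=[{"slide":[0,0,0],"roll":0,"fingers":70},{"slide":[0,0,0],"roll":0,"fingers":70}])

```text
t: 25.18
ee_pos: [0.4242, 0.155, 0.1811]
orientation: [-0.0, 0.644, 0.765, -0.004]
force: [-1.3, -1.4, 1.8]
finger_gap: 0.817
```

```bash
python3 st.py
```

```text
t 25.1833 tcp [0.4242 0.155  0.1811] toolz [-0.0062 -0.0063 -1.    ] psi 99.8 F [-1.3 -1.4  1.8] gap 0.8168278528171958
```

>>> drive_tool(series=[{"slide":[0.08,0,-0.4],"roll":0,"fingers":70},{"slide":[0.08,0,-0.45],"roll":0,"fingers":70},{"slide":[0.05,0,-0.45],"roll":0,"fingers":70},{"slide":[0.03,0,-0.45],"roll":0,"fingers":70},{"slide":[0,0,0],"roll":0,"fingers":70},{"slide":[0,0,0],"roll":0,"fingers":70}])

```text
t: 25.68
ee_pos: [0.4424, 0.1546, 0.0484]
orientation: [0.001, 0.644, 0.765, -0.002]
force: [-0.0, 0.2, 0.9]
finger_gap: 0.818
```

```bash
python3 st.py; python3 m2.py w23.png
```

```text
t 25.6833 tcp [0.4424 0.1546 0.0484] toolz [-8.0e-04 -5.3e-03 -1.0e+00] psi 99.8 F [-0.   0.2  0.9] gap 0.8175635950285498
cam-in-tool [ 0.0748  0.     -0.1424] t 25.7333 tcp [0.4422 0.1545 0.0485] tz [-0.001 -0.005]
[244.3 256.3] [242.8 235.2]
[317.5 256.3] [317.5 235.2]
[390.6 256.3] [392.2 235.2]
```

Run:
```python
from h import *
w=shot('wrist'); s=env.sense(); print(s['ee_pos'].round(4))
print(ray(w,(327,267),.061).round(4),ray(w,(325.5,223),.011).round(4))
```

```text
[0.4428 0.1547 0.0494]
[0.4461 0.1565 0.061 ] [0.4464 0.157  0.011 ]
```

>>> drive_tool(series=[{"slide":[0.045,0.025,-0.28],"roll":0,"fingers":70},{"slide":[0,0,0],"roll":0,"fingers":70},{"slide":[0,0,0],"roll":0,"fingers":70}])

```text
t: 26.03
ee_pos: [0.4493, 0.1573, 0.0349]
orientation: [0.005, 0.644, 0.765, 0.002]
force: [0.4, -0.1, 0.3]
finger_gap: 0.819
```

```bash
python3 st.py
```

```text
t 26.0333 tcp [0.4493 0.1573 0.0349] toolz [ 0.0099 -0.0034 -0.9999] psi 99.8 F [ 0.4 -0.1  0.3] gap 0.8188414670429197
```

>>> drive_tool(series=[{"slide":[-0.04,-0.01,-0.09],"roll":0,"fingers":70},{"slide":[0,0,0],"roll":0,"fingers":25},{"slide":[0,0,0],"roll":0,"fingers":25},{"slide":[0,0,0],"roll":0,"fingers":25},{"slide":[0,0,0],"roll":0,"fingers":25},{"slide":[0,0,0],"roll":0,"fingers":25},{"slide":[0,0,0],"roll":0,"fingers":25}])

```text
t: 26.62
ee_pos: [0.4478, 0.1568, 0.0335]
orientation: [0.007, 0.644, 0.765, 0.005]
force: [0.2, 0.5, -2.4]
finger_gap: 0.364
```

```bash
python3 st.py;python3 m2.py w24.png
```

```text
t 26.6167 tcp [0.4478 0.1568 0.0335] toolz [ 0.0168 -0.0022 -0.9999] psi 99.8 F [ 0.2  0.5 -2.4] gap 0.36403900727768007
cam-in-tool [ 7.480e-02 -1.000e-04 -1.425e-01] t 26.6667 tcp [0.4477 0.1568 0.0334] tz [ 0.017 -0.002]
[244.7 256.1] [243.1 235. ]
[317.8 256.1] [317.8 235. ]
[390.9 256.2] [392.4 235. ]
```

>>> drive_tool(series=[{"slide":[0,0,0.2],"roll":0,"fingers":25},{"slide":[0,0,0.4],"roll":0,"fingers":25},{"slide":[0,0,0.45],"roll":0,"fingers":25},{"slide":[0,-0.2,0.4],"roll":0,"fingers":25},{"slide":[0,-0.4,0.3],"roll":0,"fingers":25},{"slide":[0,-0.5,0.1],"roll":0,"fingers":25},{"slide":[0,-0.5,0],"roll":0,"fingers":25},{"slide":[0,-0.5,0],"roll":0,"fingers":25},{"slide":[0,-0.5,0],"roll":0,"fingers":25},{"slide":[0,-0.5,0],"roll":0,"fingers":25}])

```text
t: 27.5
ee_pos: [0.4432, -0.0796, 0.1782]
orientation: [0.007, 0.64, 0.769, 0.003]
force: [1.1, -0.0, -0.9]
finger_gap: 0.36
```

>>> drive_tool(series=[{"slide":[0,-0.5,0],"roll":0,"fingers":25},{"slide":[0,-0.5,0],"roll":0,"fingers":25},{"slide":[0,-0.5,0],"roll":0,"fingers":25},{"slide":[0,-0.5,0],"roll":0,"fingers":25},{"slide":[0,0,0],"roll":0,"fingers":25}])

```text
t: 27.92
ee_pos: [0.4403, -0.2427, 0.1779]
orientation: [0.007, 0.641, 0.767, 0.003]
force: [0.7, 0.6, -2.1]
finger_gap: 0.363
```

```bash
python3 st.py
```

```text
t 27.9167 tcp [ 0.4403 -0.2427  0.1779] toolz [ 0.0142 -0.0052 -0.9999] psi 100.2 F [ 0.7  0.6 -2.1] gap 0.36292596110207326
```

>>> drive_tool(series=[{"slide":[0.3,-0.12,0],"roll":0,"fingers":25},{"slide":[0.4,-0.1,0],"roll":0,"fingers":25},{"slide":[0.4,-0.1,0],"roll":0,"fingers":25},{"slide":[0.4,-0.08,0],"roll":0,"fingers":25},{"slide":[0.4,-0.08,0],"roll":0,"fingers":25},{"slide":[0.2,0,0],"roll":0,"fingers":25},{"slide":[0,0,0],"roll":0,"fingers":25},{"slide":[0,0,0],"roll":0,"fingers":25}])

```text
t: 28.58
ee_pos: [0.6028, -0.2836, 0.1733]
orientation: [0.004, 0.644, 0.765, 0.002]
force: [-0.4, -0.3, -2.4]
finger_gap: 0.359
```

```bash
python3 st.py; python3 m2.py w25.png
```

```text
t 28.5833 tcp [ 0.6028 -0.2836  0.1733] toolz [ 0.009  -0.0026 -1.    ] psi 99.8 F [-0.4 -0.3 -2.4] gap 0.3587402351084221
cam-in-tool [ 7.470e-02  1.000e-04 -1.425e-01] t 28.6333 tcp [ 0.6025 -0.2835  0.1733] tz [ 0.009 -0.002]
[244.1 255.8] [242.6 234.7]
[317.2 255.9] [317.2 234.7]
[390.4 255.9] [391.9 234.8]
```

Run:
```python
from h import *
w=shot('wrist'); s=env.sense(); print(s['ee_pos'].round(4))
print(ray(w,(322,169),.014).round(4)); zt=s['ee_pos'][2]
e=ray(w,(317,194),zt-.0304+.008); print(e.round(4), (e[:2]-np.array([-.17,.985])*.025).round(4))
```

```text
[ 0.602  -0.2835  0.1738]
[ 0.6067 -0.2766  0.014 ]
[ 0.5981 -0.2595  0.1514] [ 0.6024 -0.2841]
```

>>> drive_tool(series=[{"slide":[0.06,0.06,-0.35],"roll":0,"fingers":25},{"slide":[0,0,-0.4],"roll":0,"fingers":25},{"slide":[0,0,-0.4],"roll":0,"fingers":25},{"slide":[0,0,-0.3],"roll":0,"fingers":25},{"slide":[0,0,0],"roll":0,"fingers":25},{"slide":[0,0,0],"roll":0,"fingers":25}])

```text
t: 29.18
ee_pos: [0.6026, -0.279, 0.066]
orientation: [0.007, 0.645, 0.764, 0.002]
force: [0.6, -0.2, -0.2]
finger_gap: 0.363
```

```bash
python3 st.py; python3 m2.py w26.png
```

```text
t 29.1833 tcp [ 0.6026 -0.279   0.066 ] toolz [ 0.0137 -0.0061 -0.9999] psi 99.6 F [ 0.6 -0.2 -0.2] gap 0.36287233597171076
cam-in-tool [ 7.480e-02 -1.000e-04 -1.423e-01] t 29.2333 tcp [ 0.6026 -0.279   0.0661] tz [ 0.014 -0.006]
[244.6 256.3] [243.  235.2]
[317.7 256.3] [317.7 235.2]
[390.9 256.3] [392.5 235.2]
```

>>> drive_tool(series=[{"slide":[0.06,0,-0.05],"roll":0,"fingers":25},{"slide":[0.04,0,-0.05],"roll":0,"fingers":25},{"slide":[0,0,0],"roll":0,"fingers":25},{"slide":[0,0,0],"roll":0,"fingers":25}])

```text
t: 29.57
ee_pos: [0.6124, -0.2803, 0.064]
orientation: [0.011, 0.645, 0.764, 0.003]
force: [0.3, -0.3, -1.4]
finger_gap: 0.357
```

```bash
python3 m2.py w27.png;  python3 - <<'E'
from h import *
w=shot('wrist'); s=env.sense(); zt=s['ee_pos'][2]
cv2.imwrite('pics/c27.png',cv2.resize(w['img'][150:330,240:400,::-1],None,fx=3.3,fy=3.3,interpolation=cv2.INTER_CUBIC))
for X in [(.6092,-.279,.014)]:
  print(((proj(w,X)-[240,150])*3.3).round(),[((proj(w,np.array(X)+[.027*np.cos(a),.027*np.sin(a),0])-[240,150])*3.3).round() for a in np.radians([0,90,180,270])])
E
```

```text
cam-in-tool [ 7.480e-02 -1.000e-04 -1.424e-01] t 29.6167 tcp [ 0.6124 -0.2803  0.064 ] tz [ 0.02 -0.01]
[244.7 256.2] [243.1 235. ]
[317.8 256.2] [317.8 235.1]
[390.9 256.2] [392.5 235.1]
[236. 213.] [array([377., 234.]), array([260.,  75.]), array([ 93., 191.]), array([214., 340.])]
```

>>> drive_tool(series=[{"slide":[-0.045,0.025,-0.1],"roll":0,"fingers":25},{"slide":[0,0,-0.05],"roll":0,"fingers":25},{"slide":[0,0,0],"roll":0,"fingers":25},{"slide":[0,0,0],"roll":0,"fingers":25}])

```text
t: 30.0
ee_pos: [0.6083, -0.2781, 0.0516]
orientation: [0.011, 0.645, 0.764, 0.003]
force: [-0.4, -0.2, -2.0]
finger_gap: 0.363
```

```bash
python3 m2.py w28.png;  python3 - <<'E'
from h import *
w=shot('wrist'); s=env.sense(); zt=s['ee_pos'][2]
cv2.imwrite('pics/c28.png',cv2.resize(w['img'][150:330,240:400,::-1],None,fx=3.3,fy=3.3,interpolation=cv2.INTER_CUBIC))
E
```

```text
cam-in-tool [ 7.490e-02 -1.000e-04 -1.425e-01] t 30.05 tcp [ 0.6083 -0.2781  0.0516] tz [ 0.02 -0.01]
[244.6 256.2] [243.1 235.1]
[317.7 256.2] [317.7 235.1]
[390.8 256.2] [392.4 235.1]
```

>>> drive_tool(series=[{"slide":[-0.01,0,-0.1],"roll":0,"fingers":25},{"slide":[0,0,-0.06],"roll":0,"fingers":25},{"slide":[0,0,0],"roll":0,"fingers":25},{"slide":[0,0,0],"roll":0,"fingers":25}])

```text
t: 30.43
ee_pos: [0.6076, -0.2783, 0.0386]
orientation: [0.011, 0.645, 0.764, 0.003]
force: [0.6, 1.3, -1.6]
finger_gap: 0.358
```

```bash
python3 m2.py w29.png;  python3 st.py
python3 - <<'E'
from h import *
w=shot('wrist'); s=env.sense(); zt=s['ee_pos'][2]
cv2.imwrite('pics/c29.png',cv2.resize(w['img'][150:330,240:400,::-1],None,fx=3.3,fy=3.3,interpolation=cv2.INTER_CUBIC))
E
```

```text
cam-in-tool [ 7.480e-02 -1.000e-04 -1.425e-01] t 30.4833 tcp [ 0.6076 -0.2783  0.0386] tz [ 0.02 -0.01]
[244.6 256.1] [243. 235.]
[317.7 256.1] [317.7 235. ]
[390.8 256.2] [392.4 235. ]
t 30.4833 tcp [ 0.6076 -0.2783  0.0386] toolz [ 0.02   -0.01   -0.9997] psi 99.6 F [-0.8  0.1 -1.9] gap 0.3632237669523718
```

>>> drive_tool(series=[{"slide":[0,0,-0.03],"roll":0,"fingers":25},{"slide":[0,0,-0.02],"roll":0,"fingers":25},{"slide":[0,0,0],"roll":0,"fingers":34},{"slide":[0,0,0],"roll":0,"fingers":50},{"slide":[0,0,0],"roll":0,"fingers":60},{"slide":[0,0,0],"roll":0,"fingers":65},{"slide":[0,0,0],"roll":0,"fingers":65}])

```text
t: 31.12
ee_pos: [0.6096, -0.2796, 0.0396]
orientation: [0.014, 0.645, 0.764, 0.003]
force: [-0.3, -0.6, -0.5]
finger_gap: 0.764
```

```bash
python3 st.py
python3 - <<'E'
from h import *
w=shot('wrist'); s=env.sense(); zt=s['ee_pos'][2]
cv2.imwrite('pics/c30.png',cv2.resize(w['img'][150:330,240:400,::-1],None,fx=3.3,fy=3.3,interpolation=cv2.INTER_CUBIC))
E
```

```text
t 31.1167 tcp [ 0.6096 -0.2796  0.0396] toolz [ 0.0258 -0.014  -0.9996] psi 99.6 F [-0.3 -0.6 -0.5] gap 0.7641689435605968
```

>>> drive_tool(series=[{"slide":[0,0,0.3],"roll":0,"fingers":70},{"slide":[0,0,0.5],"roll":0,"fingers":70},{"slide":[0,0,0.5],"roll":0,"fingers":70},{"slide":[0,0,0.5],"roll":0,"fingers":70},{"slide":[0,0,0.5],"roll":0,"fingers":60},{"slide":[0,0.1,0.5],"roll":0,"fingers":60},{"slide":[-0.08,0.45,0.3],"roll":-0.1,"fingers":60},{"slide":[-0.08,0.5,0],"roll":-0.1,"fingers":60},{"slide":[-0.08,0.5,0],"roll":0,"fingers":60},{"slide":[-0.08,0.5,0],"roll":0,"fingers":60}])

```text
t: 32.0
ee_pos: [0.5806, -0.1255, 0.2795]
orientation: [0.012, 0.657, 0.754, 0.003]
force: [1.0, 0.5, -0.8]
finger_gap: 0.703
```

>>> drive_tool(series=[{"slide":[-0.03,0.25,0],"roll":0,"fingers":50},{"slide":[0,0,0],"roll":0,"fingers":50},{"slide":[0,0,0],"roll":0,"fingers":50}])

```text
t: 32.25
ee_pos: [0.577, -0.099, 0.2814]
orientation: [0.013, 0.655, 0.756, 0.004]
force: [0.0, -0.4, -0.2]
finger_gap: 0.585
```

```bash
python3 st.py; python3 meas.py w31.png
python3 - <<'E'
from h import *
w=shot('wrist');print(proj(w,(.5796,-.077,.161)))
E
```

```text
t 32.25 tcp [ 0.577  -0.099   0.2814] toolz [ 0.0244 -0.0109 -0.9996] psi 98.2 F [ 0.  -0.4 -0.2] gap 0.5852439642015727
t 32.3 tcp [ 0.5771 -0.0993  0.2814] psi 98.2
[321.24418822 159.34812056]
```

>>> drive_tool(series=[{"slide":[0.02,0.29,-0.2],"roll":0,"fingers":50},{"slide":[0,0,-0.4],"roll":0,"fingers":50},{"slide":[0,0,-0.4],"roll":0,"fingers":50},{"slide":[0,0,-0.4],"roll":0,"fingers":50},{"slide":[0,0,-0.3],"roll":0,"fingers":50},{"slide":[0,0,0],"roll":0,"fingers":50},{"slide":[0,0,0],"roll":0,"fingers":50}])

```text
t: 32.93
ee_pos: [0.5794, -0.0853, 0.1482]
orientation: [0.013, 0.659, 0.752, 0.003]
force: [0.4, 0.6, 1.2]
finger_gap: 0.585
```

```bash
python3 st.py; python3 meas.py w32.png
```

```text
t 32.9333 tcp [ 0.5794 -0.0853  0.1482] toolz [ 0.0242 -0.0125 -0.9996] psi 97.6 F [0.4 0.6 1.2] gap 0.5848706291870606
t 32.9833 tcp [ 0.5793 -0.0854  0.1483] psi 97.6
```

>>> drive_tool(series=[{"slide":[0,0.08,-0.07],"roll":0,"fingers":50},{"slide":[0,0,0],"roll":0,"fingers":10},{"slide":[0,0,0],"roll":0,"fingers":10},{"slide":[0,0,0],"roll":0,"fingers":10},{"slide":[0,0,0],"roll":0,"fingers":10},{"slide":[0,0,0],"roll":0,"fingers":10}])

```text
t: 33.48
ee_pos: [0.582, -0.0807, 0.1482]
orientation: [0.017, 0.659, 0.752, 0.005]
force: [0.3, -1.8, -5.1]
finger_gap: 0.196
```

```bash
python3 st.py
cat > arc.py <<'E'
import sys
from h import *
# hinge xy, dir d ; targets
A=dict(h=np.array([.5937,-.1749]),d=np.array([.1427,-.9898]))
def tcp(F,q,r=.105,dz=.019):
    return np.r_[F['h']-r*np.sin(q-.07)*F['d'],.126+r*np.cos(q-.07)-dz]
E
python3 - <<'E'
from arc import *
p=env.sense()['ee_pos']
for q in (1.3,1.1,.9,.7,.5,.3,.14,0): print(q,tcp(A,q).round(4),((tcp(A,q)-p)/.075).round(3))
E
```

```text
t 33.4833 tcp [ 0.582  -0.0807  0.1482] toolz [ 0.0315 -0.0152 -0.9994] psi 97.5 F [ 0.3 -1.8 -5.1] gap 0.19552257142137708
1.3 [ 0.5796 -0.0769  0.1421] [-0.033  0.05  -0.082]
1.1 [ 0.5809 -0.0858  0.1611] [-0.016 -0.068  0.171]
0.9 [ 0.5826 -0.0982  0.1779] [ 0.008 -0.234  0.395]
0.7 [ 0.5849 -0.1137  0.1918] [ 0.038 -0.44   0.582]
0.5 [ 0.5875 -0.1316  0.2024] [ 0.072 -0.679  0.723]
0.3 [ 0.5903 -0.1512  0.2092] [ 0.11  -0.94   0.813]
0.14 [ 0.5927 -0.1676  0.2117] [ 0.142 -1.159  0.847]
0 [ 0.5947 -0.1822  0.2117] [ 0.17  -1.353  0.847]
```

>>> drive_tool(series=[{"slide":[0,-0.08,0.17],"roll":0,"fingers":10},{"slide":[0.02,-0.16,0.2],"roll":0,"fingers":10},{"slide":[0.03,-0.2,0.18],"roll":0,"fingers":10},{"slide":[0.03,-0.22,0.13],"roll":0,"fingers":10},{"slide":[0,0,0],"roll":0,"fingers":10}])

```text
t: 33.9
ee_pos: [0.5883, -0.1296, 0.1999]
orientation: [0.015, 0.658, 0.752, 0.006]
force: [3.9, -3.0, -4.9]
finger_gap: 0.194
```

```bash
python3 st.py;python3 - <<'E'
from arc import *
p=env.sense()['ee_pos']
for q in (.9,.7,.5,.3,.14,0): print(q,((tcp(A,q)-p)/.075).round(3))
E
```

```text
t 33.9 tcp [ 0.5883 -0.1296  0.1999] toolz [ 0.0306 -0.0116 -0.9995] psi 97.6 F [ 3.9 -3.  -4.9] gap 0.19413936221212325
0.9 [-0.076  0.419 -0.293]
0.7 [-0.046  0.213 -0.107]
0.5 [-0.012 -0.026  0.034]
0.3 [ 0.026 -0.288  0.125]
0.14 [ 0.058 -0.507  0.158]
0 [ 0.086 -0.701  0.158]
```

>>> drive_tool(series=[{"slide":[0.01,-0.27,0.11],"roll":0,"fingers":10},{"slide":[0.02,-0.22,0.04],"roll":0,"fingers":10},{"slide":[0.02,-0.22,0],"roll":0,"fingers":10},{"slide":[0.01,-0.15,0],"roll":0,"fingers":10}])

```text
t: 34.23
ee_pos: [0.5967, -0.1914, 0.2122]
orientation: [0.016, 0.657, 0.754, 0.011]
force: [8.5, 22.0, 0.1]
finger_gap: 0.194
```

```bash
python3 st.py;python3 - <<'E'
from arc import *
p=env.sense()['ee_pos']
for q in (.14,0): print(q,((tcp(A,q)-p)/.075).round(3))
E
```

```text
t 34.2333 tcp [ 0.5967 -0.1914  0.2122] toolz [ 0.0391 -0.0047 -0.9992] psi 97.8 F [ 8.5 22.   0.1] gap 0.19423702215113756
0.14 [-0.054  0.318 -0.006]
0 [-0.026  0.124 -0.006]
```

>>> drive_tool(series=[{"slide":[0,0,0],"roll":0,"fingers":10},{"slide":[0,0,0],"roll":0,"fingers":50},{"slide":[0,0,0],"roll":0,"fingers":50},{"slide":[0,0,0],"roll":0,"fingers":50},{"slide":[0,0,0],"roll":0,"fingers":50}])

```text
t: 34.65
ee_pos: [0.5973, -0.1923, 0.2132]
orientation: [0.017, 0.657, 0.754, 0.012]
force: [-0.6, -0.6, -0.6]
finger_gap: 0.588
```

```bash
python3 st.py;python3 meas.py w33.png grip1
python3 - <<'E'
from h import *
s=shot('scene'); cv2.imwrite('pics/s33.png',cv2.resize(s['img'][140:340,180:430,::-1],None,fx=3,fy=3,interpolation=cv2.INTER_CUBIC))
E
```

```text
t 34.65 tcp [ 0.5973 -0.1923  0.2132] toolz [ 0.0411 -0.0047 -0.9991] psi 97.8 F [-0.6 -0.6 -0.6] gap 0.5879519126433865
t 34.7 tcp [ 0.5973 -0.1922  0.2132] psi 97.8
grip1 0.98 [319. 251.] [ 0.5956 -0.1803  0.231 ]
```

>>> drive_tool(series=[{"slide":[0,0,0.3],"roll":0,"fingers":60},{"slide":[0,0,0.5],"roll":0,"fingers":60},{"slide":[0,0,0.5],"roll":0,"fingers":60},{"slide":[-0.05,0.2,0.5],"roll":0,"fingers":60},{"slide":[-0.05,0.4,0.2],"roll":0,"fingers":60},{"slide":[-0.05,0.5,0],"roll":0,"fingers":60},{"slide":[-0.05,0.5,0],"roll":0,"fingers":60},{"slide":[-0.05,0.5,0],"roll":0,"fingers":60},{"slide":[-0.05,0.5,0],"roll":0,"fingers":60},{"slide":[-0.05,0.5,0],"roll":0,"fingers":60}])

```text
t: 35.63
ee_pos: [0.5665, 0.0441, 0.3689]
orientation: [0.016, 0.66, 0.751, 0.012]
force: [0.7, -0.6, -0.7]
finger_gap: 0.703
```

>>> drive_tool(series=[{"slide":[-0.05,0.5,0],"roll":0,"fingers":60},{"slide":[-0.05,0.5,0],"roll":0,"fingers":60},{"slide":[-0.05,0.5,0],"roll":0,"fingers":60},{"slide":[-0.05,0.5,0],"roll":0,"fingers":60},{"slide":[-0.05,0.5,0],"roll":0,"fingers":60},{"slide":[0,0.2,0],"roll":0,"fingers":60},{"slide":[0,0,0],"roll":0,"fingers":60},{"slide":[0,0,0],"roll":0,"fingers":60},{"slide":[0,0,0],"roll":0,"fingers":60}])

```text
t: 36.38
ee_pos: [0.5412, 0.2645, 0.37]
orientation: [0.017, 0.657, 0.754, 0.013]
force: [-0.1, 0.1, -0.2]
finger_gap: 0.698
```

```bash
python3 st.py; python3 meas.py w40.png fresh1_mid grip1 hinge1 nest1 tested1_mid
```

```text
t 36.3833 tcp [0.5412 0.2645 0.37  ] toolz [ 0.0417 -0.0023 -0.9991] psi 97.8 F [-0.1  0.1 -0.2] gap 0.6984066852057577
t 36.4333 tcp [0.5413 0.2642 0.3701] psi 97.8
fresh1_mid 0.69 [236. 161.] [0.44   0.2275 0.032 ]
grip1 0.67 [367. 269.] [0.6061 0.1829 0.231 ]
hinge1 0.68 [353. 229.] [0.6088 0.1798 0.126 ]
nest1 0.83 [341. 137.] [0.5906 0.2786 0.008 ]
```

Run:
```python
from h import *
w=shot('wrist','w41.png'); print(env.sense()['ee_pos'])
cv2.imwrite('pics/c41.png',cv2.resize(w['img'][90:290,300:400,::-1],None,fx=4,fy=3,interpolation=cv2.INTER_CUBIC))
np.save('w41.npy',dict((k,w[k]) for k in ('eye','orientation','fx','fy','cx','cy')),allow_pickle=True)
```

```text
[0.5414794  0.26400555 0.37016741]
```

Run:
```python
from h import *
w=np.load('w41.npy',allow_pickle=True).item()
f=lambda u,v,z: ray(w,(300+u/4-.4,90+v/3-.35),z)
a,b,c=f(88,50,.014)[:2],f(302,57,.014)[:2],f(64,392,.014)[:2]
print(a,b,c,np.linalg.norm(a-b),np.linalg.norm(a-c))
d=(a-c)/np.linalg.norm(a-c); n=(b-a)/np.linalg.norm(b-a); print('ang',np.degrees(np.arctan2(d[1],d[0])),np.degrees(np.arctan2(n[1],n[0])))
cen=(b+c)/2; print('cen',cen,'nest',cen+.055*d,'hinge',cen-.05*d)
print('ball',f(283,545,.2437), 'ringc',f(188,136,.014))
ball=f(283,545,.2437)
```

```text
[0.55483446 0.31873242] [0.63327654 0.32588577] [0.56991214 0.14063031] 0.07876757774659454 0.178739182947689
ang 94.83898108695567 5.210550408440059
cen [0.60159434 0.23325804] nest [0.59695477 0.288062  ] hinge [0.60581213 0.18343626]
ball [0.60661073 0.18739588 0.2437    ] ringc [0.59778842 0.28258835 0.014     ]
```

>>> drive_tool(series=[{"slide":[-0.4,-0.18,0],"roll":-0.15,"fingers":50},{"slide":[0.4,0.18,0],"roll":-0.15,"fingers":50},{"slide":[-0.4,-0.18,0],"roll":-0.1,"fingers":50},{"slide":[0.4,0.18,0],"roll":-0.1,"fingers":50},{"slide":[0,0,0],"roll":0,"fingers":50},{"slide":[0,0,0],"roll":0,"fingers":50}])

```text
t: 37.23
ee_pos: [0.5303, 0.2574, 0.3429]
orientation: [0.003, 0.679, 0.734, -0.013]
force: [0.5, 0.2, 2.0]
finger_gap: 0.589
```

```bash
python3 st.py
```

```text
t 37.2333 tcp [0.5303 0.2574 0.3429] toolz [-0.0141 -0.0234 -0.9996] psi 94.4 F [0.5 0.2 2. ] gap 0.5891482370930301
```

>>> drive_tool(series=[{"slide":[0.33,-0.32,-0.1],"roll":0,"fingers":50},{"slide":[0.35,-0.32,-0.1],"roll":0,"fingers":50},{"slide":[0.35,-0.32,-0.1],"roll":0,"fingers":50},{"slide":[0,0,0],"roll":0,"fingers":50},{"slide":[0,0,0],"roll":0,"fingers":50}])

```text
t: 37.65
ee_pos: [0.6116, 0.1818, 0.3215]
orientation: [0.004, 0.679, 0.734, -0.011]
force: [-0.5, -0.2, 0.0]
finger_gap: 0.584
```

```bash
python3 st.py; python3 meas.py w42.png grip1
```

```text
t 37.65 tcp [0.6116 0.1818 0.3215] toolz [-0.0089 -0.022  -0.9997] psi 94.5 F [-0.5 -0.2  0. ] gap 0.5838797451928998
t 37.7 tcp [0.6115 0.1817 0.3212] psi 94.5
grip1 0.95 [312. 191.] [0.6066 0.1851 0.231 ]
```

>>> drive_tool(series=[{"slide":[-0.06,0.06,-0.3],"roll":0,"fingers":50},{"slide":[0,0,-0.4],"roll":0,"fingers":50},{"slide":[0,0,-0.4],"roll":0,"fingers":50},{"slide":[0,0,-0.35],"roll":0,"fingers":50},{"slide":[0,0,0],"roll":0,"fingers":50},{"slide":[0,0,0],"roll":0,"fingers":50}])

```text
t: 38.25
ee_pos: [0.6038, 0.1915, 0.2169]
orientation: [0.008, 0.677, 0.736, -0.006]
force: [1.1, 0.3, 0.6]
finger_gap: 0.584
```

```bash
python3 st.py; python3 meas.py w43.png grip1
```

```text
t 38.25 tcp [0.6038 0.1915 0.2169] toolz [ 0.0036 -0.0189 -0.9998] psi 94.8 F [1.1 0.3 0.6] gap 0.5839933563527123
t 38.3 tcp [0.6039 0.1916 0.217 ] psi 94.8
grip1 0.82 [323. 284.] [0.6067 0.1854 0.231 ]
```

Run:
```python
from h import *
w=shot('wrist'); print(ray(w,(319.5,69),.014))
```

```text
[0.59914686 0.28391767 0.014     ]
```

>>> drive_tool(series=[{"slide":[0.03,-0.07,-0.06],"roll":0,"fingers":50},{"slide":[0,0,0],"roll":0,"fingers":10},{"slide":[0,0,0],"roll":0,"fingers":10},{"slide":[0,0,0],"roll":0,"fingers":10},{"slide":[0,0,0],"roll":0,"fingers":10},{"slide":[0,0,0],"roll":0,"fingers":10}])

```text
t: 38.9
ee_pos: [0.6066, 0.1856, 0.2175]
orientation: [0.008, 0.677, 0.736, -0.004]
force: [3.0, 0.8, -5.0]
finger_gap: 0.198
```

```bash
python3 st.py
cat >> arc.py <<'E'
B=dict(h=np.array([.6070,.1785]),d=np.array([-.0872,.9962]))
E
python3 - <<'E'
from arc import *
p=env.sense()['ee_pos']
for q in (0,.14,.3,.5,.7,.9,1.1,1.3): print(q,tcp(B,q).round(4),((tcp(B,q)-p)/.075).round(3))
E
```

```text
t 38.9 tcp [0.6066 0.1856 0.2175] toolz [ 0.0062 -0.0179 -0.9998] psi 94.8 F [ 3.   0.8 -5. ] gap 0.1981848981842249
0 [0.6064 0.1858 0.2117] [-0.003  0.004 -0.077]
0.14 [0.6076 0.1712 0.2117] [ 0.014 -0.192 -0.077]
0.3 [0.6091 0.1547 0.2092] [ 0.033 -0.412 -0.111]
0.5 [0.6108 0.1349 0.2024] [ 0.056 -0.675 -0.201]
0.7 [0.6124 0.1169 0.1918] [ 0.077 -0.916 -0.343]
0.9 [0.6138 0.1013 0.1779] [ 0.095 -1.123 -0.529]
1.1 [0.6148 0.0888 0.1611] [ 0.11  -1.29  -0.753]
1.3 [0.6156 0.0799 0.1421] [ 0.12  -1.409 -1.006]
```

>>> drive_tool(series=[{"slide":[0.015,-0.18,-0.02],"roll":0,"fingers":10},{"slide":[0.015,-0.19,-0.03],"roll":0,"fingers":10},{"slide":[0.015,-0.2,-0.06],"roll":0,"fingers":10},{"slide":[0.015,-0.19,-0.08],"roll":0,"fingers":10},{"slide":[0.01,-0.18,-0.12],"roll":0,"fingers":10},{"slide":[0,0,0],"roll":0,"fingers":10}])

```text
t: 39.4
ee_pos: [0.6129, 0.1133, 0.1962]
orientation: [0.009, 0.676, 0.737, -0.001]
force: [0.9, 7.3, -9.4]
finger_gap: 0.195
```

```bash
python3 st.py
python3 - <<'E'
from arc import *
p=env.sense()['ee_pos']
for q in (.5,.7,.9,1.1,1.3): print(q,((tcp(B,q)-p)/.075).round(3))
E
```

```text
t 39.4 tcp [0.6129 0.1133 0.1962] toolz [ 0.0117 -0.0134 -0.9998] psi 94.9 F [ 0.9  7.3 -9.4] gap 0.19516676824661375
0.5 [-0.028  0.287  0.083]
0.7 [-0.007  0.047 -0.058]
0.9 [ 0.011 -0.161 -0.245]
1.1 [ 0.026 -0.327 -0.469]
1.3 [ 0.036 -0.446 -0.722]
```

>>> drive_tool(series=[{"slide":[0.01,-0.13,-0.18],"roll":0,"fingers":10},{"slide":[0.01,-0.12,-0.18],"roll":0,"fingers":10},{"slide":[0.01,-0.12,-0.19],"roll":0,"fingers":10},{"slide":[0.01,-0.1,-0.19],"roll":0,"fingers":10},{"slide":[0,-0.06,-0.15],"roll":0,"fingers":10},{"slide":[0,0,0],"roll":0,"fingers":10}])

```text
t: 39.9
ee_pos: [0.617, 0.0689, 0.1308]
orientation: [0.011, 0.677, 0.736, 0.001]
force: [0.2, 3.8, -4.3]
finger_gap: 0.193
```

```bash
python3 st.py
python3 - <<'E'
from arc import *
p=env.sense()['ee_pos']
for q in (.9,1.1,1.3): print(q,((tcp(B,q)-p)/.075).round(3))
r=p+[0,0,.019]-np.r_[B['h'],.126]; print(np.arctan2(-(r[:2]@B['d']),r[2])+.07)
E
```

```text
t 39.9 tcp [0.617  0.0689 0.1308] toolz [ 0.0183 -0.0134 -0.9997] psi 94.7 F [ 0.2  3.8 -4.3] gap 0.19264788852955791
0.9 [-0.044  0.432  0.628]
1.1 [-0.029  0.265  0.404]
1.3 [-0.019  0.146  0.151]
1.4280031229941894
```

>>> drive_tool(series=[{"slide":[0,0,0],"roll":0,"fingers":55},{"slide":[0,0,0],"roll":0,"fingers":55},{"slide":[0,0,0],"roll":0,"fingers":55},{"slide":[0,0,0.3],"roll":0,"fingers":60},{"slide":[0,0,0.5],"roll":0,"fingers":60},{"slide":[0,0,0.5],"roll":0,"fingers":60},{"slide":[0,0,0.5],"roll":0,"fingers":70},{"slide":[-0.02,0.3,0.4],"roll":0,"fingers":70},{"slide":[-0.03,0.5,0.1],"roll":0,"fingers":70},{"slide":[-0.03,0.5,0],"roll":0,"fingers":70}])

```text
t: 40.73
ee_pos: [0.6082, 0.1616, 0.3096]
orientation: [0.011, 0.681, 0.733, -0.002]
force: [0.9, 1.2, 0.2]
finger_gap: 0.822
```

>>> drive_tool(series=[{"slide":[-0.03,0.5,0],"roll":0,"fingers":70},{"slide":[-0.03,0.5,0],"roll":0,"fingers":70},{"slide":[-0.03,0.4,0],"roll":0,"fingers":70},{"slide":[0,0,0],"roll":0,"fingers":70},{"slide":[0,0,0],"roll":0,"fingers":70}])

```text
t: 41.15
ee_pos: [0.5993, 0.278, 0.3127]
orientation: [0.012, 0.679, 0.734, 0.0]
force: [0.1, -0.5, -0.2]
finger_gap: 0.821
```

```bash
python3 st.py; python3 meas.py w44.png nest1 tested1_mid fresh1_mid
```

```text
t 41.15 tcp [0.5993 0.278  0.3127] toolz [ 0.0186 -0.0159 -0.9997] psi 94.5 F [ 0.1 -0.5 -0.2] gap 0.8211485532600342
t 41.2 tcp [0.5993 0.2779 0.3127] psi 94.5
fresh1_mid 0.74 [189. 176.] [0.4388 0.2304 0.032 ]
```

Run:
```python
from h import *
w=shot('wrist'); print(ray(w,(312,143),.014),ray(w,(313.5,151),.066),env.sense()['ee_pos'])
```

```text
[0.59726958 0.28083754 0.014     ] [0.59903626 0.28000227 0.066     ] [0.5998895  0.27554083 0.31291289]
```

>>> drive_tool(series=[{"slide":[0,0.08,-0.4],"roll":0,"fingers":70},{"slide":[0,0,-0.45],"roll":0,"fingers":70},{"slide":[0,0,-0.45],"roll":0,"fingers":70},{"slide":[0,0,-0.45],"roll":0,"fingers":70},{"slide":[0,0,-0.45],"roll":0,"fingers":70},{"slide":[0,0,-0.45],"roll":0,"fingers":70},{"slide":[0,0,0],"roll":0,"fingers":70},{"slide":[0,0,0],"roll":0,"fingers":70}])

```text
t: 42.07
ee_pos: [0.6012, 0.2725, 0.1109]
orientation: [0.014, 0.684, 0.729, 0.003]
force: [0.1, -0.5, 1.8]
finger_gap: 0.819
```

```bash
python3 st.py; python3 meas.py w45.png
```

```text
t 42.0667 tcp [0.6012 0.2725 0.1109] toolz [ 0.0257 -0.0147 -0.9996] psi 93.6 F [ 0.1 -0.5  1.8] gap 0.8188159796911854
t 42.1167 tcp [0.6011 0.2724 0.1108] psi 93.6
```

Run:
```python
from h import *
w=shot('wrist'); print(ray(w,(311,177),.014),ray(w,(311.5,203),.066),env.sense()['ee_pos'])
```

```text
[0.59782783 0.28539203 0.014     ] [0.59795656 0.28335189 0.066     ] [0.60155943 0.27286786 0.11194853]
```

>>> drive_tool(series=[{"slide":[-0.03,0.1,-0.25],"roll":0,"fingers":70},{"slide":[-0.03,0.07,-0.35],"roll":0,"fingers":70},{"slide":[0,0,-0.25],"roll":0,"fingers":70},{"slide":[0,0,0],"roll":0,"fingers":70},{"slide":[0,0,0],"roll":0,"fingers":70}])

```text
t: 42.58
ee_pos: [0.6033, 0.2871, 0.0607]
orientation: [0.019, 0.685, 0.729, 0.012]
force: [0.2, 0.9, 0.7]
finger_gap: 0.822
```

```bash
python3 st.py; python3 meas.py w46.png
```

```text
t 42.5833 tcp [0.6033 0.2871 0.0607] toolz [ 0.0444 -0.0084 -0.999 ] psi 93.5 F [0.2 0.9 0.7] gap 0.8217246800447093
t 42.6333 tcp [0.6035 0.2871 0.0609] psi 93.5
```

>>> drive_tool(series=[{"slide":[-0.06,-0.02,-0.3],"roll":0,"fingers":70},{"slide":[-0.02,0,-0.1],"roll":0,"fingers":60},{"slide":[0,0,0],"roll":0,"fingers":60},{"slide":[0,0,0],"roll":0,"fingers":60}])

```text
t: 42.97
ee_pos: [0.6011, 0.2863, 0.0388]
orientation: [0.021, 0.685, 0.728, 0.017]
force: [-0.2, -0.3, -0.4]
finger_gap: 0.706
```

```bash
python3 st.py
python3 - <<'E'
from h import *
w=shot('wrist','w47.png')
E
```

```text
t 42.9667 tcp [0.6011 0.2863 0.0388] toolz [ 0.0541 -0.0051 -0.9985] psi 93.5 F [-0.2 -0.3 -0.4] gap 0.705531718910385
```

>>> drive_tool(series=[{"slide":[-0.03,0,0.4],"roll":0,"fingers":70},{"slide":[0,0,0.5],"roll":0,"fingers":70},{"slide":[0,0,0.5],"roll":0,"fingers":70},{"slide":[0,0,0.5],"roll":0,"fingers":70},{"slide":[0,0,0.5],"roll":0,"fingers":70},{"slide":[0,0,0.5],"roll":0,"fingers":70}])

```text
t: 43.52
ee_pos: [0.5951, 0.2846, 0.2635]
orientation: [0.02, 0.685, 0.728, 0.013]
force: [0.9, -0.3, 0.1]
finger_gap: 0.825
```

>>> drive_tool(series=[{"slide":[-0.4,-0.18,0],"roll":0.1,"fingers":70},{"slide":[0.4,0.18,0],"roll":0.1,"fingers":70},{"slide":[-0.4,-0.18,0],"roll":0,"fingers":70},{"slide":[0.4,0.18,0],"roll":0,"fingers":70},{"slide":[-0.4,-0.18,0],"roll":0,"fingers":70},{"slide":[0.4,0.18,0],"roll":0,"fingers":70},{"slide":[0,0,0],"roll":0,"fingers":70},{"slide":[0,0,0],"roll":0,"fingers":70}])

```text
t: 44.18
ee_pos: [0.5807, 0.2798, 0.2234]
orientation: [-0.004, 0.676, 0.736, -0.032]
force: [0.6, 0.3, 0.7]
finger_gap: 0.82
```

```bash
python3 st.py
```

```text
t 44.1833 tcp [0.5807 0.2798 0.2234] toolz [-0.0495 -0.0406 -0.9979] psi 94.9 F [0.6 0.3 0.7] gap 0.8203832308869794
```

>>> drive_tool(series=[{"slide":[0.1,0.03,-0.2],"roll":0,"fingers":70},{"slide":[0.08,0.03,-0.25],"roll":0,"fingers":70},{"slide":[0.05,0,-0.25],"roll":0,"fingers":70},{"slide":[0,0,-0.25],"roll":0,"fingers":70},{"slide":[0,0,-0.25],"roll":0,"fingers":70},{"slide":[0,0,-0.25],"roll":0,"fingers":70},{"slide":[0,0,-0.25],"roll":0,"fingers":70},{"slide":[0,0,-0.15],"roll":0,"fingers":70}])

```text
t: 44.85
ee_pos: [0.6093, 0.2875, 0.0939]
orientation: [0.004, 0.677, 0.736, -0.016]
force: [0.4, -0.9, -0.4]
finger_gap: 0.82
```

```bash
python3 st.py
```

```text
t 44.85 tcp [0.6093 0.2875 0.0939] toolz [-0.0158 -0.0287 -0.9995] psi 94.8 F [ 0.4 -0.9 -0.4] gap 0.819506265162503
```

>>> drive_tool(series=[{"slide":[-0.07,-0.02,-0.2],"roll":0,"fingers":70},{"slide":[-0.06,-0.02,-0.25],"roll":0,"fingers":70},{"slide":[-0.03,0,-0.2],"roll":0,"fingers":70},{"slide":[0,0,-0.1],"roll":0,"fingers":70},{"slide":[0,0,0],"roll":0,"fingers":70}])

```text
t: 45.27
ee_pos: [0.6021, 0.2859, 0.0407]
orientation: [0.007, 0.677, 0.736, -0.009]
force: [-0.3, 1.4, 0.3]
finger_gap: 0.82
```

```bash
python3 st.py;python3 - <<'E'
from h import *
w=shot('wrist','w48.png')
E
```

```text
t 45.2667 tcp [0.6021 0.2859 0.0407] toolz [-0.0016 -0.0237 -0.9997] psi 94.7 F [-0.3  1.4  0.3] gap 0.8199579946943062
```

Run:
```python
from h import *
w=shot('wrist'); print(ray(w,(308.5,286),.066),ray(w,(310.5,231),.014),env.sense()['ee_pos'])
```

```text
[0.59890662 0.2855341  0.066     ] [0.59848425 0.28614238 0.014     ] [0.60264736 0.28608818 0.04219576]
```

>>> drive_tool(series=[{"slide":[-0.05,-0.01,-0.1],"roll":0,"fingers":70},{"slide":[0,0,0],"roll":0,"fingers":50},{"slide":[0,0,0],"roll":0,"fingers":50}])

```text
t: 45.62
ee_pos: [0.6006, 0.2859, 0.0374]
orientation: [0.009, 0.677, 0.736, -0.006]
force: [0.9, -0.3, 0.6]
finger_gap: 0.591
```

```bash
python3 st.py
```

```text
t 45.6167 tcp [0.6006 0.2859 0.0374] toolz [ 0.0046 -0.0216 -0.9998] psi 94.7 F [ 0.9 -0.3  0.6] gap 0.591149064995308
```

Nest 2's ring and cap both measure about (0.5985, 0.286). I'll close on the module there.

>>> drive_tool(series=[{"slide":[-0.025,0,-0.06],"roll":0,"fingers":50},{"slide":[0,0,0],"roll":0,"fingers":25},{"slide":[0,0,0],"roll":0,"fingers":25},{"slide":[0,0,0],"roll":0,"fingers":25},{"slide":[0,0,0],"roll":0,"fingers":25},{"slide":[0,0,0],"roll":0,"fingers":25}])

```text
t: 46.12
ee_pos: [0.5991, 0.2861, 0.0339]
orientation: [0.009, 0.677, 0.736, -0.005]
force: [-0.4, 0.3, 0.7]
finger_gap: 0.361
```

```bash
python3 st.py;python3 - <<'E'
from h import *
w=shot('wrist','w49.png')
E
```

```text
t 46.1167 tcp [0.5991 0.2861 0.0339] toolz [ 0.0065 -0.0209 -0.9998] psi 94.7 F [-0.4  0.3  0.7] gap 0.36063360028634983
```

>>> drive_tool(series=[{"slide":[0,0,0.2],"roll":0,"fingers":25},{"slide":[0,0,0.4],"roll":0,"fingers":25},{"slide":[0,0,0.5],"roll":0,"fingers":25},{"slide":[-0.2,0,0.4],"roll":0,"fingers":25},{"slide":[-0.4,0,0.3],"roll":0,"fingers":25},{"slide":[-0.5,0,0.1],"roll":0,"fingers":25},{"slide":[-0.5,-0.2,0],"roll":0,"fingers":25},{"slide":[-0.3,-0.45,0],"roll":0,"fingers":25},{"slide":[-0.1,-0.5,0],"roll":0,"fingers":25},{"slide":[0,-0.5,0],"roll":0,"fingers":25}])

```text
t: 47.0
ee_pos: [0.44, 0.1628, 0.1784]
orientation: [0.008, 0.675, 0.738, -0.007]
force: [1.9, -0.7, -1.1]
finger_gap: 0.361
```

```bash
python3 st.py
```

```text
t 47.0 tcp [0.44   0.1628 0.1784] toolz [ 0.0025 -0.0203 -0.9998] psi 95.1 F [ 1.9 -0.7 -1.1] gap 0.3608942299309434
```

Next I move −0.25 m in y, and about +0.005 m in x.

>>> drive_tool(series=[{"slide":[0.02,-0.5,0],"roll":0,"fingers":25},{"slide":[0.02,-0.5,0],"roll":0,"fingers":25},{"slide":[0.02,-0.5,0],"roll":0,"fingers":25},{"slide":[0.01,-0.5,-0.1],"roll":0,"fingers":25},{"slide":[0,-0.5,-0.1],"roll":0,"fingers":25},{"slide":[0,-0.4,-0.1],"roll":0,"fingers":25},{"slide":[0,0,0],"roll":0,"fingers":25},{"slide":[0,0,0],"roll":0,"fingers":25}])

```text
t: 47.67
ee_pos: [0.4408, -0.0698, 0.1569]
orientation: [0.01, 0.676, 0.737, -0.006]
force: [0.5, 0.2, -2.1]
finger_gap: 0.36
```

```bash
python3 st.py;python3 - <<'E'
from h import *
w=shot('wrist','w50.png')
E
```

```text
t 47.6667 tcp [ 0.4408 -0.0698  0.1569] toolz [ 0.0079 -0.0222 -0.9997] psi 94.9 F [ 0.5  0.2 -2.1] gap 0.3598012773211904
```

```bash
cat > rp.py <<'E'
import sys
from h import *
# rp.py file x y z u0 v0 u1 v1 scale : crop and ring projection
f=sys.argv[1]; x,y,z,u0,v0,u1,v1,sc=map(float,sys.argv[2:])
w=shot('wrist'); print(env.sense()['ee_pos'].round(4))
im=cv2.resize(w['img'][int(v0):int(v1),int(u0):int(u1),::-1],None,fx=sc,fy=sc,interpolation=cv2.INTER_CUBIC)
pts=np.array([(proj(w,(x+.027*np.cos(a),y+.027*np.sin(a),z))-[u0,v0]+.5)*sc-.5 for a in np.linspace(0,6.283,60)])
for p in pts: cv2.circle(im,(int(round(p[0])),int(round(p[1]))),1,(0,0,255),-1)
cv2.imwrite('pics/'+f,im)
E
python3 rp.py c51.png .4461 -.0885 .03 230 130 420 300 3.2
```

```text
[ 0.4409 -0.0686  0.157 ]
```

>>> drive_tool(series=[{"slide":[0.02,-0.12,-0.1],"roll":0,"fingers":25},{"slide":[0.02,-0.12,-0.25],"roll":0,"fingers":25},{"slide":[0,0,-0.3],"roll":0,"fingers":25},{"slide":[0,0,-0.3],"roll":0,"fingers":25},{"slide":[0,0,-0.1],"roll":0,"fingers":25},{"slide":[0,0,0],"roll":0,"fingers":25},{"slide":[0,0,0],"roll":0,"fingers":25}])

```text
t: 48.35
ee_pos: [0.446, -0.0832, 0.0761]
orientation: [0.012, 0.671, 0.741, -0.004]
force: [0.5, 0.7, -2.8]
finger_gap: 0.363
```

```bash
python3 st.py; python3 rp.py c52.png .4458 -.0883 .03 230 130 420 300 3.2
```

```text
t 48.35 tcp [ 0.446  -0.0832  0.0761] toolz [ 0.0121 -0.023  -0.9997] psi 95.7 F [ 0.5  0.7 -2.8] gap 0.3628409684523759
[ 0.4461 -0.0833  0.0764]
```

Ring overlay fits the bore. I still need −5 mm in y, then lower.

>>> drive_tool(series=[{"slide":[0,-0.05,-0.05],"roll":-0.1,"fingers":25},{"slide":[0,-0.02,-0.1],"roll":0,"fingers":25},{"slide":[0,0,0],"roll":0,"fingers":25},{"slide":[0,0,0],"roll":0,"fingers":25}])

```text
t: 48.73
ee_pos: [0.4479, -0.0892, 0.0672]
orientation: [0.015, 0.675, 0.738, -0.003]
force: [-0.6, -0.9, -2.7]
finger_gap: 0.36
```

```bash
python3 st.py; python3 rp.py c53.png .4458 -.0883 .03 230 130 420 300 3.2
```

```text
t 48.7333 tcp [ 0.4479 -0.0892  0.0672] toolz [ 0.0171 -0.025  -0.9995] psi 95.0 F [-0.6 -0.9 -2.7] gap 0.3597681882683223
[ 0.4478 -0.0892  0.0671]
```

>>> drive_tool(series=[{"slide":[-0.035,0.01,-0.1],"roll":0,"fingers":25},{"slide":[-0.01,0,-0.12],"roll":0,"fingers":25},{"slide":[0,0,0],"roll":0,"fingers":25},{"slide":[0,0,0],"roll":0,"fingers":25}])

```text
t: 49.12
ee_pos: [0.4448, -0.0877, 0.0503]
orientation: [0.015, 0.675, 0.737, -0.002]
force: [0.0, 0.5, -1.1]
finger_gap: 0.361
```

```bash
python3 st.py; python3 rp.py c54.png .4458 -.0883 .03 230 130 420 300 3.2
```

```text
t 49.1167 tcp [ 0.4448 -0.0877  0.0503] toolz [ 0.0198 -0.0241 -0.9995] psi 95.0 F [ 0.   0.5 -1.1] gap 0.36127690232520465
[ 0.4447 -0.0877  0.0502]
```

Run:
```python
from h import *
w=shot('wrist'); e=ray(w,(320,202.2),.0324); print(e, e[:2]-.025*np.array([-.087,.996]))
e=ray(w,(320,191.2),.03); print(e, e[:2]-.027*np.array([-.087,.996]))
```

```text
[ 0.44443313 -0.06664943  0.0324    ] [ 0.44660813 -0.09154943]
[ 0.44402811 -0.06156043  0.03      ] [ 0.44637711 -0.08845243]
```

>>> drive_tool(series=[{"slide":[0,0.02,0.07],"roll":0,"fingers":25},{"slide":[0,0.025,0],"roll":0,"fingers":25},{"slide":[0,0,0],"roll":0,"fingers":25},{"slide":[0,0,0],"roll":0,"fingers":25}])

```text
t: 49.55
ee_pos: [0.4447, -0.0844, 0.0559]
orientation: [0.016, 0.675, 0.737, -0.003]
force: [0.3, 0.5, -1.8]
finger_gap: 0.355
```

```bash
python3 st.py; python3 rp.py c55.png .4460 -.0883 .03 230 130 420 300 3.2
```

```text
t 49.55 tcp [ 0.4447 -0.0844  0.0559] toolz [ 0.0194 -0.0249 -0.9995] psi 95.0 F [ 0.3  0.5 -1.8] gap 0.3552547537843129
[ 0.4446 -0.0844  0.0558]
```

Run:
```python
from h import *
w=shot('wrist'); e=ray(w,(320,202.2),.0378); print(e, e[:2]-.025*np.array([-.087,.996]))
```

```text
[ 0.44439947 -0.06339566  0.0378    ] [ 0.44657447 -0.08829566]
```

>>> drive_tool(series=[{"slide":[0,0,-0.1],"roll":0,"fingers":25},{"slide":[0,0,-0.05],"roll":0,"fingers":25},{"slide":[0,0,0],"roll":0,"fingers":25},{"slide":[0,0,0],"roll":0,"fingers":25}])

```text
t: 49.98
ee_pos: [0.4445, -0.0845, 0.0429]
orientation: [0.015, 0.675, 0.737, -0.003]
force: [1.4, -0.9, 1.3]
finger_gap: 0.356
```

```bash
python3 st.py; python3 rp.py c56.png .4460 -.0883 .03 230 130 420 300 3.2
```

```text
t 49.9833 tcp [ 0.4445 -0.0845  0.0429] toolz [ 0.0189 -0.0248 -0.9995] psi 95.0 F [ 1.4 -0.9  1.3] gap 0.35617140583701123
[ 0.4445 -0.0845  0.043 ]
```

>>> drive_tool(series=[{"slide":[0,0,-0.01],"roll":0,"fingers":34},{"slide":[0,0,0],"roll":0,"fingers":45},{"slide":[0,0,0],"roll":0,"fingers":55},{"slide":[0,0,0],"roll":0,"fingers":60},{"slide":[0,0,0],"roll":0,"fingers":60}])

```text
t: 50.45
ee_pos: [0.445, -0.0848, 0.0428]
orientation: [0.016, 0.675, 0.737, -0.003]
force: [0.2, 0.2, 0.2]
finger_gap: 0.706
```

```bash
python3 st.py; python3 rp.py c57.png .4460 -.0883 .03 230 130 420 300 3.2
```

```text
t 50.45 tcp [ 0.445  -0.0848  0.0428] toolz [ 0.0201 -0.0253 -0.9995] psi 95.0 F [0.2 0.2 0.2] gap 0.7058385541188549
[ 0.4451 -0.0848  0.0429]
```

>>> drive_tool(series=[{"slide":[0,0,0.4],"roll":0,"fingers":70},{"slide":[0,0,0.5],"roll":0,"fingers":70},{"slide":[0,0,0.5],"roll":0,"fingers":70},{"slide":[0,0.2,0.4],"roll":0,"fingers":70},{"slide":[0,0.5,0.2],"roll":0,"fingers":70},{"slide":[0,0.5,0],"roll":0,"fingers":70},{"slide":[0,0.5,0],"roll":0,"fingers":70},{"slide":[0,0.5,0],"roll":0,"fingers":70},{"slide":[0,0.5,0],"roll":0,"fingers":70},{"slide":[0,0.5,0],"roll":0,"fingers":70}])

```text
t: 51.33
ee_pos: [0.4417, 0.1601, 0.2024]
orientation: [0.017, 0.679, 0.734, -0.001]
force: [1.2, -1.2, 0.1]
finger_gap: 0.817
```

>>> drive_tool(series=[{"slide":[0,0.5,0],"roll":0,"fingers":70},{"slide":[0,0.4,0],"roll":0,"fingers":70},{"slide":[0,0,0],"roll":0,"fingers":70},{"slide":[0,0,0],"roll":0,"fingers":70},{"slide":[0,0,0],"roll":0,"fingers":70}])

```text
t: 51.75
ee_pos: [0.4395, 0.2381, 0.2025]
orientation: [0.017, 0.676, 0.736, 0.0]
force: [-0.1, -0.8, 1.0]
finger_gap: 0.821
```

```bash
python3 st.py; python3 meas.py w60.png fresh1_mid
```

```text
t 51.75 tcp [0.4395 0.2381 0.2025] toolz [ 0.0246 -0.0224 -0.9994] psi 94.8 F [-0.1 -0.8  1. ] gap 0.8211160628864482
t 51.8 tcp [0.4396 0.2376 0.2026] psi 94.8
fresh1_mid 0.73 [371. 185.] [0.4976 0.2262 0.032 ]
```

Run:
```python
from h import *
w=shot('wrist'); s=env.sense(); print(s['ee_pos'].round(4))
cv2.imwrite('pics/c60.png',cv2.resize(w['img'][130:230,310:420,::-1],None,fx=6,fy=6,interpolation=cv2.INTER_CUBIC))
print(ray(w,(362,181),.009).round(4),ray(w,(374,194),.060).round(4))
```

```text
[0.4398 0.237  0.2027]
[0.4925 0.2224 0.009 ] [0.4954 0.2252 0.06  ]
```

>>> drive_tool(series=[{"slide":[0.3,-0.1,0.1],"roll":0,"fingers":70},{"slide":[0.3,-0.08,0.1],"roll":0,"fingers":70},{"slide":[-0.4,-0.18,0],"roll":0,"fingers":70},{"slide":[0.4,0.18,0],"roll":0,"fingers":70},{"slide":[-0.4,-0.18,0],"roll":0,"fingers":70},{"slide":[0.4,0.18,0],"roll":0,"fingers":70},{"slide":[0,0,0],"roll":0,"fingers":70},{"slide":[0,0,0],"roll":0,"fingers":70}])

```text
t: 52.57
ee_pos: [0.4729, 0.2095, 0.1932]
orientation: [0.003, 0.682, 0.731, -0.024]
force: [-0.7, 0.4, 0.8]
finger_gap: 0.818
```

```bash
python3 st.py
```

```text
t 52.5667 tcp [0.4729 0.2095 0.1932] toolz [-0.0289 -0.0395 -0.9988] psi 94.1 F [-0.7  0.4  0.8] gap 0.8181479831482354
```

>>> drive_tool(series=[{"slide":[0.1,0.07,-0.2],"roll":0,"fingers":70},{"slide":[0.1,0.07,-0.3],"roll":0,"fingers":70},{"slide":[0.03,0.03,-0.3],"roll":0,"fingers":70},{"slide":[0,0,-0.3],"roll":0,"fingers":70},{"slide":[0,0,-0.3],"roll":0,"fingers":70},{"slide":[0,0,-0.3],"roll":0,"fingers":65},{"slide":[0,0,0],"roll":0,"fingers":65},{"slide":[0,0,0],"roll":0,"fingers":65}])

```text
t: 53.23
ee_pos: [0.4973, 0.2174, 0.0677]
orientation: [0.007, 0.685, 0.728, -0.017]
force: [-0.0, -0.7, 0.1]
finger_gap: 0.764
```

```bash
python3 st.py; python3 meas.py w61.png
```

```text
t 53.2333 tcp [0.4973 0.2174 0.0677] toolz [-0.0138 -0.0351 -0.9993] psi 93.5 F [-0.  -0.7  0.1] gap 0.763696267108233
t 53.2833 tcp [0.4973 0.2174 0.0678] psi 93.5
```

Run:
```python
from h import *
w=shot('wrist'); s=env.sense(); print(s['ee_pos'].round(4))
print(ray(w,(311,194),.009).round(4),ray(w,(317,229),.060).round(4), ray(w,(503.5,115),.014).round(4))
```

```text
[0.4974 0.2176 0.0682]
[0.4916 0.2283 0.009 ] [0.4964 0.228  0.06  ] [0.598  0.2843 0.014 ]
```

>>> drive_tool(series=[{"slide":[-0.02,0.1,-0.15],"roll":0,"fingers":65},{"slide":[-0.01,0.05,-0.25],"roll":0,"fingers":65},{"slide":[0,0,-0.1],"roll":0,"fingers":65},{"slide":[0,0,0],"roll":0,"fingers":65},{"slide":[0,0,0],"roll":0,"fingers":65}])

```text
t: 53.75
ee_pos: [0.498, 0.2311, 0.0343]
orientation: [0.009, 0.686, 0.728, -0.013]
force: [0.4, 0.2, 0.3]
finger_gap: 0.765
```

```bash
python3 st.py; python3 meas.py w62.png
```

```text
t 53.75 tcp [0.498  0.2311 0.0343] toolz [-0.004  -0.0318 -0.9995] psi 93.4 F [0.4 0.2 0.3] gap 0.7649558655048243
t 53.8 tcp [0.498  0.2311 0.0345] psi 93.4
```

>>> drive_tool(series=[{"slide":[-0.03,-0.04,-0.06],"roll":0,"fingers":60},{"slide":[0,0,0],"roll":0,"fingers":25},{"slide":[0,0,0],"roll":0,"fingers":25},{"slide":[0,0,0],"roll":0,"fingers":25},{"slide":[0,0,0],"roll":0,"fingers":25},{"slide":[0,0,0],"roll":0,"fingers":25},{"slide":[0,0,0],"roll":0,"fingers":25}])

```text
t: 54.38
ee_pos: [0.4966, 0.2277, 0.0322]
orientation: [0.01, 0.686, 0.728, -0.012]
force: [-0.3, -0.3, -1.2]
finger_gap: 0.368
```

```bash
python3 st.py; python3 meas.py w63.png
```

```text
t 54.3833 tcp [0.4966 0.2277 0.0322] toolz [-9.000e-04 -3.080e-02 -9.995e-01] psi 93.4 F [-0.3 -0.3 -1.2] gap 0.3684037479177043
t 54.4333 tcp [0.4966 0.2277 0.0321] psi 93.4
```

>>> drive_tool(series=[{"slide":[0,0,0.2],"roll":0,"fingers":25},{"slide":[0,0,0.4],"roll":0,"fingers":25},{"slide":[0,0.1,0.4],"roll":0,"fingers":25},{"slide":[0,0.3,0.2],"roll":0.1,"fingers":25},{"slide":[0,0.3,0],"roll":0.1,"fingers":25},{"slide":[0.2,0.1,0],"roll":0,"fingers":25},{"slide":[0.35,0,0],"roll":0,"fingers":25},{"slide":[0.4,0,0],"roll":0,"fingers":25},{"slide":[0.3,0,0],"roll":0,"fingers":25},{"slide":[0,0,0],"roll":0,"fingers":25}])

```text
t: 55.27
ee_pos: [0.5916, 0.2909, 0.1266]
orientation: [0.01, 0.677, 0.735, -0.012]
force: [0.3, 0.1, -2.1]
finger_gap: 0.364
```

>>> drive_tool(series=[{"slide":[0,0,0],"roll":0,"fingers":25},{"slide":[0,0,0],"roll":0,"fingers":25}])

```text
t: 55.43
ee_pos: [0.5919, 0.2907, 0.1254]
orientation: [0.009, 0.678, 0.735, -0.012]
force: [-0.1, -0.1, -1.1]
finger_gap: 0.362
```

```bash
python3 st.py; python3 meas.py w64.png; python3 rp.py c64.png .598 .2843 .014 230 130 420 300 3.2
```

```text
t 55.4333 tcp [0.5919 0.2907 0.1254] toolz [-0.0028 -0.031  -0.9995] psi 94.7 F [-0.1 -0.1 -1.1] gap 0.36238137191083564
t 55.4833 tcp [0.5916 0.2907 0.1255] psi 94.7
[0.5915 0.2908 0.1257]
```

```bash
cat > fl.py <<'E'
import sys
from h import *
# fl.py off  leftu,leftv rightu,rightv topu,topv (crop coords scale 3.2 at 230,130)
a=list(map(float,sys.argv[1:]))
w=shot('wrist'); s=env.sense(); z=s['ee_pos'][2]-a[0]+.008
c=lambda u,v: ray(w,(230+u/3.2,130+v/3.2),z)
L,Rr,Tp=c(a[1],a[2]),c(a[3],a[4]),c(a[5],a[6])
m=(L+Rr)/2; print('tcp',s['ee_pos'].round(4),'width',np.linalg.norm(L-Rr).round(4),'mid',m.round(4),'top->c',(Tp[:2]-.025*np.array([-.083,.9966])).round(4), 'mid-tcp',(m-s['ee_pos'])[:2].round(4))
E
python3 fl.py .031 126 335 416 335 265 203
```

```text
tcp [0.5914 0.2908 0.126 ] width 0.0492 mid [0.5898 0.291  0.103 ] top->c [0.589  0.2896] mid-tcp [-0.0017  0.0002]
```

>>> drive_tool(series=[{"slide":[0.05,-0.04,-0.15],"roll":0,"fingers":25},{"slide":[0.04,-0.03,-0.25],"roll":0,"fingers":25},{"slide":[0,0,-0.25],"roll":0,"fingers":25},{"slide":[0,0,-0.15],"roll":0,"fingers":25},{"slide":[0,0,0],"roll":0,"fingers":25},{"slide":[0,0,0],"roll":0,"fingers":25}])

```text
t: 56.08
ee_pos: [0.5969, 0.285, 0.063]
orientation: [0.01, 0.677, 0.736, -0.011]
force: [-0.2, -0.2, -0.1]
finger_gap: 0.364
```

```bash
python3 st.py; python3 rp.py c65.png .598 .2843 .014 230 130 420 300 3.2
```

```text
t 56.0833 tcp [0.5969 0.285  0.063 ] toolz [-4.000e-04 -3.020e-02 -9.995e-01] psi 94.8 F [-0.2 -0.2 -0.1] gap 0.3639123248554529
[0.5968 0.285  0.0631]
```

>>> drive_tool(series=[{"slide":[0.03,0,-0.1],"roll":0,"fingers":25},{"slide":[0,0,-0.08],"roll":0,"fingers":25},{"slide":[0,0,0],"roll":0,"fingers":25},{"slide":[0,0,0],"roll":0,"fingers":25}])

```text
t: 56.47
ee_pos: [0.6003, 0.2855, 0.0508]
orientation: [0.011, 0.677, 0.736, -0.01]
force: [-0.8, 0.6, -1.7]
finger_gap: 0.364
```

```bash
python3 st.py; python3 rp.py c66.png .598 .2843 .014 230 130 420 300 3.2
```

```text
t 56.4667 tcp [0.6003 0.2855 0.0508] toolz [ 0.0028 -0.0291 -0.9996] psi 94.8 F [-0.8  0.6 -1.7] gap 0.3643008245319317
[0.6002 0.2855 0.0508]
```

>>> drive_tool(series=[{"slide":[0,-0.01,-0.08],"roll":0,"fingers":25},{"slide":[0,0,-0.06],"roll":0,"fingers":25},{"slide":[0,0,0],"roll":0,"fingers":25},{"slide":[0,0,0],"roll":0,"fingers":25}])

```text
t: 56.85
ee_pos: [0.6005, 0.2848, 0.0399]
orientation: [0.011, 0.677, 0.736, -0.009]
force: [-0.1, 0.3, -1.2]
finger_gap: 0.363
```

```bash
python3 st.py; python3 rp.py c67.png .598 .2843 .014 230 130 420 300 3.2
```

```text
t 56.85 tcp [0.6005 0.2848 0.0399] toolz [ 0.0037 -0.0287 -0.9996] psi 94.8 F [-0.1  0.3 -1.2] gap 0.36258301125951936
[0.6004 0.2848 0.0398]
```

>>> drive_tool(series=[{"slide":[-0.01,0.005,-0.04],"roll":0,"fingers":25},{"slide":[0,0,-0.03],"roll":0,"fingers":25},{"slide":[0,0,0],"roll":0,"fingers":25}])

```text
t: 57.15
ee_pos: [0.6, 0.2858, 0.0381]
orientation: [0.012, 0.677, 0.736, -0.008]
force: [0.3, 0.2, -1.0]
finger_gap: 0.358
```

```bash
python3 st.py; python3 rp.py c68.png .598 .2843 .014 230 130 420 300 3.2
```

```text
t 57.15 tcp [0.6    0.2858 0.0381] toolz [ 0.0059 -0.0277 -0.9996] psi 94.8 F [ 0.3  0.2 -1. ] gap 0.35762786484791276
[0.6001 0.2859 0.0381]
```

>>> drive_tool(series=[{"slide":[-0.025,0,0.02],"roll":0,"fingers":25},{"slide":[0,0,-0.03],"roll":0,"fingers":25},{"slide":[0,0,-0.03],"roll":0,"fingers":25},{"slide":[0,0,0],"roll":0,"fingers":25}])

```text
t: 57.53
ee_pos: [0.5987, 0.2869, 0.0375]
orientation: [0.012, 0.677, 0.736, -0.006]
force: [1.0, -0.7, -2.3]
finger_gap: 0.361
```

```bash
python3 st.py; python3 rp.py c69.png .598 .2843 .014 230 130 420 300 3.2
```

```text
t 57.5333 tcp [0.5987 0.2869 0.0375] toolz [ 0.0092 -0.0257 -0.9996] psi 94.8 F [ 1.  -0.7 -2.3] gap 0.36149034604248553
[0.5987 0.2869 0.0374]
```

>>> drive_tool(series=[{"slide":[0,-0.025,0],"roll":0,"fingers":25},{"slide":[0,0,-0.04],"roll":0,"fingers":25},{"slide":[0,0,-0.03],"roll":0,"fingers":25},{"slide":[0,0,0],"roll":0,"fingers":25}])

```text
t: 57.92
ee_pos: [0.5992, 0.2856, 0.0366]
orientation: [0.013, 0.677, 0.736, -0.005]
force: [0.3, -0.3, -1.9]
finger_gap: 0.364
```

```bash
python3 st.py; python3 rp.py c70.png .598 .2843 .014 230 130 420 300 3.2
```

```text
t 57.9167 tcp [0.5992 0.2856 0.0366] toolz [ 0.0121 -0.0238 -0.9996] psi 94.8 F [ 0.3 -0.3 -1.9] gap 0.3639216675394224
[0.5993 0.2856 0.0364]
```

>>> drive_tool(series=[{"slide":[0,0,0],"roll":0,"fingers":34},{"slide":[0,0,0],"roll":0,"fingers":45},{"slide":[0,0,0],"roll":0,"fingers":55},{"slide":[0,0,0],"roll":0,"fingers":60},{"slide":[0,0,0],"roll":0,"fingers":60}])

```text
t: 58.38
ee_pos: [0.5991, 0.2849, 0.0347]
orientation: [0.012, 0.677, 0.736, -0.005]
force: [0.4, -0.6, 0.5]
finger_gap: 0.703
```

```bash
python3 st.py; python3 rp.py c71.png .598 .2843 .014 230 130 420 300 3.2
```

```text
t 58.3833 tcp [0.5991 0.2849 0.0347] toolz [ 0.0109 -0.0246 -0.9996] psi 94.8 F [ 0.4 -0.6  0.5] gap 0.7032723509446268
[0.5991 0.2849 0.0347]
```

>>> drive_tool(series=[{"slide":[0,0,0.3],"roll":0,"fingers":70},{"slide":[0,0,0.4],"roll":0,"fingers":70},{"slide":[0,0,0],"roll":0,"fingers":70},{"slide":[0,0,0],"roll":0,"fingers":70}])

```text
t: 58.77
ee_pos: [0.5981, 0.2844, 0.0872]
orientation: [0.011, 0.677, 0.736, -0.007]
force: [0.8, 0.7, -1.1]
finger_gap: 0.822
```

```bash
python3 st.py; python3 rp.py c72.png .598 .2843 .014 230 100 420 270 3.2
python3 - <<'E'
from h import *
s=shot('scene'); cv2.imwrite('pics/s72.png',cv2.resize(s['img'][250:340,320:430,::-1],None,fx=6,fy=6,interpolation=cv2.INTER_CUBIC))
E
```

```text
t 58.7667 tcp [0.5981 0.2844 0.0872] toolz [ 0.0075 -0.0257 -0.9996] psi 94.8 F [ 0.8  0.7 -1.1] gap 0.8217269184212623
[0.5984 0.2846 0.0877]
```

Run:
```python
from h import *
w=shot('wrist')
c=lambda u,v,z: ray(w,(230+(u+.5)/3.2-.5,100+(v+.5)/3.2-.5),z).round(4)
print('cap',c(288,450,.066)); L,Rr=c(170,325,.016),c(400,325,.016); print(L,Rr,(L+Rr)/2,np.linalg.norm(L-Rr)); print('top',c(285,230,.016)-[0,.025,0])
```

```text
cap [0.5997 0.2825 0.066 ]
[0.5749 0.2849 0.016 ] [0.6236 0.289  0.016 ] [0.59925 0.28695 0.016  ] 0.04887228253314968
top [0.5975 0.2827 0.016 ]
```

>>> drive_tool(series=[{"slide":[0,0,0.5],"roll":0,"fingers":70},{"slide":[0,0,0.5],"roll":0,"fingers":70},{"slide":[0,0,0.5],"roll":0,"fingers":60},{"slide":[0,0,0.5],"roll":0,"fingers":60},{"slide":[0,0,0.5],"roll":0,"fingers":60},{"slide":[0.02,-0.2,0.3],"roll":0,"fingers":60},{"slide":[0.04,-0.5,0],"roll":0,"fingers":60},{"slide":[0.04,-0.5,0],"roll":0,"fingers":60},{"slide":[0.04,-0.5,0],"roll":0,"fingers":60},{"slide":[0.04,-0.5,0],"roll":0,"fingers":50}])

```text
t: 59.75
ee_pos: [0.6058, 0.1192, 0.2955]
orientation: [0.007, 0.673, 0.74, -0.013]
force: [1.5, -0.8, 0.7]
finger_gap: 0.594
```

>>> drive_tool(series=[{"slide":[0.02,-0.3,0],"roll":0,"fingers":50},{"slide":[0,0,0],"roll":0,"fingers":50},{"slide":[0,0,0],"roll":0,"fingers":50}])

```text
t: 60.0
ee_pos: [0.6075, 0.0883, 0.2932]
orientation: [0.007, 0.675, 0.737, -0.015]
force: [-0.5, -0.4, -0.9]
finger_gap: 0.589
```

```bash
python3 st.py; python3 meas.py w73.png start_top
python3 - <<'E'
from h import *
w=shot('wrist');print(proj(w,(.6156,.080,.161)))
E
```

```text
t 60.0 tcp [0.6075 0.0883 0.2932] toolz [-0.01   -0.0314 -0.9995] psi 95.0 F [-0.5 -0.4 -0.9] gap 0.588986863045754
t 60.05 tcp [0.6075 0.0885 0.2931] psi 95.0
start_top 0.77 [397. 249.] [ 0.7194 -0.0311  0.045 ]
[327.83708147 190.29439772]
```

>>> drive_tool(series=[{"slide":[0.09,-0.1,-0.2],"roll":0,"fingers":50},{"slide":[0,0,-0.4],"roll":0,"fingers":50},{"slide":[0,0,-0.4],"roll":0,"fingers":50},{"slide":[0,0,-0.4],"roll":0,"fingers":50},{"slide":[0,0,-0.4],"roll":0,"fingers":50},{"slide":[0,0,-0.15],"roll":0,"fingers":50},{"slide":[0,0,0],"roll":0,"fingers":50}])

```text
t: 60.73
ee_pos: [0.6136, 0.091, 0.1424]
orientation: [0.008, 0.671, 0.742, -0.013]
force: [0.0, 0.4, 0.3]
finger_gap: 0.583
```

```bash
python3 st.py; python3 meas.py w74.png
python3 - <<'E'
from h import *
w=shot('wrist');print(proj(w,(.6156,.080,.161)))
E
```

```text
t 60.7333 tcp [0.6136 0.091  0.1424] toolz [-0.0059 -0.03   -0.9995] psi 95.7 F [0.  0.4 0.3] gap 0.5827533711494755
t 60.7833 tcp [0.6138 0.0911 0.1435] psi 95.7
[318.65066156 298.59681781]
```

>>> drive_tool(series=[{"slide":[0.01,-0.12,-0.01],"roll":0,"fingers":50},{"slide":[0,0,0],"roll":0,"fingers":10},{"slide":[0,0,0],"roll":0,"fingers":10},{"slide":[0,0,0],"roll":0,"fingers":10},{"slide":[0,0,0],"roll":0,"fingers":10},{"slide":[0,0,0],"roll":0,"fingers":10}])

```text
t: 61.33
ee_pos: [0.6154, 0.0814, 0.1513]
orientation: [0.01, 0.671, 0.741, -0.011]
force: [1.9, 3.2, -5.1]
finger_gap: 0.197
```

```bash
python3 st.py
python3 - <<'E'
from arc import *
p=env.sense()['ee_pos']
for q in (1.3,1.1,.9,.7,.5,.3,.14,0): print(q,((tcp(B,q)-p)/.075).round(3))
E
```

```text
t 61.3333 tcp [0.6154 0.0814 0.1513] toolz [-3.000e-04 -2.920e-02 -9.996e-01] psi 95.7 F [ 1.9  3.2 -5.1] gap 0.19713150863142723
1.3 [ 0.003 -0.019 -0.123]
1.1 [-0.007  0.1    0.13 ]
0.9 [-0.022  0.266  0.354]
0.7 [-0.04   0.474  0.54 ]
0.5 [-0.061  0.714  0.682]
0.3 [-0.084  0.977  0.772]
0.14 [-0.104  1.198  0.806]
0 [-0.121  1.393  0.806]
```

>>> drive_tool(series=[{"slide":[-0.007,0.1,0.14],"roll":0,"fingers":10},{"slide":[-0.015,0.17,0.2],"roll":0,"fingers":10},{"slide":[-0.018,0.2,0.18],"roll":0,"fingers":10},{"slide":[-0.02,0.22,0.14],"roll":0,"fingers":10},{"slide":[0,0,0],"roll":0,"fingers":10}])

```text
t: 61.75
ee_pos: [0.6111, 0.1323, 0.2034]
orientation: [0.011, 0.673, 0.74, -0.012]
force: [-2.5, 5.3, -8.1]
finger_gap: 0.193
```

```bash
python3 st.py
python3 - <<'E'
from arc import *
p=env.sense()['ee_pos']
for q in (.7,.5,.3,.14,0): print(q,((tcp(B,q)-p)/.075).round(3))
E
```

```text
t 61.75 tcp [0.6111 0.1323 0.2034] toolz [-3.000e-04 -3.240e-02 -9.995e-01] psi 95.5 F [-2.5  5.3 -8.1] gap 0.1934505636685789
0.7 [ 0.018 -0.205 -0.155]
0.5 [-0.003  0.035 -0.013]
0.3 [-0.026  0.298  0.077]
0.14 [-0.046  0.519  0.111]
0 [-0.063  0.714  0.111]
```

>>> drive_tool(series=[{"slide":[-0.02,0.27,0.07],"roll":0,"fingers":10},{"slide":[-0.02,0.22,0.03],"roll":0,"fingers":10},{"slide":[-0.02,0.22,0],"roll":0,"fingers":10},{"slide":[-0.01,0.15,0],"roll":0,"fingers":10}])

```text
t: 62.08
ee_pos: [0.606, 0.1975, 0.2141]
orientation: [0.012, 0.673, 0.739, -0.012]
force: [-0.1, -0.4, -0.3]
finger_gap: 0.118
```

```bash
python3 st.py
python3 - <<'E'
from arc import *
p=env.sense()['ee_pos']
for q in (.14,0): print(q,((tcp(B,q)-p)/.075).round(3))
E
```

```text
t 62.0833 tcp [0.606  0.1975 0.2141] toolz [ 0.0023 -0.0338 -0.9994] psi 95.3 F [-0.1 -0.4 -0.3] gap 0.1178761801978306
0.14 [ 0.021 -0.35  -0.031]
0 [ 0.004 -0.155 -0.031]
```

```bash
python3 meas.py w75.png grip1 hinge1;  python3 - <<'E'
from h import *
s=shot('scene'); cv2.imwrite('pics/s75.png',cv2.resize(s['img'][230:340,310:430,::-1],None,fx=5,fy=5,interpolation=cv2.INTER_CUBIC))
E
```

```text
t 62.1333 tcp [0.6059 0.199  0.2141] psi 95.4
grip1 0.96 [315. 361.] [0.6092 0.1504 0.231 ]
hinge1 0.96 [316. 218.] [0.6063 0.1795 0.126 ]
```

```bash
python3 rp.py c75.png .598 .2843 .014 260 20 380 140 5
```

```text
[0.6061 0.1956 0.2133]
```

>>> drive_tool(series=[{"slide":[0,0,0.3],"roll":0,"fingers":50},{"slide":[0,0,0.5],"roll":0,"fingers":50},{"slide":[0,0,0.5],"roll":0,"fingers":50},{"slide":[0,0,0],"roll":0,"fingers":50},{"slide":[0,0,0],"roll":0,"fingers":50}])

```text
t: 62.75
ee_pos: [0.6055, 0.1907, 0.3133]
orientation: [0.011, 0.675, 0.737, -0.014]
force: [0.3, 0.2, -1.0]
finger_gap: 0.586
```

```bash
python3 st.py; python3 meas.py w76.png grip1 hinge1
```

```text
t 62.75 tcp [0.6055 0.1907 0.3133] toolz [-0.0026 -0.0363 -0.9993] psi 95.1 F [ 0.3  0.2 -1. ] gap 0.586452968172518
t 62.8 tcp [0.6056 0.1906 0.314 ] psi 95.0
grip1 0.89 [320. 253.] [0.6112 0.1464 0.231 ]
hinge1 0.65 [197. 380.] [ 0.4727 -0.1138  0.126 ]
```

>>> drive_tool(series=[{"slide":[0.03,-0.28,-0.1],"roll":0,"fingers":50},{"slide":[0.03,-0.28,-0.3],"roll":0,"fingers":50},{"slide":[0,0,-0.4],"roll":0,"fingers":50},{"slide":[0,0,-0.4],"roll":0,"fingers":50},{"slide":[0,0,-0.25],"roll":0,"fingers":50},{"slide":[0,0,0],"roll":0,"fingers":50}])

```text
t: 63.4
ee_pos: [0.6073, 0.1454, 0.1935]
orientation: [0.009, 0.675, 0.737, -0.017]
force: [-0.0, -0.0, -0.8]
finger_gap: 0.587
```

```bash
python3 st.py; python3 meas.py w77.png grip1
```

```text
t 63.4 tcp [0.6073 0.1454 0.1935] toolz [-0.0098 -0.0373 -0.9993] psi 95.0 F [-0.  -0.  -0.8] gap 0.5874573774854842
t 63.45 tcp [0.6076 0.1455 0.1953] psi 95.0
grip1 0.62 [170. 389.] [0.5503 0.0984 0.231 ]
```

>>> drive_tool(series=[{"slide":[0.02,0,0.06],"roll":0,"fingers":50},{"slide":[0,0,0],"roll":0,"fingers":5},{"slide":[0,0,0],"roll":0,"fingers":5},{"slide":[0,0,0],"roll":0,"fingers":5},{"slide":[0,0,0],"roll":0,"fingers":5},{"slide":[0,0,0],"roll":0,"fingers":5},{"slide":[0,0,0],"roll":0,"fingers":5}], squeeze=100)

```text
t: 64.08
ee_pos: [0.6098, 0.1466, 0.2079]
orientation: [0.011, 0.675, 0.738, -0.015]
force: [-1.1, -0.4, -6.7]
finger_gap: 0.186
```

```bash
python3 st.py
```

```text
t 64.0833 tcp [0.6098 0.1466 0.2079] toolz [-0.0039 -0.0364 -0.9993] psi 95.1 F [-1.1 -0.4 -6.7] gap 0.18628941193975834
```

>>> drive_tool(series=[{"slide":[-0.01,0.13,0.03],"roll":0,"fingers":5},{"slide":[-0.01,0.13,0.02],"roll":0,"fingers":5}])

```text
t: 64.25
ee_pos: [0.6082, 0.1648, 0.2116]
orientation: [0.011, 0.676, 0.737, -0.016]
force: [1.3, 0.6, -12.7]
finger_gap: 0.183
```

```bash
python3 st.py
```

```text
t 64.25 tcp [0.6082 0.1648 0.2116] toolz [-0.0051 -0.038  -0.9993] psi 95.0 F [  1.3   0.6 -12.7] gap 0.1830466112103738
```

>>> drive_tool(series=[{"slide":[-0.01,0.13,-0.02],"roll":0,"fingers":5},{"slide":[-0.01,0.13,-0.02],"roll":0,"fingers":5},{"slide":[-0.01,0.13,-0.01],"roll":0,"fingers":5}])

```text
t: 64.5
ee_pos: [0.6055, 0.1954, 0.2099]
orientation: [0.012, 0.676, 0.737, -0.016]
force: [3.9, -24.3, -1.4]
finger_gap: 0.178
```

```bash
python3 st.py
```

```text
t 64.5 tcp [0.6055 0.1954 0.2099] toolz [-0.0042 -0.0399 -0.9992] psi 95.0 F [  3.9 -24.3  -1.4] gap 0.17760451203399522
```

>>> drive_tool(series=[{"slide":[0,0,0],"roll":0,"fingers":5},{"slide":[0,0,0],"roll":0,"fingers":50},{"slide":[0,0,0],"roll":0,"fingers":50},{"slide":[0,0,0],"roll":0,"fingers":50},{"slide":[0,0,0.3],"roll":0,"fingers":55},{"slide":[0,0,0.5],"roll":0,"fingers":55},{"slide":[0,0,0.5],"roll":0,"fingers":55},{"slide":[0,0,0],"roll":0,"fingers":55},{"slide":[0,0,0],"roll":0,"fingers":55}])

```text
t: 65.25
ee_pos: [0.6051, 0.1983, 0.3133]
orientation: [0.013, 0.675, 0.737, -0.014]
force: [0.1, -0.0, -2.0]
finger_gap: 0.649
```

```bash
python3 st.py; python3 meas.py w78.png grip1 hinge1 start_top
python3 - <<'E'
from h import *
w=shot('wrist'); print(proj(w,(.6064,.1867,.2437)))
s=shot('scene'); cv2.imwrite('pics/s78.png',cv2.resize(s['img'][140:340,180:430,::-1],None,fx=3,fy=3,interpolation=cv2.INTER_CUBIC))
E
```

```text
t 65.25 tcp [0.6051 0.1983 0.3133] toolz [-0.001  -0.0381 -0.9993] psi 95.1 F [ 0.1 -0.  -2. ] gap 0.6487921480558033
t 65.3 tcp [0.6052 0.1983 0.314 ] psi 95.1
grip1 0.78 [319. 218.] [0.6069 0.1831 0.231 ]
grip1 0.29 [194. 399.] [ 0.5095 -0.0066  0.231 ]
hinge1 0.92 [319. 181.] [0.6074 0.1786 0.126 ]
start_top 0.49 [378. 310.] [ 0.7148 -0.0386  0.045 ]
[319.31089167 221.18455422]
```

>>> drive_tool(series=[{"slide":[0.2,-0.35,0],"roll":0,"fingers":0},{"slide":[0.25,-0.4,0],"roll":0,"fingers":0},{"slide":[0.25,-0.4,0],"roll":0,"fingers":0},{"slide":[0.25,-0.4,0],"roll":0,"fingers":0},{"slide":[0.25,-0.4,0],"roll":0,"fingers":0},{"slide":[0.1,-0.2,-0.2],"roll":0,"fingers":0},{"slide":[0,0,0],"roll":0,"fingers":0},{"slide":[0,0,0],"roll":0,"fingers":0}], squeeze=30)

```text
t: 66.22
ee_pos: [0.7038, 0.0302, 0.289]
orientation: [0.008, 0.674, 0.739, -0.019]
force: [-0.1, 0.0, 1.0]
finger_gap: -0.006
```

```bash
python3 st.py; python3 meas.py w80.png start_top
```

```text
t 66.2167 tcp [0.7038 0.0302 0.289 ] toolz [-0.0131 -0.0383 -0.9992] psi 95.3 F [-0.1  0.   1. ] gap -0.005895905182347638
t 66.2667 tcp [0.7035 0.0305 0.2884] psi 95.3
start_top 0.84 [321. 203.] [ 0.7102 -0.035   0.045 ]
start_top 0.56 [206. 332.] [ 0.5621 -0.2501  0.045 ]
```

Run:
```python
from h import *
w=shot('wrist'); s=env.sense(); print(s['ee_pos'].round(4))
cv2.imwrite('pics/c80.png',cv2.resize(w['img'][110:230,270:390,::-1],None,fx=5,fy=5,interpolation=cv2.INTER_CUBIC))
for z in (.04,.05,.06): print(z,ray(w,(322.5,196.5),z).round(4))
for m in env.masks_of(w,'start')[:2]: print(m['p'],m['position'])
```

```text
[0.7033 0.0319 0.2899]
0.04 [ 0.7108 -0.0266  0.04  ]
0.05 [ 0.7105 -0.023   0.05  ]
0.06 [ 0.7101 -0.0195  0.06  ]
0.87 [323.4, 196.6]
```

>>> drive_tool(series=[{"slide":[0.05,-0.35,-0.1],"roll":0,"fingers":0},{"slide":[0.05,-0.35,-0.3],"roll":0,"fingers":0},{"slide":[0,0,-0.45],"roll":0,"fingers":0},{"slide":[0,0,-0.45],"roll":0,"fingers":0},{"slide":[0,0,-0.45],"roll":0,"fingers":0},{"slide":[0,0,-0.45],"roll":0,"fingers":0},{"slide":[0,0,-0.2],"roll":0,"fingers":0},{"slide":[0,0,0],"roll":0,"fingers":0},{"slide":[0,0,0],"roll":0,"fingers":0}])

```text
t: 67.17
ee_pos: [0.709, -0.0114, 0.1134]
orientation: [0.014, 0.668, 0.744, -0.013]
force: [-0.1, -0.9, 0.5]
finger_gap: 0.001
```

```bash
python3 st.py; python3 meas.py w81.png start_top; python3 m2.py w81.png
```

```text
t 67.1667 tcp [ 0.709  -0.0114  0.1134] toolz [ 0.0037 -0.0387 -0.9992] psi 96.1 F [-0.1 -0.9  0.5] gap 0.0006545319643378427
t 67.2167 tcp [ 0.7093 -0.0113  0.1139] psi 96.1
start_top 0.63 [317. 230.] [ 0.7109 -0.0299  0.045 ]
cam-in-tool [ 7.510e-02 -1.000e-04 -1.421e-01] t 67.3167 tcp [ 0.7099 -0.0119  0.115 ] tz [ 0.006 -0.039]
[244.8 257.1] [243.2 236. ]
[318.  257.2] [318. 236.]
[391.2 257.2] [392.8 236.1]
```

Run:
```python
from h import *
w=shot('wrist'); print(env.sense()['ee_pos'].round(4),ray(w,(317,226),.052).round(4))
```

```text
[ 0.71   -0.0121  0.115 ] [ 0.7111 -0.0251  0.052 ]
```

>>> drive_tool(series=[{"slide":[0,-0.15,-0.15],"roll":0,"fingers":0},{"slide":[0,-0.06,-0.3],"roll":0,"fingers":0},{"slide":[0,0,-0.1],"roll":0,"fingers":0},{"slide":[0,0,0],"roll":0,"fingers":0},{"slide":[0,0,0],"roll":0,"fingers":0}])

```text
t: 67.78
ee_pos: [0.712, -0.0304, 0.0766]
orientation: [0.019, 0.669, 0.743, -0.01]
force: [-0.1, 0.2, 1.1]
finger_gap: -0.002
```

```bash
python3 st.py; python3 meas.py w82.png start_top
```

```text
t 67.7833 tcp [ 0.712  -0.0304  0.0766] toolz [ 0.0141 -0.0405 -0.9991] psi 96.1 F [-0.1  0.2  1.1] gap -0.002300428029789198
t 67.8333 tcp [ 0.7121 -0.0303  0.0769] psi 96.1
start_top 0.92 [316. 227.] [ 0.7112 -0.0298  0.045 ]
```

>>> drive_tool(series=[{"slide":[-0.01,0.05,-0.15],"roll":0,"fingers":0},{"slide":[0,0,-0.12],"roll":0,"fingers":0},{"slide":[0,0,0],"roll":0,"fingers":0},{"slide":[0,0,0],"roll":0,"fingers":0}])

```text
t: 68.22
ee_pos: [0.7126, -0.0258, 0.0575]
orientation: [0.021, 0.668, 0.744, -0.009]
force: [0.2, -1.7, 3.9]
finger_gap: 0.0
```

```bash
python3 st.py; python3 meas.py w83.png
```

```text
t 68.2167 tcp [ 0.7126 -0.0258  0.0575] toolz [ 0.0188 -0.0413 -0.999 ] psi 96.1 F [ 0.2 -1.7  3.9] gap 0.00012802619751131606
t 68.2667 tcp [ 0.7126 -0.0258  0.0575] psi 96.1
```

>>> drive_tool(series=[{"slide":[0,0,-0.08],"roll":0,"fingers":0},{"slide":[0,0,-0.08],"roll":0,"fingers":0}])

```text
t: 68.43
ee_pos: [0.714, -0.026, 0.0543]
orientation: [0.023, 0.668, 0.744, -0.008]
force: [-48.7, 4.5, 91.6]
finger_gap: -0.002
```

```bash
python3 st.py
```

```text
t 68.4333 tcp [ 0.714  -0.026   0.0543] toolz [ 0.0247 -0.0428 -0.9988] psi 96.1 F [-48.7   4.5  91.6] gap -0.0018036504048680646
```

>>> drive_tool(series=[{"slide":[0,0,0.06],"roll":0,"fingers":0},{"slide":[0,0,0.2],"roll":0,"fingers":0},{"slide":[0,0,0.3],"roll":0,"fingers":0},{"slide":[0,0,0.2],"roll":0,"fingers":0}])

```text
t: 68.77
ee_pos: [0.7129, -0.0254, 0.115]
orientation: [0.023, 0.668, 0.744, -0.008]
force: [1.3, 0.2, 0.1]
finger_gap: -0.001
```

```bash
python3 st.py; python3 meas.py w84.png start_top
```

```text
t 68.7667 tcp [ 0.7129 -0.0254  0.115 ] toolz [ 0.024  -0.0425 -0.9988] psi 96.1 F [1.3 0.2 0.1] gap -0.0008073173326017053
t 68.8167 tcp [ 0.7138 -0.0255  0.1179] psi 96.1
start_top 0.56 [312. 210.] [ 0.7111 -0.0304  0.045 ]
```

```bash
python3 st.py; python3 meas.py w90.png start_top
```

```text
t 68.8667 tcp [ 0.7137 -0.0255  0.1161] toolz [ 0.0268 -0.0429 -0.9987] psi 96.1 F [-0.1 -0.1  0.2] gap 0.0011758385909149472
t 68.9167 tcp [ 0.7131 -0.0255  0.1142] psi 96.1
start_top 0.94 [311. 210.] [ 0.7117 -0.0311  0.045 ]
```

```bash
cat meas.py | head -30
python3 - <<'E'
from h import *
import numpy as np
for n in ("scene","top","wrist"):
    p=env.get_image(n)
    r=env.tip_of(p,"start_top")[:1]
    if r:
        for z in (0.045,0.05,0.055): print(n,r[0]["p"],r[0]["position"],np.round(ray(p,r[0]["position"],z),4))
    m=env.masks_of(p,"start_top")[:1]
    if m: print('mask',m[0]["p"],m[0]["position"],m[0]["pixels"].sum())
    print(np.round(p["eye"],3))
    if n=="wrist":
        import cv2
        cv2.imwrite("pics/w91.png",cv2.resize(p["img"][120:300,210:410,::-1],None,fx=4,fy=3.3))
E
python3 st.py
```

```text
import sys
from h import *
f=sys.argv[1]
w=shot('wrist',f); s=env.sense()
q=s['orientation'];T=R.from_quat([q[1],q[2],q[3],q[0]]).as_matrix()
print('t',s['t'],'tcp',np.round(s['ee_pos'],4),'psi',np.degrees(np.arctan2(T[1,0],T[0,0])).round(1))
Z=dict(fixture1=0,nest1=.008,hinge1=.126,grip1=.231,bore1=.018,tested1_mid=.037,fresh1_mid=.032,mat=0,start_top=.045)
for k in sys.argv[2:]:
    for r in env.tip_of(w,k):
        if r['p']>.2: print(k,round(r['p'],2),np.round(r['position']),np.round(ray(w,r['position'],Z[k]),4))
scene 0.65 [312.5, 202.9] [ 0.4367 -0.0986  0.045 ]
scene 0.65 [312.5, 202.9] [ 0.4402 -0.0956  0.05  ]
scene 0.65 [312.5, 202.9] [ 0.4438 -0.0926  0.055 ]
[1.211 0.545 1.131]
[ 0.263 -0.024  1.731]
wrist 0.78 [313.4, 212.8] [ 0.7113 -0.0314  0.045 ]
wrist 0.78 [313.4, 212.8] [ 0.7111 -0.0293  0.05  ]
wrist 0.78 [313.4, 212.8] [ 0.7109 -0.0272  0.055 ]
mask 0.96 [317.2, 210.4] 1132
[0.701 0.055 0.251]
t 69.4167 tcp [ 0.7125 -0.0255  0.1126] toolz [ 0.0221 -0.0424 -0.9989] psi 96.1 F [0.5 0.  0.4] gap 0.00279226469143272
```

View pics/w91.png

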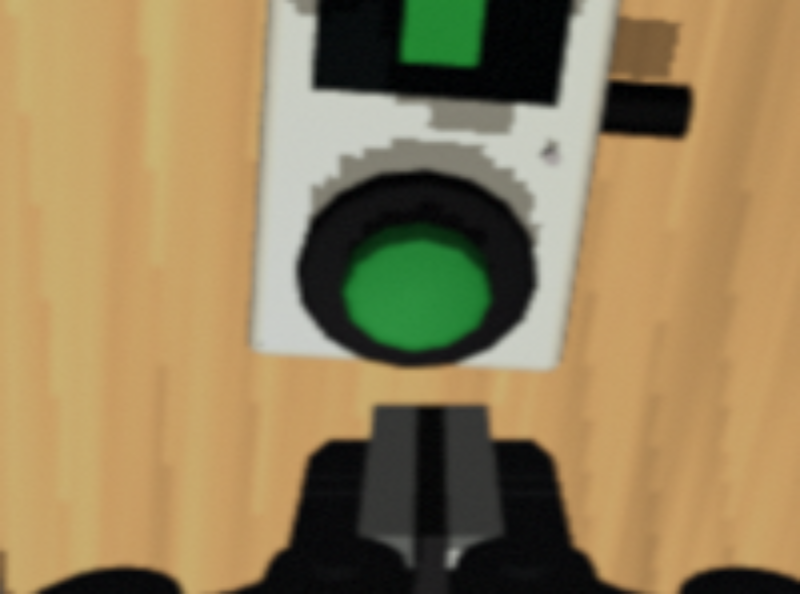

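>>> drive_tool(series=[{"slide":[-0.02,-0.01,-0.3],"roll":0,"fingers":0},{"slide":[0,0,-0.2],"roll":0,"fingers":0},{"slide":[0,0,0],"roll":0,"fingers":0},{"slide":[0,0,0],"roll":0,"fingers":0}])

```text
t: 69.75
ee_pos: [0.7115, -0.0263, 0.075]
orientation: [0.023, 0.668, 0.744, -0.008]
force: [-0.1, 0.1, 0.1]
finger_gap: 0.001
```

```bash
python3 st.py
python3 - <<'E'
from h import *
import numpy as np
p=env.get_image("wrist")
r=env.tip_of(p,"start_top")[:1]
if r:
    for z in (0.045,0.05,0.055,.06): print(r[0]["p"],r[0]["position"],np.round(ray(p,r[0]["position"],z),4))
E
python3 st.py
```

```text
t 69.75 tcp [ 0.7115 -0.0263  0.075 ] toolz [ 0.024  -0.0426 -0.9988] psi 96.1 F [-0.1  0.1  0.1] gap 0.001153960922619978
0.56 [317.3, 238.2] [ 0.7125 -0.0321  0.045 ]
0.56 [317.3, 238.2] [ 0.7122 -0.0295  0.05  ]
0.56 [317.3, 238.2] [ 0.7118 -0.027   0.055 ]
0.56 [317.3, 238.2] [ 0.7114 -0.0244  0.06  ]
t 69.85 tcp [ 0.7117 -0.0264  0.0756] toolz [ 0.0247 -0.0427 -0.9988] psi 96.1 F [0.3 0.6 0.2] gap -0.003373808918173761
```

>>> drive_tool(series=[{"slide":[0,0,-0.12],"roll":0,"fingers":0},{"slide":[0,0,0],"roll":0,"fingers":0},{"slide":[0,0,0],"roll":0,"fingers":0}])

```text
t: 70.1
ee_pos: [0.7127, -0.0264, 0.0681]
orientation: [0.025, 0.668, 0.744, -0.007]
force: [0.5, -0.3, -0.3]
finger_gap: 0.004
```

>>> drive_tool(series=[{"slide":[0,0,-0.03],"roll":0,"fingers":0},{"slide":[0,0,0],"roll":0,"fingers":0}])

```text
t: 70.27
ee_pos: [0.7129, -0.0264, 0.0662]
orientation: [0.025, 0.668, 0.744, -0.007]
force: [-0.6, 0.6, -0.7]
finger_gap: 0.001
```

>>> drive_tool(series=[{"slide":[0,0,-0.02],"roll":0,"fingers":0},{"slide":[0,0,0],"roll":0,"fingers":0}])

```text
t: 70.43
ee_pos: [0.713, -0.0264, 0.0648]
orientation: [0.025, 0.668, 0.744, -0.006]
force: [0.1, 0.4, -1.0]
finger_gap: 0.001
```

>>> drive_tool(series=[{"slide":[-0.02,0,-0.04],"roll":0,"fingers":0},{"slide":[0,0,0],"roll":0,"fingers":0}])

```text
t: 70.6
ee_pos: [0.7115, -0.0265, 0.0617]
orientation: [0.025, 0.668, 0.744, -0.006]
force: [-0.4, 0.2, -0.3]
finger_gap: -0.003
```

>>> drive_tool(series=[{"slide":[0,0,-0.04],"roll":0,"fingers":0},{"slide":[0,0,0],"roll":0,"fingers":0}])

```text
t: 70.77
ee_pos: [0.7116, -0.0265, 0.0587]
orientation: [0.026, 0.668, 0.744, -0.006]
force: [0.2, -0.7, 1.0]
finger_gap: -0.001
```

>>> drive_tool(series=[{"slide":[0,0,-0.02],"roll":0,"fingers":0},{"slide":[0,0,0],"roll":0,"fingers":0}])

```text
t: 70.93
ee_pos: [0.7117, -0.0265, 0.0574]
orientation: [0.026, 0.668, 0.744, -0.006]
force: [-1.0, -0.1, 3.6]
finger_gap: 0.002
```

>>> drive_tool(series=[{"slide":[0,0,-0.02],"roll":0,"fingers":0},{"slide":[0,0,0],"roll":0,"fingers":0}])

```text
t: 71.1
ee_pos: [0.7119, -0.0265, 0.0564]
orientation: [0.026, 0.668, 0.744, -0.006]
force: [-3.1, -0.2, 3.9]
finger_gap: 0.001
```

>>> drive_tool(series=[{"slide":[0,0,-0.02],"roll":0,"fingers":0},{"slide":[0,0,0],"roll":0,"fingers":0}])

```text
t: 71.27
ee_pos: [0.7121, -0.0265, 0.0565]
orientation: [0.026, 0.668, 0.744, -0.006]
force: [-2.3, 0.8, 3.0]
finger_gap: -0.0
```

>>> drive_tool(series=[{"slide":[0,0,-0.015],"roll":0,"fingers":0},{"slide":[0,0,0],"roll":0,"fingers":0}])

```text
t: 71.43
ee_pos: [0.7122, -0.0265, 0.0565]
orientation: [0.027, 0.668, 0.744, -0.005]
force: [-1.3, -0.1, 3.7]
finger_gap: -0.002
```

>>> drive_tool(series=[{"slide":[0,0,-0.015],"roll":0,"fingers":0},{"slide":[0,0,0],"roll":0,"fingers":0}])

```text
t: 71.6
ee_pos: [0.7124, -0.0265, 0.0565]
orientation: [0.027, 0.668, 0.744, -0.005]
force: [-0.8, -0.6, 3.6]
finger_gap: -0.001
```

>>> drive_tool(series=[{"slide":[-0.01,0,-0.035],"roll":0,"fingers":0},{"slide":[0,0,-0.02],"roll":0,"fingers":0}])

```text
t: 71.77
ee_pos: [0.7127, -0.0266, 0.0559]
orientation: [0.029, 0.668, 0.744, -0.004]
force: [-13.2, 0.3, 20.7]
finger_gap: 0.005
```

>>> drive_tool(series=[{"slide":[0,0,-0.045],"roll":0,"fingers":0}])

```text
t: 71.85
ee_pos: [0.7129, -0.0266, 0.0552]
orientation: [0.03, 0.668, 0.744, -0.004]
force: [-23.0, 2.6, 47.8]
finger_gap: -0.003
```

>>> drive_tool(series=[{"slide":[0,0,-0.05],"roll":0,"fingers":0}])

```text
t: 71.93
ee_pos: [0.713, -0.0266, 0.0552]
orientation: [0.03, 0.668, 0.744, -0.004]
force: [-27.1, 2.7, 50.7]
finger_gap: 0.002
```

>>> drive_tool(series=[{"slide":[0,0,0.1],"roll":0,"fingers":0},{"slide":[0,0,0.3],"roll":0,"fingers":0},{"slide":[0,0,0.3],"roll":0,"fingers":0},{"slide":[0,0,0],"roll":0,"fingers":0},{"slide":[0,0,0],"roll":0,"fingers":0}])

```text
t: 72.35
ee_pos: [0.7125, -0.0265, 0.111]
orientation: [0.031, 0.668, 0.744, -0.003]
force: [-0.4, -0.1, -0.5]
finger_gap: -0.003
```

```bash
cat rp.py
python3 - <<'E'
from h import *
import numpy as np,cv2
p=env.get_image("wrist"); s=env.sense(); print(np.round(s['ee_pos'],4),np.round(p['eye'],4))
for q in ([.711,-.026,.055],[.711,-.046,.055],[.731,-.026,.055],[.711,-.026,.075]): print(q,np.round(proj(p,np.array(q)),1))
cv2.imwrite("pics/w92.png",cv2.resize(p["img"][140:290,230:400,::-1],None,fx=4.5,fy=4,interpolation=cv2.INTER_CUBIC))
q=env.get_image("scene"); c=proj(q,np.array([.711,-.026,.05])); print(c,np.round(q['eye'],3))
u,v=int(c[0]),int(c[1]); cv2.imwrite("pics/s92.png",cv2.resize(q["img"][v-30:v+30,u-40:u+40,::-1],None,fx=8,fy=8,interpolation=cv2.INTER_CUBIC))
E
```

```text
import sys
from h import *
# rp.py file x y z u0 v0 u1 v1 scale : crop and ring projection
f=sys.argv[1]; x,y,z,u0,v0,u1,v1,sc=map(float,sys.argv[2:])
w=shot('wrist'); print(env.sense()['ee_pos'].round(4))
im=cv2.resize(w['img'][int(v0):int(v1),int(u0):int(u1),::-1],None,fx=sc,fy=sc,interpolation=cv2.INTER_CUBIC)
pts=np.array([(proj(w,(x+.027*np.cos(a),y+.027*np.sin(a),z))-[u0,v0]+.5)*sc-.5 for a in np.linspace(0,6.283,60)])
for p in pts: cv2.circle(im,(int(round(p[0])),int(round(p[1]))),1,(0,0,255),-1)
cv2.imwrite('pics/'+f,im)
[ 0.7127 -0.0265  0.1113] [0.6987 0.0544 0.2494]
[0.711, -0.026, 0.055] [312.2 209.9]
[0.711, -0.046, 0.055] [309.  237.9]
[0.731, -0.026, 0.055] [343.2 212.6]
[0.711, -0.026, 0.075] [312.9 223.2]
[270.28985787 270.64663171] [1.211 0.545 1.131]
```

View pics/w92.png

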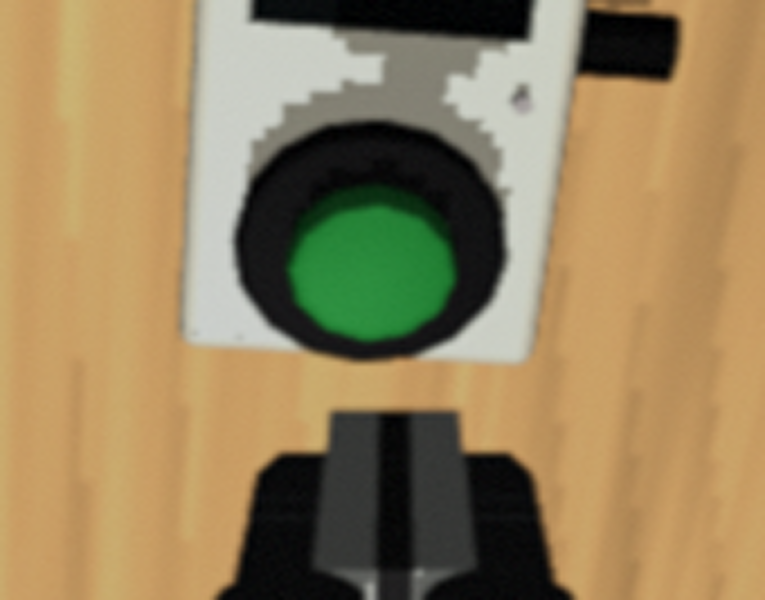

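View pics/s92.png

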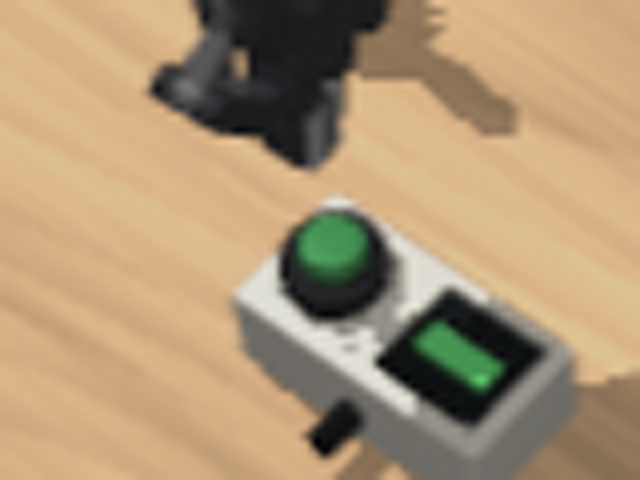

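>>> drive_tool(series=[{"slide":[-0.02,0,-0.3],"roll":0,"fingers":0},{"slide":[0,0,-0.25],"roll":0,"fingers":0},{"slide":[0,0,0],"roll":0,"fingers":0},{"slide":[0,0,0],"roll":0,"fingers":0}])

```text
t: 72.78
ee_pos: [0.7101, -0.0264, 0.0657]
orientation: [0.03, 0.668, 0.744, -0.004]
force: [0.6, -0.5, 0.0]
finger_gap: 0.002
```

>>> drive_tool(series=[{"slide":[0,0,-0.06],"roll":0,"fingers":0},{"slide":[0,0,0],"roll":0,"fingers":0}])

```text
t: 72.95
ee_pos: [0.7101, -0.0264, 0.061]
orientation: [0.029, 0.668, 0.744, -0.004]
force: [0.1, 0.2, 1.5]
finger_gap: 0.001
```

>>> drive_tool(series=[{"slide":[0,0,-0.05],"roll":0,"fingers":0},{"slide":[0,0,-0.03],"roll":0,"fingers":0}])

```text
t: 73.12
ee_pos: [0.7107, -0.0265, 0.0564]
orientation: [0.03, 0.668, 0.744, -0.004]
force: [-1.9, -0.5, 3.2]
finger_gap: 0.0
```

>>> drive_tool(series=[{"slide":[0,0,-0.035],"roll":0,"fingers":0},{"slide":[0,0,-0.035],"roll":0,"fingers":0}])

```text
t: 73.28
ee_pos: [0.7112, -0.0265, 0.0555]
orientation: [0.031, 0.668, 0.744, -0.003]
force: [-21.2, 3.0, 36.0]
finger_gap: -0.002
```

Run:
```python
from h import *
import numpy as np,cv2
p=env.get_image("wrist"); s=env.sense(); print(s['t'],np.round(s['ee_pos'],4),np.round(s['force'],1))
a=p["img"][170:290,230:400,::-1]
cv2.imwrite("pics/w93.png",cv2.resize(a,None,fx=4.5,fy=4.5,interpolation=cv2.INTER_CUBIC))
q=env.get_image("scene");u,v=270,270; cv2.imwrite("pics/s93.png",cv2.resize(q["img"][v-30:v+30,u-40:u+40,::-1],None,fx=8,fy=8,interpolation=cv2.INTER_CUBIC))
```

```text
73.3333 [ 0.7111 -0.0265  0.0557] [-17.9   2.4  31.9]
```

View pics/w93.png

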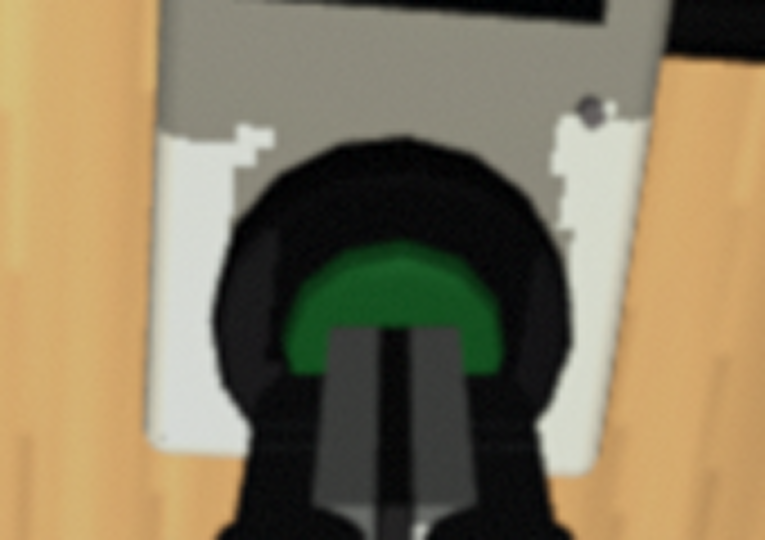

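View pics/s93.png

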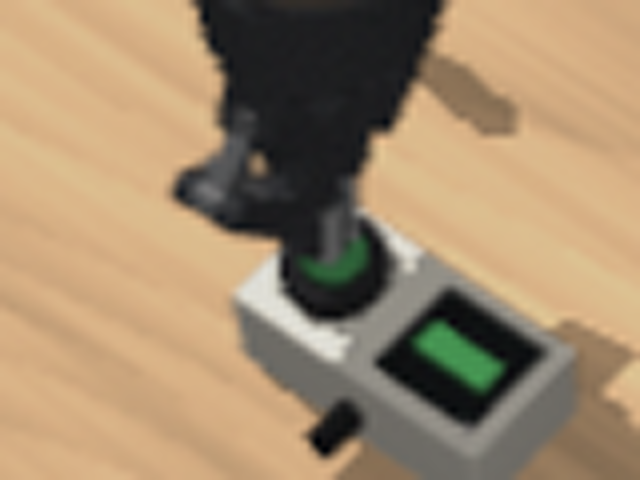

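The wrist crop shows the button's visible side shrunk from about 7 mm to about 2 mm under the closed fingers, with the force at a hard stop. The button is right down, so I'm retreating.

>>> drive_tool(series=[{"slide":[0,0,0.1],"roll":0,"fingers":0},{"slide":[0,0,0.3],"roll":0,"fingers":0},{"slide":[0,0,0.4],"roll":0,"fingers":0},{"slide":[0,0,0.4],"roll":0,"fingers":0},{"slide":[0,0,0.4],"roll":0,"fingers":0},{"slide":[0,0,0.4],"roll":0,"fingers":0},{"slide":[0,0,0.3],"roll":0,"fingers":0},{"slide":[0,0,0],"roll":0,"fingers":0},{"slide":[0,0,0],"roll":0,"fingers":0},{"slide":[0,0,0],"roll":0,"fingers":0}])

```text
t: 74.22
ee_pos: [0.7097, -0.0263, 0.2401]
orientation: [0.033, 0.668, 0.744, -0.002]
force: [-0.5, -1.5, -0.3]
finger_gap: 0.004
```

```bash
python3 - <<'E'
from h import *
import numpy as np,cv2
for n in("scene","wrist"):
    p=env.get_image(n); cv2.imwrite(f"pics/fin_{n}.png",cv2.resize(p["img"][:,:,::-1],(800,500)))
    for k in ("grip1","tested1_mid","fresh1_mid","start_top"):
        for r in env.tip_of(p,k):
            if r['p']>.3:
                z=dict(grip1=.231,tested1_mid=.047,fresh1_mid=.037,start_top=.057)[k]
                print(n,k,round(r['p'],2),np.round(r['position']),np.round(ray(p,r['position'],z),3))
E
python3 st.py
```

```text
scene grip1 0.47 [359. 247.] [0.611 0.19  0.231]
scene tested1_mid 0.5 [278. 185.] [ 0.448 -0.236  0.047]
scene fresh1_mid 0.74 [388. 306.] [0.595 0.285 0.037]
scene fresh1_mid 0.68 [313. 211.] [ 0.456 -0.08   0.037]
scene start_top 0.64 [270. 266.] [ 0.703 -0.033  0.057]
wrist tested1_mid 0.91 [ 60. 313.] [ 0.434 -0.24   0.047]
wrist start_top 0.91 [312. 161.] [ 0.711 -0.026  0.057]
t 74.7167 tcp [ 0.7095 -0.0263  0.2393] toolz [ 0.0457 -0.0471 -0.9978] psi 96.1 F [0.4 0.2 0.2] gap 0.00011739240904415693
```

View pics/fin_scene.png

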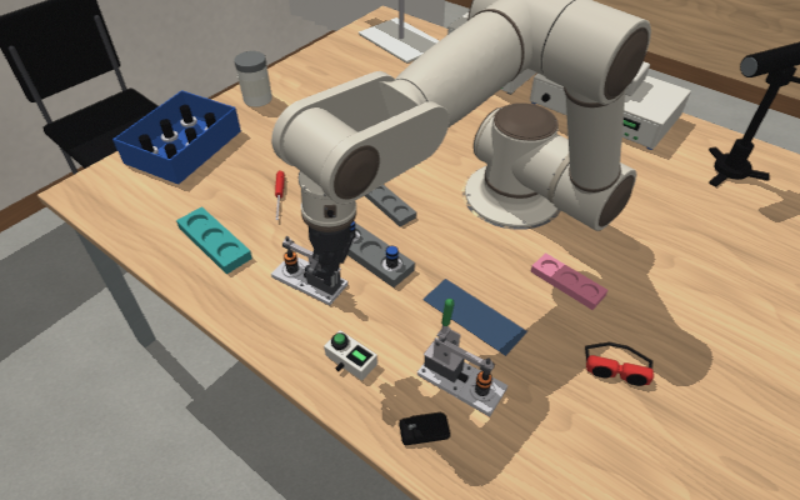

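View pics/fin_wrist.png

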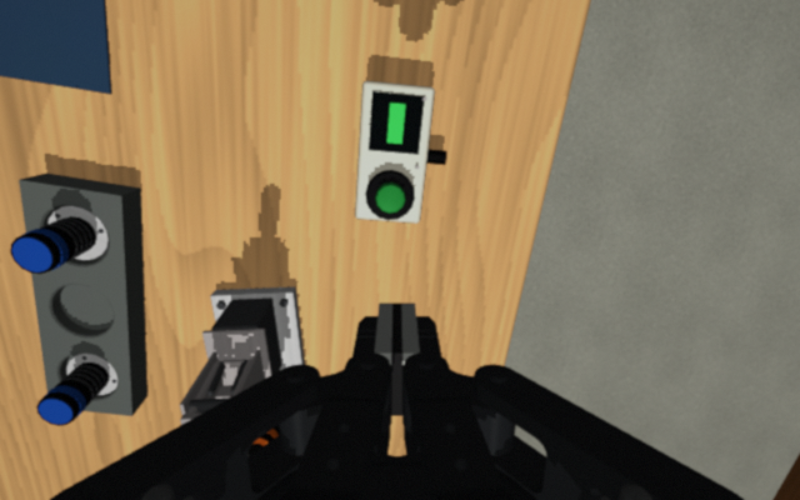

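Run:
```python
from h import *
import numpy as np,cv2
p=env.get_image("top"); cv2.imwrite("pics/fin_top.png",cv2.resize(p["img"][:,:,::-1],(800,500)))
for c in ([.6087,-.2787,.066],[.61,-.174,.231],[.598,.284,.066],[.607,.183,.231]): print(c,np.round(proj(p,np.array(c))*1.25))
```

```text
[0.6087, -0.2787, 0.066] [489. 209.]
[0.61, -0.174, 0.231] [458. 196.]
[0.598, 0.284, 0.066] [296. 213.]
[0.607, 0.183, 0.231] [323. 197.]
```

View pics/fin_top.png

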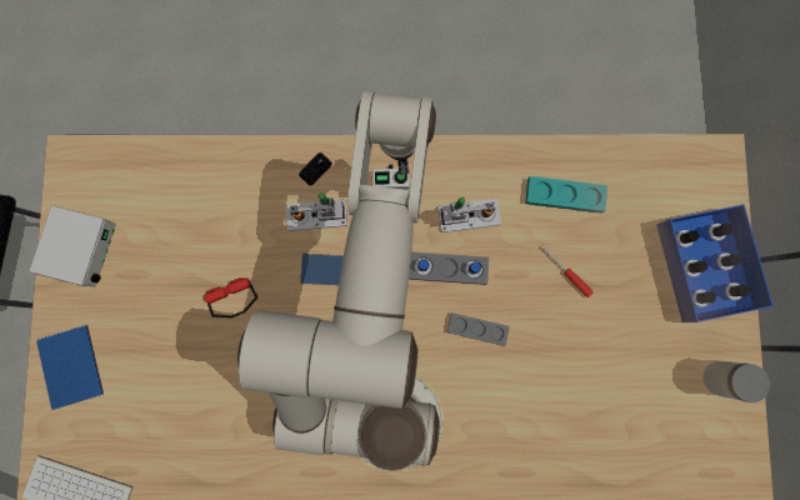

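The top picture shows both handles upright and locked: (459,200) against a predicted (458,196), and (323,198) against (323,197). Both blue modules are in the large grey block, and the goggles, mouse and screwdriver are in place. I'm handing in.

```bash
python3 -c "from plant import env; print(env.sign_off())"
```

```text
the job is handed in; nothing more can be done
None
```

The changeover is done and handed in at about 75 s of the 210 s allowed. `sign_off` gives no verdict, so what follows rests on my own pictures and force readings.

- **Blue modules:** both stand upright in the two end bores of the large grey block. I found no third one.
- **Orange modules:** one stands in each nest under a closed clamp. Each handle stopped at 22–24 N, and in the last top picture both are within about 4 pixels of the locked position. The module in the +y fixture sits about 1.5 mm off centre, inside the 6 mm allowed.
- **Start button:** I pressed it to a hard stop. A wrist picture during the last press shows it about 5 mm down, and it is up again now. The arm is raised clear with no force on the tool.
- **Left alone:** goggles, mouse and screwdriver look unmoved in the last top picture.

**What did not go smoothly:**
- The +y handle slipped out of the fingers on the first closing and was closed on the second, with a firmer grip.
- One orange module was knocked aside during the run and had to be found again.
- My first press peaked at 92 N vertical and 49 N sideways, under the 120 N wrist limit. I then repeated the press twice more gently, at about 51 N and 36 N.
- I could not reconcile the button's contact height with its 5 mm travel from the forces alone, so I rely on the picture for it being fully down.
- The last scene picture hid the handle of the −y fixture, so I checked that one from the top camera.

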